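Load the module test fixture, close it and start the test

TASK

Put every power module on the bench upright into a nest of its own shape on the test fixture, each fully down in its pocket. Then swing the open-frame press lid fully shut, swing the red clamp fully down onto the lid, and only with the fixture clamped push the green start button fully in and let go. Do not disturb the solvent bottle or the circuit board.

Things in the scene. Friction and masses are not known exactly. Their poses are not given: they have to be found in the camera images.
- brick1: Converter module: black rectangular block with aluminium fins on top running along x, mm: 70 (x) x 46 (y) x 38 high. Origin at the centre of its underside, z up. 0.1 to 0.33 kg. One of two alike; may be absent.
- coil1: Potted coil module: upright round drum, black with a copper-coloured band, mm: 56 diameter x 38 high. Origin at the centre of its underside, z up. 0.1 to 0.33 kg. One of two alike; may be absent.
- relay1: Relay module: long narrow yellow block with a paper label on top, mm: 84 (x) x 28 (y) x 38 high. Origin at the centre of its underside, z up. 0.1 to 0.33 kg. One of two alike; may be absent.
- brick2: Converter module: black rectangular block with aluminium fins on top running along x, mm: 70 (x) x 46 (y) x 38 high. Origin at the centre of its underside, z up. 0.1 to 0.33 kg. One of two alike; may be absent.
- coil2: Potted coil module: upright round drum, black with a copper-coloured band, mm: 56 diameter x 38 high. Origin at the centre of its underside, z up. 0.1 to 0.33 kg. One of two alike; may be absent.
- relay2: Relay module: long narrow yellow block with a paper label on top, mm: 84 (x) x 28 (y) x 38 high. Origin at the centre of its underside, z up. 0.1 to 0.33 kg. One of two alike; may be absent.
- nest_brick1: Nest: fixed blue block on the fixture plate, mm: 103 (x) x 96 (y) x 18 high, with a rectangular dark pocket 77 (x) x 53 (y), for a converter module, 12 deep, 2 mm chamfer. Origin at the centre of its underside, 10 above the bench; pocket floor 6 and block top 18 above that; axes as the fixture's. Six stand in two rows of three, 105 apart along x, 100 along y, in any order; one of two alike.
- nest_coil1: Nest: fixed blue block on the fixture plate, mm: 103 (x) x 96 (y) x 18 high, with a round dark-floored pocket 63 in diameter, for a coil module, 12 deep, 2 mm chamfer. Origin at the centre of its underside, 10 above the bench; pocket floor 6 and block top 18 above that; axes as the fixture's. Six stand in two rows of three, 105 apart along x, 100 along y, in any order; one of two alike.
- nest_relay1: Nest: fixed blue block on the fixture plate, mm: 103 (x) x 96 (y) x 18 high, with a long narrow dark-floored pocket 91 (x) x 35 (y), for a relay module, 12 deep, 2 mm chamfer. Origin at the centre of its underside, 10 above the bench; pocket floor 6 and block top 18 above that; axes as the fixture's. Six stand in two rows of three, 105 apart along x, 100 along y, in any order; one of two alike.
- nest_relay2: Nest: fixed blue block on the fixture plate, mm: 103 (x) x 96 (y) x 18 high, with a long narrow dark-floored pocket 91 (x) x 35 (y), for a relay module, 12 deep, 2 mm chamfer. Origin at the centre of its underside, 10 above the bench; pocket floor 6 and block top 18 above that; axes as the fixture's. Six stand in two rows of three, 105 apart along x, 100 along y, in any order; one of two alike.
- nest_brick2: Nest: fixed blue block on the fixture plate, mm: 103 (x) x 96 (y) x 18 high, with a rectangular dark pocket 77 (x) x 53 (y), for a converter module, 12 deep, 2 mm chamfer. Origin at the centre of its underside, 10 above the bench; pocket floor 6 and block top 18 above that; axes as the fixture's. Six stand in two rows of three, 105 apart along x, 100 along y, in any order; one of two alike.
- nest_coil2: Nest: fixed blue block on the fixture plate, mm: 103 (x) x 96 (y) x 18 high, with a round dark-floored pocket 63 in diameter, for a coil module, 12 deep, 2 mm chamfer. Origin at the centre of its underside, 10 above the bench; pocket floor 6 and block top 18 above that; axes as the fixture's. Six stand in two rows of three, 105 apart along x, 100 along y, in any order; one of two alike.
- fixture: Test fixture, fixed: aluminium plate, mm: 10 thick, x -137 to 147, y -270 to 180. Origin on the bench under the middle of the six nests; x points to the lid hinge at the back, y left, z up. Hinge risers at the back and two front rests (x -113, y +-158) reach 57 above the bench. Clamp post and green button on its right (-y) side.
- lid (a joint): Press lid angle: 0 = shut, level over the modules; 1.6 to 1.8 at the start (leaning slightly back). Stiff hinge: it stays where left; push its outer face forward and then down (4 N). Open aluminium frame with two hold-down bars, mm: 245 from hinge to front edge, 330 wide, 10 thick, mid-plane through the hinge line; shut, its underside is 57 above the bench, 3 above seated modules.
- lid_hinge (a point): Middle of the lid's hinge line, mm: fixture x 134, y 0, 62 above the bench.
- lid_edge (a point): Middle of the black grip strip on the lid's outer (upper when shut) face, mm: 230 from the hinge line and 9 out from the lid's mid-plane; 15 from the front edge.
- clamp (a joint): Clamp arm angle: 0 = fully down, level over the lid, pointing to the fixture's +y; pi/2 = upright; 1.7 to 2.1 at the start (leaning out, to -y). Pivot along the fixture's x; it stays where left. Arm mm: 120 from pivot to tip, 24 wide, 12 thick, with a red grip 30 wide and 17 thick over its outer 55.
- clamp_hinge (a point): Clamp pivot, mm: fixture x 0, y -205, 86.5 above the bench.
- clamp_grip (a point): Point on the red grip's outer (upper when down) face, 100 mm from the pivot and 8.5 mm out from the arm's mid-plane; 20 mm from the tip.
- start (a joint): Travel of the start button (m): 0 = out, 0.007 = fully in; springs back when let go; about 4 N.
- start_top (a point): Centre of the top of the green start button, 34 mm in diameter, at the fixture's x +90, y -215 mm.
- solvent: Bystander: blue bottle with a white cap, 60 mm diameter, 130 mm high; origin at the centre of its underside. Leave alone.
- board: Bystander: green circuit board lying flat, 170 (x) x 110 (y) x 17 mm high; origin at the centre of its underside. Leave alone.
Mind the look-alikes: they are no part of the job. Leave any turquoise look-alike of the brick1 alone. What is shaped like the coil2 but purple is not meant.

How it is judged:
On the way, in this order (a step that is already met when the one before it is completed fails the run):
1. every module present sits fully down and upright in a nest of its shape, released (((horizontal distance between brick1 and nest_brick1 below 0.01 m and z of brick1 in the frame of nest_brick1 below 0.0095 m) or (horizontal distance between brick1 and nest_brick2 below 0.01 m and z of brick1 in the frame of nest_brick2 below 0.0095 m)) and ((horizontal distance between coil1 and nest_coil1 below 0.01 m and z of coil1 in the frame of nest_coil1 below 0.0095 m) or (horizontal distance between coil1 and nest_coil2 below 0.01 m and z of coil1 in the frame of nest_coil2 below 0.0095 m)) and ((horizontal distance between relay1 and nest_relay1 below 0.01 m and z of relay1 in the frame of nest_relay1 below 0.0095 m) or (horizontal distance between relay1 and nest_relay2 below 0.01 m and z of relay1 in the frame of nest_relay2 below 0.0095 m)) and ((horizontal distance between brick2 and nest_brick1 below 0.01 m and z of brick2 in the frame of nest_brick1 below 0.0095 m) or (horizontal distance between brick2 and nest_brick2 below 0.01 m and z of brick2 in the frame of nest_brick2 below 0.0095 m)) and ((horizontal distance between coil2 and nest_coil1 below 0.01 m and z of coil2 in the frame of nest_coil1 below 0.0095 m) or (horizontal distance between coil2 and nest_coil2 below 0.01 m and z of coil2 in the frame of nest_coil2 below 0.0095 m)) and ((horizontal distance between relay2 and nest_relay1 below 0.01 m and z of relay2 in the frame of nest_relay1 below 0.0095 m) or (horizontal distance between relay2 and nest_relay2 below 0.01 m and z of relay2 in the frame of nest_relay2 below 0.0095 m)) and angle between each of brick1, coil1, relay1, brick2, coil2, relay2's own z axis and vertical below 0.12 rad and contact force between the fingers and brick1 below 0.2 N and contact force between the fingers and coil1 below 0.2 N and contact force between the fingers and relay1 below 0.2 N and contact force between the fingers and brick2 below 0.2 N and contact force between the fingers and coil2 below 0.2 N and contact force between the fingers and relay2 below 0.2 N), for 0.3 s.
2. the press lid is shut, the modules still seated under it (((horizontal distance between brick1 and nest_brick1 below 0.01 m and z of brick1 in the frame of nest_brick1 below 0.0095 m) or (horizontal distance between brick1 and nest_brick2 below 0.01 m and z of brick1 in the frame of nest_brick2 below 0.0095 m)) and ((horizontal distance between coil1 and nest_coil1 below 0.01 m and z of coil1 in the frame of nest_coil1 below 0.0095 m) or (horizontal distance between coil1 and nest_coil2 below 0.01 m and z of coil1 in the frame of nest_coil2 below 0.0095 m)) and ((horizontal distance between relay1 and nest_relay1 below 0.01 m and z of relay1 in the frame of nest_relay1 below 0.0095 m) or (horizontal distance between relay1 and nest_relay2 below 0.01 m and z of relay1 in the frame of nest_relay2 below 0.0095 m)) and ((horizontal distance between brick2 and nest_brick1 below 0.01 m and z of brick2 in the frame of nest_brick1 below 0.0095 m) or (horizontal distance between brick2 and nest_brick2 below 0.01 m and z of brick2 in the frame of nest_brick2 below 0.0095 m)) and ((horizontal distance between coil2 and nest_coil1 below 0.01 m and z of coil2 in the frame of nest_coil1 below 0.0095 m) or (horizontal distance between coil2 and nest_coil2 below 0.01 m and z of coil2 in the frame of nest_coil2 below 0.0095 m)) and ((horizontal distance between relay2 and nest_relay1 below 0.01 m and z of relay2 in the frame of nest_relay1 below 0.0095 m) or (horizontal distance between relay2 and nest_relay2 below 0.01 m and z of relay2 in the frame of nest_relay2 below 0.0095 m)) and angle between each of brick1, coil1, relay1, brick2, coil2, relay2's own z axis and vertical below 0.12 rad and value of joint lid below 0.07 rad), for 0.2 s.
3. the clamp is down on the shut lid (value of joint lid below 0.07 rad and value of joint clamp below 0.12 rad), for 0.2 s.
4. the start button is pushed in while lid and clamp are closed (all of step 3 and value of joint start above 0.005 m), for 0.04 s.
At the end, for the whole second after the job is handed in: Each module present is in a nest of its shape: under 10 mm off centre, tilt under 0.12 rad, underside under 9.5 mm above the nest's origin (seated: 6); lid under 0.07 rad, clamp under 0.12 rad, button out (under 2 mm), modules at rest (all of step 3 and ((horizontal distance between brick1 and nest_brick1 below 0.01 m and z of brick1 in the frame of nest_brick1 below 0.0095 m) or (horizontal distance between brick1 and nest_brick2 below 0.01 m and z of brick1 in the frame of nest_brick2 below 0.0095 m)) and ((horizontal distance between coil1 and nest_coil1 below 0.01 m and z of coil1 in the frame of nest_coil1 below 0.0095 m) or (horizontal distance between coil1 and nest_coil2 below 0.01 m and z of coil1 in the frame of nest_coil2 below 0.0095 m)) and ((horizontal distance between relay1 and nest_relay1 below 0.01 m and z of relay1 in the frame of nest_relay1 below 0.0095 m) or (horizontal distance between relay1 and nest_relay2 below 0.01 m and z of relay1 in the frame of nest_relay2 below 0.0095 m)) and ((horizontal distance between brick2 and nest_brick1 below 0.01 m and z of brick2 in the frame of nest_brick1 below 0.0095 m) or (horizontal distance between brick2 and nest_brick2 below 0.01 m and z of brick2 in the frame of nest_brick2 below 0.0095 m)) and ((horizontal distance between coil2 and nest_coil1 below 0.01 m and z of coil2 in the frame of nest_coil1 below 0.0095 m) or (horizontal distance between coil2 and nest_coil2 below 0.01 m and z of coil2 in the frame of nest_coil2 below 0.0095 m)) and ((horizontal distance between relay2 and nest_relay1 below 0.01 m and z of relay2 in the frame of nest_relay1 below 0.0095 m) or (horizontal distance between relay2 and nest_relay2 below 0.01 m and z of relay2 in the frame of nest_relay2 below 0.0095 m)) and angle between each of brick1, coil1, relay1, brick2, coil2, relay2's own z axis and vertical below 0.12 rad and value of joint start below 0.002 m and linear speed of each of brick1, coil1, relay1, brick2, coil2, relay2 below 0.02 m/s); the robot touches nothing.
It fails at once if the solvent bottle is shifted more than 30 mm (distance of solvent from where it was at the start of the episode above 0.03 m).
It fails at once if the circuit board is shifted more than 30 mm (distance of board from where it was at the start of the episode above 0.03 m).
It fails at once if the solvent bottle is tipped over (angle between solvent's own z axis and vertical above 0.5 rad).
It fails at once if the start button is pushed while the clamp or the lid is open (value of joint start above 0.004 m and (value of joint clamp above 0.3 rad or value of joint lid above 0.15 rad)).
Of brick1, coil1, relay1, brick2, coil2, relay2 only 3 to 5 are there at a start; the rules pass over those that are not, and their reading is None.
At some moment in a run one of brick1, coil1, relay1, brick2, coil2, relay2 may be knocked a few centimetres aside while the robot is not near it.
It also fails if it takes over 210 s, if anything falls off the work surface, if the arm or the gripper's body presses on something with over 40 N, if the wrist force passes 120 N, or if a joint passes its speed limit or range.

ROBOT

A 7-joint arm with a two-finger parallel gripper is mounted at the origin on the work surface. World frame = base frame: x ahead of the robot, y to its left, z up, the work surface at z = 0. Lengths are in m, angles in rad, forces in N, time in s.
With the tool pointing down it reaches from about 0.425 to 1.025 m from the base axis. Payload 3.6 kg.
Tool frame: the origin (TCP) lies at the very end of the fingers, on their centre line; the grasp point (between the pads) lies 19 mm behind it (grip_depth is the distance from the TCP to the grasp point, in m); z points along the fingers, y is the line along which they close (so a half turn about z gives the same grasp; the last joint's range is limited). The gripper opens to 85 mm and grips with 20 to 120 N. Pads are 22 mm wide; open, the fingers measure 114 mm over their backs; the gripper's body (76 mm by 85 mm) begins 54 mm behind the grasp point. The pads swing forward as they close: fully open they stand 13 mm farther back than shut.
Start: joints at [-1.347, 0.591, 0.048, 1.609, -0.033, 0.943, -0.034], TCP at [0.226, 0.689, 0.231] pointing down, gripper open.
Joint ranges: [-2.69, 2.69], [-0.47, 2.24], [-1.27, 1.36], [0.19, 2.51], [-1.53, 4.68], [0.08, 2.07], [-3.09, 3.09]. Speed limits (rad/s): [2.57, 2.57, 3.14, 3.14, 3.14, 3.14, 3.14].

INTERFACE

Orientations are given as a rotation vector (axis times angle).
In Python, from plant import * gives the robot as it stands. The module is installed in compiled form; this text tells all that it offers.
- The arm moves only by the tool apply_moves, never from a script. Its argument "steps" is a list of rows, each an object of numbers: "tx", "ty", "tz": the shift along the tool's x, y, z as a fraction of full scale; "roll": the turn about the tool's z as a fraction of full scale. In form: [{"tx": .., "ty": .., "tz": .., "roll": ..}, ...]. A call has exactly 8 rows; each row is the pose to reach, as a shift and turn from the pose commanded when the call began, along the tool's axes at that moment; what a row does not reach only later rows make up. Full scale, the value 1, is 10 cm for a shift and 30 degrees for a turn. A row lasts 1/12 s, in which the tool goes at most 41.7 mm and 7.16 degrees, less where a joint would pass 70% of its speed; a pose out of reach is approached as far as the arm can. A call with a number of a shift or a turn outside -1 to 1 is refused whole. A call with a gripper value outside its range is refused whole. "fingers" is the opening, from -1 (shut) to 1 (fully open), set as the call begins (left out, the last holds). The fingers move at their own pace and stop on an object; "force" is the grip in N (left out, the last holds). Time passes only in rows, so rows that repeat a pose let the fingers close, or fill a call up. It gives the time, the measured TCP pose, the force, the opening and the grip force at its end, in the units of the state.
- sense(): the state, without advancing time (a new reading comes with each control period).
- get_image(name): name is "side" or "top" or "wrist"; returns (picture, depth): 384x512x3 uint8, blue, green, red; 384x512 float32, m along the optical axis (not along the pixel's ray), 0 where there is no reading.
- calibration(name): a dict with "fx", "fy", "cx", "cy" (pixels), "k1" (the pictures are not rectified: a ray, as slopes to the right and down, at radius r is drawn at 1 + k1 r^2 times it, then the intrinsics apply), "rvec" (rotation vector, rad) and "tvec" (3), from world to camera coordinates, as OpenCV has them. Camera axes: x right, y down, z forward; pixel columns grow to the right and rows downward; lengths in m; the calibration is good to about 2 mm. A picture is of the moment at which its call begins: read the wrist's pose just before it. calibration takes no time and is no camera call; for the wrist camera it gives the pose at the moment of the call.
- hand_in(): hands the job in; it is judged then, once.
The state is a dict: "time": time; "joint_pos": joint angles; "dq": joint speeds; "effort": joint torques, N m; "ee_pos": TCP position; "eef_rot": TCP orientation; "wrist_force": force on the tool from outside, world axes, zero at the start; "ft_torque": the same for the moment, N m; "finger_gap": finger opening in m; "grip_force": force on a finger pad.
Only numpy, scipy, OpenCV 4.12 (cv2) and the standard library are available. Lean on these libraries where they do the work, as an engineer would, in place of code of your own. Each camera call takes 0.05 s, during which the arm holds its last target. There are 200 camera calls.

## Working session

There is one attempt and no reset: what is moved stays moved. The work goes in short steps, Python scripts to look and compute and a tool call to move; the robot and the scene stay as the last step left them, time stands still between calls to the robot, and variables do not carry over. Pictures are saved under pics/ and viewed, at most 14 in all, crops included, and the job is handed in when it is done.

Besides the shell and the picture viewer there is one more tool, called after "Emit:" in YAML: its name, and indented under it one key for each argument. apply_moves: Moves the arm, as the interface text tells. Its arguments: {"type":"object","properties":{"steps":{"type":"array","items":{"type":"object","properties":{"tx":{"type":"number"},"ty":{"type":"number"},"tz":{"type":"number"},"roll":{"type":"number"}}}},"fingers":{"type":"number"},"force":{"type":"number"}},"required":["steps"]}

```bash
mkdir -p pics; cat > h.py <<'E'
from plant import *
import numpy as np, cv2
from scipy.spatial.transform import Rotation as R
def cal(n):
    c=calibration(n); return c
def grab(n,save=None):
    c=calibration(n); im,d=get_image(n)
    im=np.array(im); d=np.array(d)
    if save: cv2.imwrite('pics/'+save,im); np.savez('pics/'+save+'.npz',im=im,d=d,**{k:np.array(v) for k,v in c.items()})
    return im,d,c
def load(save):
    z=np.load('pics/'+save+'.npz'); return z['im'],z['d'],{k:z[k] for k in ['fx','fy','cx','cy','k1','rvec','tvec']}
def rays(c,uv):
    uv=np.asarray(uv,float).reshape(-1,1,2)
    K=np.array([[c['fx'],0,c['cx']],[0,c['fy'],c['cy']],[0,0,1]],float)
    s=cv2.undistortPoints(uv,K,np.array([float(c['k1']),0,0,0]))[:,0]
    Rm=R.from_rotvec(np.ravel(c['rvec'])).as_matrix()
    t=np.ravel(c['tvec'])
    return np.c_[s,np.ones(len(s))],Rm,t
def plane(c,uv,z):
    s,Rm,t=rays(c,uv); o=-Rm.T@t; w=s@Rm
    return o+w*((z-o[2])/w[:,2])[:,None]
def deproj(c,uv,d):
    s,Rm,t=rays(c,uv); return (s*np.asarray(d).reshape(-1,1)-t)@Rm
def cloud(d,c):
    v,u=np.mgrid[:384,:512]; P=deproj(c,np.c_[u.ravel(),v.ravel()],d.ravel()).reshape(384,512,3)
    P[d<=0]=np.nan; return P
def proj(c,P):
    K=np.array([[c['fx'],0,c['cx']],[0,c['fy'],c['cy']],[0,0,1]],float)
    return cv2.projectPoints(np.asarray(P,float).reshape(-1,1,3),np.ravel(c['rvec']).astype(float),np.ravel(c['tvec']).astype(float),K,np.array([float(c['k1']),0,0,0]))[0][:,0]
E
python3 - <<'E'
from h import *
s=sense(); print({k:np.round(v,3) for k,v in s.items()})
for n in ['side','top','wrist']:
    im,d,c=grab(n,n+'0.png'); Rm=R.from_rotvec(np.ravel(c['rvec'])).as_matrix()
    print(n,c['fx'],c['k1'],-Rm.T@np.ravel(c['tvec']),Rm[2],(d>0).mean())
E
```

```text
{'time': np.float64(0.0), 'joint_pos': array([-1.348,  0.592,  0.048,  1.61 , -0.033,  0.943, -0.034]), 'dq': array([-0.002, -0.002,  0.002, -0.   , -0.001, -0.001, -0.001]), 'effort': array([-1.0000e-03, -5.4869e+01,  1.5470e+00, -1.9812e+01,  9.0000e-03,
        9.0000e-03,  0.0000e+00]), 'ee_pos': array([0.226, 0.688, 0.23 ]), 'eef_rot': array([-0.495, -3.102,  0.004]), 'wrist_force': array([ 0.04, -0.34, -0.38]), 'ft_torque': array([ 0.022, -0.025,  0.008]), 'grip_force': np.float64(0.0), 'finger_gap': np.float64(0.085)}
side 391.6456052836366 -0.08750438018517125 [-0.02185652 -0.74045808  0.84768175] [ 0.51879505  0.59467081 -0.61418102] 0.9959716796875
top 472.09060172534936 -0.07082904056264389 [ 0.39264869 -0.02319482  1.42177372] [ 0.161479    0.00211836 -0.98687388] 0.9958852132161459
wrist 331.19128481831933 -0.07063673983525362 [0.15869037 0.70980748 0.37420587] [ 0.2648632  -0.08847704 -0.96021836] 0.99609375
```

View pics/top0.png

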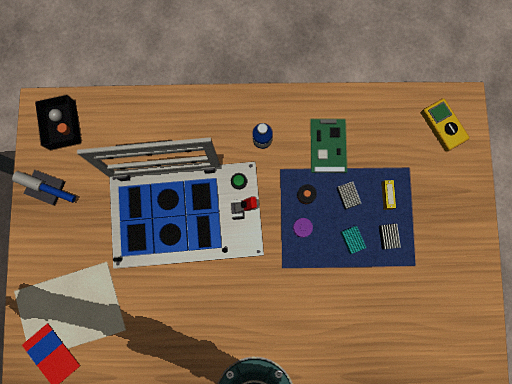

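View pics/side0.png

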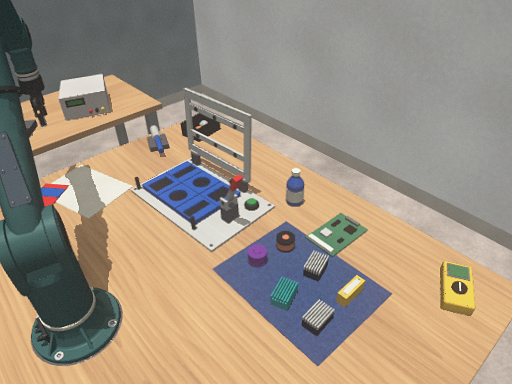

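The top view shows the candidates. Coil-like: copper-banded drum (307,194), purple drum (303,227). Brick-like: silver-finned (349,194) and (391,237), turquoise (354,240). Relay-like: yellow block (390,194), yellow multimeter (445,125). I pick the coil at (307,194), bricks at (349,194) and (391,237), and the relay at (390,194). Next I check these in a close crop.

```bash
python3 - <<'E'
from h import *
im,d,c=load('top0.png')
a=cv2.resize(im[150:275,105:265],None,fx=2.4,fy=2.4,interpolation=cv2.INTER_CUBIC)
b=cv2.resize(im[160:275,275:420],None,fx=2.6,fy=2.6,interpolation=cv2.INTER_CUBIC)
h=max(a.shape[0],b.shape[0]); 
a=cv2.copyMakeBorder(a,0,h-a.shape[0],0,0,0);b=cv2.copyMakeBorder(b,0,h-b.shape[0],0,0,0)
cv2.imwrite('pics/crop0.png',np.hstack([a,b]))
for n in ['top','side']:
    im,d,c=load(n+'0.png'); P=cloud(d,c)
    if n=='top':
        hsv=cv2.cvtColor(im,cv2.COLOR_BGR2HSV)
        # things above bench in the mat zone by depth
        m=(P[...,2]>0.022)&(P[...,1]<-0.03)
        k,l,st,ce=cv2.connectedComponentsWithStats(m.astype(np.uint8))
        for i in range(1,k):
            if st[i,4]<60: continue
            q=P[l==i]; z=np.nanpercentile(q[:,2],80); t=q[abs(q[:,2]-z)<.006]
            r=cv2.minAreaRect((t[:,:2]*1000).astype(np.float32))
            print(np.round(ce[i]),st[i,4],'z%.3f'%z,np.round(r[0],1),np.round(r[1],1),round(r[2],1),cv2.mean(im,(l==i).astype(np.uint8))[:3])
E
```

```text
[446. 124.] 1265 z0.040 [ 799.3 -596.3] [149.2  81.4] 29.6 (31.36916996047431, 108.4695652173913, 121.97470355731225)
[267. 135.] 209 z0.126 [765.  -37.2] [14.2 27.1] 89.3 (89.33492822966507, 66.22966507177033, 55.91866028708134)
[349. 195.] 362 z0.040 [ 583.3 -286.4] [68.9 44.3] 19.2 (98.19337016574585, 105.97790055248619, 107.0110497237569)
[389. 194.] 315 z0.041 [ 584.7 -407.2] [82.7 31.2] 1.9 (73.22857142857143, 143.06031746031746, 155.0793650793651)
[307. 193.] 288 z0.041 [ 589.5 -161.3] [53.8 54.8] 87.7 (31.46875, 36.604166666666664, 47.322916666666664)
[303. 227.] 293 z0.042 [ 488.9 -146.8] [53.3 53.1] 88.6 (131.93856655290102, 55.03071672354949, 111.48464163822526)
[390. 236.] 406 z0.039 [ 458.9 -404. ] [70.  48.9] 4.9 (92.3152709359606, 98.75369458128078, 99.63793103448276)
[353. 240.] 399 z0.039 [ 451.5 -292.9] [69.8 47.7] 22.5 (96.53634085213032, 104.43859649122807, 24.553884711779446)
[269. 378.] 78 z0.045 [ 62.  -39.9] [26.7 11.6] 17.7 (19.525641025641026, 20.371794871794872, 10.85897435897436)
```

View pics/crop0.png

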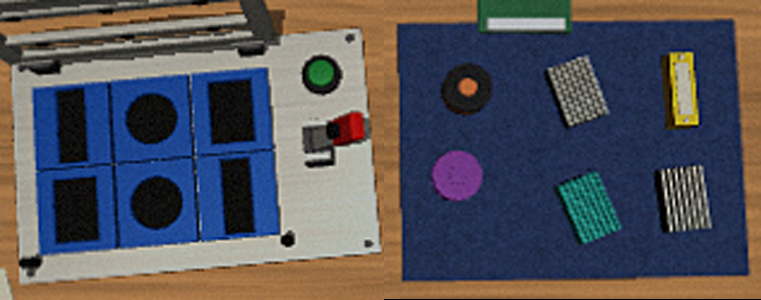

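The crop confirms the choice: coil, two silver-finned bricks and one yellow relay, with turquoise and purple decoys. Nests: back row left to right is relay, coil, brick; front row is brick, coil, relay. Next I measure the fixture pose and heights from two views.

```bash
cat > m.py <<'E'
from h import *
def blobs(m,amin=40):
    k,l,st,ce=cv2.connectedComponentsWithStats(m.astype(np.uint8))
    return [(l==i,st[i,4],ce[i]) for i in range(1,k) if st[i,4]>=amin]
def tri(c1,uv1,c2,uv2):
    A=[];o=[]
    for c,uv in((c1,uv1),(c2,uv2)):
        s,Rm,t=rays(c,uv); w=(s@Rm)[0]; w/=np.linalg.norm(w); M=np.eye(3)-np.outer(w,w); A.append(M); o.append(M@(-Rm.T@t))
    return np.linalg.solve(sum(A),sum(o))
E
python3 - <<'E'
from m import *
T=load('top0.png'); S=load('side0.png')
# fixture from blue nest mask
for nm,(im,d,c) in (('top',T),('side',S)):
    P=cloud(d,c); hsv=cv2.cvtColor(im,cv2.COLOR_BGR2HSV)
    blue=cv2.inRange(hsv,(105,150,120),(125,255,255))>0
    blue=cv2.morphologyEx(blue.astype(np.uint8),cv2.MORPH_CLOSE,np.ones((3,3)))
    b=max(blobs(blue),key=lambda t:t[1]); m=b[0]
    q=P[m]; print(nm,'blue z',np.nanpercentile(q[:,2],[10,50,90]), b[1])
    cnt=max(cv2.findContours(m.astype(np.uint8),0,2)[0],key=cv2.contourArea)
    W=plane(c,cnt.reshape(-1,2),0.028)[:,:2]*1000
    r=cv2.minAreaRect(cv2.convexHull(W.astype(np.float32))); print(nm,'nests',r)
    # pockets
    fill=np.zeros(m.shape,np.uint8); cv2.drawContours(fill,[cv2.convexHull(cnt)],-1,1,-1)
    dark=cv2.inRange(hsv,(0,0,0),(180,255,60))&(cv2.erode(fill,np.ones((3,3)))*255)
    for b in blobs(dark,80):
        cn=max(cv2.findContours(b[0].astype(np.uint8),0,2)[0],key=cv2.contourArea)
        for z in(.016,.026):
            r=cv2.minAreaRect((plane(c,cn.reshape(-1,2),z)[:,:2]*1000).astype(np.float32)); print('  pocket',np.round(b[2]),b[1],z,np.round(r[0],1),np.round(r[1],1),round(r[2],1), 'floorz',np.round(np.nanmedian(P[b[0]][:,2]),4))
# objects in side view
im,d,c=S;P=cloud(d,c)
m=(P[...,2]>0.03)&(P[...,2]<.06)&(P[...,1]<-0.1)&(P[...,1]>-.47)&(P[...,0]<.65)&(P[...,0]>.4)
for b in blobs(m,60):
    q=P[b[0]];z=np.nanpercentile(q[:,2],70);t=q[abs(q[:,2]-z)<.004]
    r=cv2.minAreaRect((t[:,:2]*1000).astype(np.float32));print('side obj',np.round(b[2]),'z%.3f'%z,np.round(r[0],1),np.round(r[1],1),round(r[2],1))
E
```

```text
top blue z [0.02422999 0.02873522 0.03248669] 4246
top nests ((525.2918090820312, 249.61370849609375), (206.79229736328125, 294.5038146972656), 4.274544715881348)
  pocket [201. 196.] 452 0.016 [587.2 155.9] [77.3 53.1] 4.3 floorz 0.0176
  pocket [201. 196.] 452 0.026 [585.8 154.6] [76.8 52.7] 4.3 floorz 0.0176
  pocket [134. 202.] 341 0.016 [571.1 356.9] [91.4 34.7] 5.2 floorz 0.0172
  pocket [134. 202.] 341 0.026 [569.9 354.2] [90.7 34.4] 5.2 floorz 0.0172
  pocket [168. 199.] 343 0.016 [578.6 255.9] [61.  61.3] 45.2 floorz 0.0176
  pocket [168. 199.] 343 0.026 [577.3 254. ] [60.6 60.9] 45.2 floorz 0.0176
  pocket [204. 231.] 365 0.016 [481.5 147.4] [91.6 35.2] 4.3 floorz 0.0173
  pocket [204. 231.] 365 0.026 [480.9 146.2] [91.  34.9] 4.3 floorz 0.0173
  pocket [136. 237.] 455 0.016 [466.  349.2] [77.5 53.4] 5.5 floorz 0.0178
  pocket [136. 237.] 455 0.026 [465.5 346.5] [76.9 53. ] 5.5 floorz 0.0178
  pocket [170. 234.] 356 0.016 [474.2 247.4] [60.3 59.4] 89.5 floorz 0.0174
  pocket [170. 234.] 356 0.026 [473.6 245.5] [59.8 59. ] 89.5 floorz 0.0174
side blue z [0.02289735 0.02528396 0.02745141] 1595
side nests ((523.3991088867188, 242.01754760742188), (203.77378845214844, 292.0552978515625), 4.5663251876831055)
side obj [285. 238.] z0.037 [ 586. -166.] [58.1 53.2] 34.9
side obj [256. 252.] z0.037 [ 485.2 -151.8] [56.8 55.1] 53.9
side obj [316. 262.] z0.037 [ 582.3 -290.2] [71.8 46.3] 18.8
side obj [351. 287.] z0.038 [ 580.6 -413.2] [87.3 28.2] 1.9
side obj [284. 290.] z0.037 [ 449.7 -297.3] [75.7 47.5] 21.5
side obj [318. 314.] z0.037 [ 458.  -407.8] [71.8 47. ] 6.2
```

```bash
cat > go.py <<'E'
import sys
from m import *
def axes():
    s=sense(); return s['ee_pos'],R.from_rotvec(s['eef_rot']).as_matrix(),s
def yaw(M): return np.degrees(np.arctan2(-M[0,1],M[1,1]))
def to(*wps):
    """waypoints (x,y,z,yawdeg): print the tool shifts in units, and the rolls"""
    p,M,s=axes(); p=np.array(p); y=yaw(M); print('t %.1f'%s['time'],'tcp',np.round(p,4),'yaw %.1f'%y)
    for w in wps:
        d=(np.array(w[:3])-p)*10
        a=np.radians(y); X=np.array([-np.cos(a),-np.sin(a),0]); Y=np.array([-np.sin(a),np.cos(a),0])
        r=(y-w[3])/30
        print(' ->',w,'tx %.3f ty %.3f tz %.3f roll %.3f'%(d@X,d@Y,-d[2],r))
        p=np.array(w[:3]);y=w[3]
E
python3 -c "
from go import *
to((.40,.30,.26,4.4),(.45,-.19,.26,4.4))"
```

```text
t 0.1 tcp [0.2256 0.6883 0.2304] yaw -18.1
 -> (0.4, 0.3, 0.26, 4.4) tx -2.867 ty -3.147 tz -0.296 roll -0.752
 -> (0.45, -0.19, 0.26, 4.4) tx -0.123 ty -4.924 tz -0.000 roll 0.000
```

Emit:
apply_moves:
  steps:
    - {"tx": -0.3, "ty": -0.35, "tz": -0.1}
    - {"tx": -0.6, "ty": -0.7, "tz": -0.2}
    - {"tx": -0.9, "ty": -1, "tz": -0.3}
    - {"tx": -0.96, "ty": -1, "tz": -0.3}
    - {"tx": -0.96, "ty": -1, "tz": -0.3}
    - {"tx": -0.96, "ty": -1, "tz": -0.3}
    - {"tx": -0.96, "ty": -1, "tz": -0.3}
    - {"tx": -0.96, "ty": -1, "tz": -0.3}
  fingers: 1
  force: 60

```text
schema error: expected keys tx, ty, tz, roll
```

Emit:
apply_moves:
  steps:
    - {"tx": -0.3, "ty": -0.35}
    - {"tx": -0.6, "ty": -0.7}
    - {"tx": -0.9, "ty": -1}
    - {"tx": -0.96, "ty": -1}
    - {"tx": -0.96, "ty": -1}
    - {"tx": -0.96, "ty": -1}
    - {"tx": -0.96, "ty": -1}
    - {"tx": -0.96, "ty": -1}

```text
schema error: expected keys tx, ty, tz, roll
```

Emit:
apply_moves:
  steps:
    - {"tx": -0.3, "ty": -0.35, "roll": -0.2}
    - {"tx": -0.6, "ty": -0.7, "roll": -0.4}
    - {"tx": -0.9, "ty": -1, "roll": -0.6}
    - {"tx": -0.96, "ty": -1, "roll": -0.75}
    - {"tx": -0.96, "ty": -1, "roll": -0.75}
    - {"tx": -0.96, "ty": -1, "roll": -0.75}
    - {"tx": -0.96, "ty": -1, "roll": -0.75}
    - {"tx": -0.96, "ty": -1, "roll": -0.75}

```text
schema error: expected keys tx, ty, tz, roll
```

```bash
python3 -c "
from go import *
grab('wrist','w1.png')
to((.46,.25,.36,4.4),(.45,-.19,.26,4.4))"
```

```text
t 0.2 tcp [0.2257 0.6884 0.2306] yaw -18.1
 -> (0.46, 0.25, 0.36, 4.4) tx -3.592 ty -3.436 tz -1.294 roll -0.752
 -> (0.45, -0.19, 0.26, 4.4) tx 0.437 ty -4.379 tz 1.000 roll 0.000
```

View pics/w1.png

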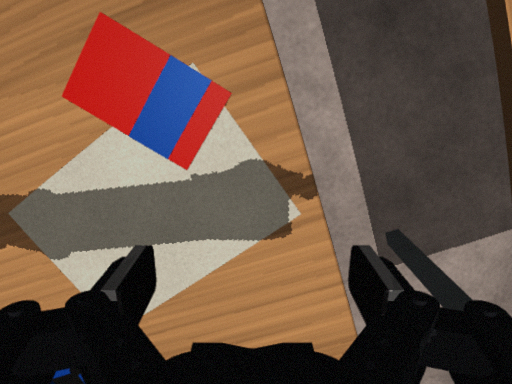

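The picture shows only paper, the red book and the floor, with the fingers at the bottom near (130,280) and (370,280). The arm has not moved because every row needs all four keys.

Emit:
apply_moves:
  steps:
    - {"tx": -0.3, "ty": -0.3, "tz": -0.1, "roll": 0}
    - {"tx": -0.6, "ty": -0.6, "tz": -0.2, "roll": 0}
    - {"tx": -0.9, "ty": -0.86, "tz": -0.32, "roll": 0}
    - {"tx": -0.9, "ty": -0.86, "tz": -0.32, "roll": 0}
    - {"tx": -0.9, "ty": -0.86, "tz": -0.32, "roll": 0}
    - {"tx": -0.9, "ty": -0.86, "tz": -0.32, "roll": 0}
    - {"tx": -0.9, "ty": -0.86, "tz": -0.32, "roll": 0}
    - {"tx": -0.9, "ty": -0.86, "tz": -0.32, "roll": 0}
  fingers: 1
  force: 60

```text
time: 0.87
ee_pos: [0.2827, 0.5807, 0.2627]
eef_rot: [-0.491, -3.102, 0.0]
wrist_force: [-0.9, 0.2, -1.0]
finger_gap: 0.0854
grip_force: 0.0
```

Emit:
apply_moves:
  steps:
    - {"tx": -0.3, "ty": -0.3, "tz": -0.1, "roll": 0}
    - {"tx": -0.6, "ty": -0.6, "tz": -0.2, "roll": 0}
    - {"tx": -0.9, "ty": -0.86, "tz": -0.32, "roll": 0}
    - {"tx": -0.9, "ty": -0.86, "tz": -0.32, "roll": 0}
    - {"tx": -0.9, "ty": -0.86, "tz": -0.32, "roll": 0}
    - {"tx": -0.9, "ty": -0.86, "tz": -0.32, "roll": 0}
    - {"tx": -0.9, "ty": -0.86, "tz": -0.32, "roll": 0}
    - {"tx": -0.9, "ty": -0.86, "tz": -0.32, "roll": 0}

```text
time: 1.53
ee_pos: [0.3415, 0.4713, 0.2946]
eef_rot: [-0.489, -3.102, 0.001]
wrist_force: [-0.4, -0.1, -0.0]
finger_gap: 0.0852
grip_force: 0.0
```

Emit:
apply_moves:
  steps:
    - {"tx": -0.3, "ty": -0.3, "tz": -0.1, "roll": 0}
    - {"tx": -0.6, "ty": -0.6, "tz": -0.2, "roll": 0}
    - {"tx": -0.9, "ty": -0.86, "tz": -0.32, "roll": 0}
    - {"tx": -0.9, "ty": -0.86, "tz": -0.32, "roll": 0}
    - {"tx": -0.9, "ty": -0.86, "tz": -0.32, "roll": 0}
    - {"tx": -0.9, "ty": -0.86, "tz": -0.32, "roll": 0}
    - {"tx": -0.9, "ty": -0.86, "tz": -0.32, "roll": 0}
    - {"tx": -0.9, "ty": -0.86, "tz": -0.32, "roll": 0}

```text
time: 2.2
ee_pos: [0.4005, 0.3617, 0.3266]
eef_rot: [-0.489, -3.102, 0.001]
wrist_force: [-0.3, 0.9, -1.7]
finger_gap: 0.0856
grip_force: 0.0
```

Emit:
apply_moves:
  steps:
    - {"tx": -0.3, "ty": -0.3, "tz": -0.1, "roll": -0.2}
    - {"tx": -0.6, "ty": -0.6, "tz": -0.2, "roll": -0.4}
    - {"tx": -0.9, "ty": -0.86, "tz": -0.32, "roll": -0.6}
    - {"tx": -0.9, "ty": -0.86, "tz": -0.32, "roll": -0.75}
    - {"tx": -0.9, "ty": -0.86, "tz": -0.32, "roll": -0.75}
    - {"tx": -0.9, "ty": -0.86, "tz": -0.32, "roll": -0.75}
    - {"tx": -0.9, "ty": -0.86, "tz": -0.32, "roll": -0.75}
    - {"tx": -0.9, "ty": -0.86, "tz": -0.32, "roll": -0.75}

```text
time: 2.87
ee_pos: [0.4594, 0.252, 0.3585]
eef_rot: [0.124, -3.138, 0.0]
wrist_force: [0.5, 0.2, 0.1]
finger_gap: 0.0854
grip_force: 0.0
```

```bash
python3 -c "
from go import *
grab('wrist','w2.png')
to((.46,-.19,.36,4.4))"
```

```text
t 2.9 tcp [0.4595 0.2517 0.3587] yaw 4.5
 -> (0.46, -0.19, 0.36, 4.4) tx 0.344 ty -4.404 tz -0.013 roll 0.004
```

View pics/w2.png

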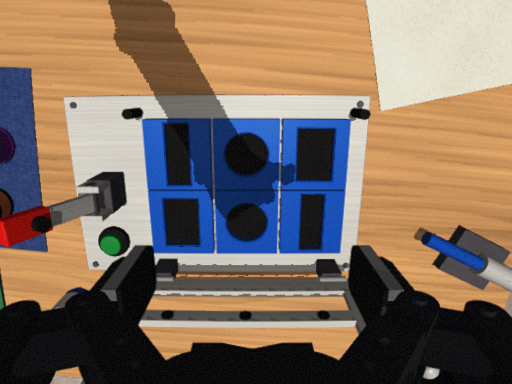

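The wrist view (+x down, +y right) shows all six nests between (145,118) and (352,255), the lid frame at the bottom, the clamp leaning out at left (20,225), and the button at (113,242). Now I measure the pockets here.

```bash
cat > fix.py <<'E'
from go import *
def pockets(name):
    im,d,c=load(name); P=cloud(d,c); hsv=cv2.cvtColor(im,cv2.COLOR_BGR2HSV)
    blue=cv2.inRange(hsv,(105,150,60),(125,255,255))
    m=max(blobs(cv2.morphologyEx(blue,cv2.MORPH_CLOSE,np.ones((5,5)))>0),key=lambda t:t[1])[0]
    cnt=max(cv2.findContours(m.astype(np.uint8),0,2)[0],key=cv2.contourArea)
    r=cv2.minAreaRect((plane(c,cnt.reshape(-1,2),.028)[:,:2]*1000).astype(np.float32)); print('nests',np.round(r[0],1),np.round(r[1],1),round(r[2],2),'topz',np.nanmedian(P[(blue>0)&m][:,2]))
    fill=np.zeros(m.shape,np.uint8); cv2.drawContours(fill,[cv2.convexHull(cnt)],-1,1,-1)
    dark=((blue==0)&(cv2.erode(fill,np.ones((5,5)))>0)).astype(np.uint8)
    dark=cv2.morphologyEx(dark,cv2.MORPH_OPEN,np.ones((5,5)))
    out=[]
    for b in blobs(dark,300):
        cn=max(cv2.findContours(b[0].astype(np.uint8),0,2)[0],key=cv2.contourArea)
        r=cv2.minAreaRect((plane(c,cn.reshape(-1,2),.027)[:,:2]*1000).astype(np.float32)); out.append(r[0])
        print(' pocket',np.round(b[2]),np.round(r[0],1),np.round(r[1],1),round(r[2],1),'floorz %.4f'%np.nanmedian(P[b[0]][:,2]))
    return np.array(out)
E
python3 - <<'E'
from fix import *
o=pockets('w2.png')
if len(o)==6: print('mean',o.mean(0))
E
```

```text
nests [524.6 247.7] [207.3 296. ] 4.48 topz 0.029030564064638227
 pocket [177. 153.] [479.7 144.6] [89.7 34.2] 4.2 floorz 0.0177
 pocket [315. 154.] [464.5 343.4] [73.6 51. ] 4.8 floorz 0.0178
 pocket [246. 154.] [472.2 243.2] [58.6 59.7] 4.5 floorz 0.0177
 pocket [311. 221.] [569.5 351.6] [87.6 33.3] 4.4 floorz 0.0178
 pocket [181. 221.] [584.  152.2] [72.9 51.2] 4.3 floorz 0.0175
 pocket [246. 221.] [575.8 251.6] [59.2 58.6] 4.5 floorz 0.0177
mean [524.28955078 247.77119954]
```

Emit:
apply_moves:
  steps:
    - {"tx": 0, "ty": -0.4, "tz": 0, "roll": 0}
    - {"tx": 0, "ty": -0.7, "tz": 0, "roll": 0}
    - {"tx": 0, "ty": -1, "tz": 0, "roll": 0}
    - {"tx": 0, "ty": -1, "tz": 0, "roll": 0}
    - {"tx": 0, "ty": -1, "tz": 0, "roll": 0}
    - {"tx": 0, "ty": -1, "tz": 0, "roll": 0}
    - {"tx": 0, "ty": -1, "tz": 0, "roll": 0}
    - {"tx": 0, "ty": -1, "tz": 0, "roll": 0}

```text
time: 3.58
ee_pos: [0.4681, 0.152, 0.3592]
eef_rot: [0.124, -3.139, -0.0]
wrist_force: [-1.5, -0.6, 0.4]
finger_gap: 0.0857
grip_force: 0.0
```

Emit:
apply_moves:
  steps:
    - {"tx": 0, "ty": -0.4, "tz": 0, "roll": 0}
    - {"tx": 0, "ty": -0.7, "tz": 0, "roll": 0}
    - {"tx": 0, "ty": -1, "tz": 0, "roll": 0}
    - {"tx": 0, "ty": -1, "tz": 0, "roll": 0}
    - {"tx": 0, "ty": -1, "tz": 0, "roll": 0}
    - {"tx": 0, "ty": -1, "tz": 0, "roll": 0}
    - {"tx": 0, "ty": -1, "tz": 0, "roll": 0}
    - {"tx": 0, "ty": -1, "tz": 0, "roll": 0}

```text
time: 4.25
ee_pos: [0.4759, 0.0523, 0.3592]
eef_rot: [0.124, -3.139, -0.001]
wrist_force: [0.9, 0.4, 0.1]
finger_gap: 0.0854
grip_force: 0.0
```

Emit:
apply_moves:
  steps:
    - {"tx": 0, "ty": -0.4, "tz": 0, "roll": 0}
    - {"tx": 0, "ty": -0.7, "tz": 0, "roll": 0}
    - {"tx": 0, "ty": -1, "tz": 0, "roll": 0}
    - {"tx": 0, "ty": -1, "tz": 0, "roll": 0}
    - {"tx": 0, "ty": -1, "tz": 0, "roll": 0}
    - {"tx": 0, "ty": -1, "tz": 0, "roll": 0}
    - {"tx": 0, "ty": -1, "tz": 0, "roll": 0}
    - {"tx": 0, "ty": -1, "tz": 0, "roll": 0}

```text
time: 4.92
ee_pos: [0.4836, -0.0474, 0.3592]
eef_rot: [0.124, -3.139, -0.001]
wrist_force: [-0.1, 0.8, 0.1]
finger_gap: 0.0856
grip_force: 0.0
```

Emit:
apply_moves:
  steps:
    - {"tx": 0, "ty": -0.4, "tz": 0, "roll": 0}
    - {"tx": 0, "ty": -0.7, "tz": 0, "roll": 0}
    - {"tx": 0, "ty": -1, "tz": 0, "roll": 0}
    - {"tx": 0, "ty": -1, "tz": 0, "roll": 0}
    - {"tx": 0, "ty": -1, "tz": 0, "roll": 0}
    - {"tx": 0, "ty": -1, "tz": 0, "roll": 0}
    - {"tx": 0, "ty": -1, "tz": 0, "roll": 0}
    - {"tx": 0, "ty": -1, "tz": 0, "roll": 0}

```text
time: 5.58
ee_pos: [0.4913, -0.1471, 0.3592]
eef_rot: [0.124, -3.139, -0.001]
wrist_force: [0.3, -0.5, 0.7]
finger_gap: 0.0851
grip_force: 0.0
```

Emit:
apply_moves:
  steps:
    - {"tx": 0, "ty": -0.4, "tz": 0, "roll": 0}
    - {"tx": 0, "ty": -0.7, "tz": 0, "roll": 0}
    - {"tx": 0, "ty": -1, "tz": 0, "roll": 0}
    - {"tx": 0, "ty": -1, "tz": 0, "roll": 0}
    - {"tx": 0, "ty": -1, "tz": 0, "roll": 0}
    - {"tx": 0, "ty": -1, "tz": 0, "roll": 0}
    - {"tx": 0, "ty": -1, "tz": 0, "roll": 0}
    - {"tx": 0, "ty": -1, "tz": 0, "roll": 0}

```text
time: 6.25
ee_pos: [0.4991, -0.2467, 0.3592]
eef_rot: [0.124, -3.139, -0.002]
wrist_force: [-0.4, 1.0, 0.1]
finger_gap: 0.0851
grip_force: 0.0
```

```bash
cat > obj.py <<'E'
from go import *
def objs(name,zt=.038,pr=True):
    im,d,c=load(name); P=cloud(d,c); hsv=cv2.cvtColor(im,cv2.COLOR_BGR2HSV)
    m=(P[...,2]>.026)&(P[...,2]<.06)&(P[...,1]<-.05)&(P[...,1]>-.6)&(P[...,0]>.3)&(P[...,0]<.75)
    m=cv2.morphologyEx(m.astype(np.uint8),cv2.MORPH_OPEN,np.ones((3,3)))
    for b in blobs(m,150):
        mm=b[0]&(P[...,2]>.034); 
        if mm.sum()<100: continue
        cn=max(cv2.findContours(mm.astype(np.uint8),0,2)[0],key=cv2.contourArea)
        q=(plane(c,cn.reshape(-1,2),zt)[:,:2]*1000).astype(np.float32); r=cv2.minAreaRect(q)
        bgr=np.median(im[mm],0)
        print(' obj',np.round(b[2]),'xy',np.round(r[0],1),np.round(r[1],1),round(r[2],1),'z %.4f'%np.nanmedian(P[mm][:,2]),'bgr',bgr)
E
python3 - <<'E'
from obj import *
grab('wrist','w3.png'); objs('w3.png'); to((.46,-.404,.2,5))
grab('top','t3.png'); objs('t3.png')
E
```

```text
obj [218. 107.] xy [ 454.8 -309.6] [68.2  4.4] 21.2 z 0.0392 bgr [195. 203.  57.]
 obj [140. 108.] xy [ 457.1 -387.2] [69.  12.8] 5.0 z 0.0387 bgr [199. 208. 212.]
 obj [322. 144.] xy [ 488.  -148.1] [55.6 55.4] 42.2 z 0.0395 bgr [183.  66. 150.]
 obj [139. 193.] xy [ 582.6 -409.1] [84.2 29. ] 1.6 z 0.0392 bgr [ 87. 225. 243.]
 obj [219. 198.] xy [ 583.5 -296.3] [69.3  3.9] 18.6 z 0.0388 bgr [116. 122. 125.]
 obj [303. 209.] xy [ 587.1 -163.3] [55.7 54.1] 6.2 z 0.0393 bgr [33. 31. 32.]
t 6.3 tcp [ 0.499  -0.247   0.3592] yaw 4.5
 -> (0.46, -0.404, 0.2, 5) tx 0.512 ty -1.535 tz 1.592 roll -0.016
 obj [348. 191.] xy [ 592.  -286.9] [50.7 36.2] 16.2 z 0.0381 bgr [72. 78. 81.]
 obj [307. 193.] xy [ 589.4 -161.4] [53.4 54. ] 88.6 z 0.0392 bgr [31. 31. 32.]
 obj [303. 227.] xy [ 489.  -146.9] [53.  52.7] 89.2 z 0.0383 bgr [147.  61. 125.]
```

View pics/w3.png

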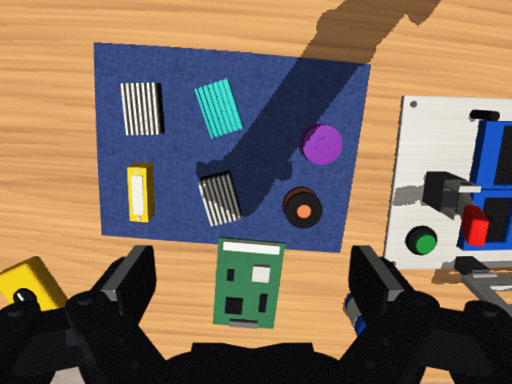

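The wrist view shows the mat: brick (141,108), turquoise (218,107), purple (322,144), relay (139,193), brick (219,198), coil (303,209), and the circuit board at (250,280). The fins split the brick contours, so I remeasure those using their hulls.

```bash
python3 - <<'E'
import re
s=open('obj.py').read()
s=s.replace("cn=max(cv2.findContours(mm.astype(np.uint8),0,2)[0],key=cv2.contourArea)","cn=cv2.convexHull(np.argwhere(cv2.morphologyEx(mm.astype(np.uint8),cv2.MORPH_OPEN,np.ones((2,2)))>0)[:,::-1].astype(np.int32))")
s=s.replace("P[...,2]>.034","P[...,2]>.031")
open('obj.py','w').write(s)
E
python3 - <<'E'
from obj import *
objs('w3.png'); print(); objs('top0.png')
to((.459,-.404,.2,5))
E
```

```text
obj [218. 107.] xy [ 450.8 -294.8] [69.4 46.9] 22.0 z 0.0391 bgr [191. 201.  56.]
 obj [140. 108.] xy [ 459.5 -403.4] [69.4 49.2] 4.1 z 0.0383 bgr [177.  184.  188.5]
 obj [322. 144.] xy [ 488.9 -146.7] [54.  57.4] 4.8 z 0.0394 bgr [183.  66. 150.]
 obj [139. 193.] xy [ 583.6 -407.4] [85.1 29.6] 1.6 z 0.0391 bgr [ 74. 225. 243.]
 obj [219. 198.] xy [ 582.5 -287.9] [70.6 47.2] 18.6 z 0.0386 bgr [113. 119. 122.]
 obj [303. 209.] xy [ 588.5 -161.6] [55.9 54.2] 6.2 z 0.0393 bgr [33. 31. 32.]
 obj [ 33. 274.] xy [ 734.7 -588.8] [28.  18.8] 6.0 z 0.0351 bgr [ 24.5 177.  229. ]

 obj [389. 194.] xy [ 580.8 -409.3] [84.4 31. ] 1.5 z 0.0386 bgr [ 48. 173. 182.]
 obj [307. 193.] xy [ 586.4 -164.2] [53.4 54. ] 88.6 z 0.0386 bgr [28.  28.  28.5]
 obj [349. 195.] xy [ 579.5 -289.9] [63.1 41.8] 7.2 z 0.0378 bgr [104.5 112.5 113. ]
 obj [303. 227.] xy [ 486.1 -149.8] [53.  52.7] 89.2 z 0.0391 bgr [134.  56. 114.]
 obj [391. 236.] xy [ 456. -406.] [70.4 48.4] 6.0 z 0.0372 bgr [105.  111.5 113. ]
t 6.3 tcp [ 0.4989 -0.2473  0.3593] yaw 4.5
 -> (0.459, -0.404, 0.2, 5) tx 0.520 ty -1.531 tz 1.593 roll -0.017
```

Emit:
apply_moves:
  steps:
    - {"tx": 0.1, "ty": -0.3, "tz": 0.2, "roll": 0}
    - {"tx": 0.2, "ty": -0.5, "tz": 0.4, "roll": 0}
    - {"tx": 0.26, "ty": -0.77, "tz": 0.6, "roll": 0}
    - {"tx": 0.26, "ty": -0.77, "tz": 0.8, "roll": 0}
    - {"tx": 0.26, "ty": -0.77, "tz": 0.8, "roll": 0}
    - {"tx": 0.26, "ty": -0.77, "tz": 0.8, "roll": 0}
    - {"tx": 0.26, "ty": -0.77, "tz": 0.8, "roll": 0}
    - {"tx": 0.26, "ty": -0.77, "tz": 0.8, "roll": 0}

```text
time: 7.02
ee_pos: [0.4801, -0.3267, 0.2808]
eef_rot: [-0.123, 3.137, -0.001]
wrist_force: [-0.4, 0.3, -0.6]
finger_gap: 0.0855
grip_force: 0.0
```

Emit:
apply_moves:
  steps:
    - {"tx": 0.1, "ty": -0.3, "tz": 0.2, "roll": 0}
    - {"tx": 0.2, "ty": -0.5, "tz": 0.4, "roll": 0}
    - {"tx": 0.26, "ty": -0.77, "tz": 0.6, "roll": 0}
    - {"tx": 0.26, "ty": -0.77, "tz": 0.8, "roll": 0}
    - {"tx": 0.26, "ty": -0.77, "tz": 0.8, "roll": 0}
    - {"tx": 0.26, "ty": -0.77, "tz": 0.8, "roll": 0}
    - {"tx": 0.26, "ty": -0.77, "tz": 0.8, "roll": 0}
    - {"tx": 0.26, "ty": -0.77, "tz": 0.8, "roll": 0}

```text
time: 7.68
ee_pos: [0.4603, -0.4056, 0.2011]
eef_rot: [-0.123, 3.136, -0.002]
wrist_force: [-0.3, -0.5, -0.0]
finger_gap: 0.0853
grip_force: 0.0
```

```bash
python3 - <<'E'
from obj import *
grab('wrist','w4.png'); objs('w4.png')
to((.4585,-.4045,.1,4.5),(.4585,-.4045,.012,4.5))
E
```

```text
obj [366. 167.] xy [ 451.  -295.9] [71.9 48.3] 22.1 z 0.0387 bgr [93. 97. 14.]
 obj [252. 166.] xy [ 459.  -405.5] [71.2 45.6] 5.7 z 0.0391 bgr [139. 147. 151.]
 obj [492. 216.] xy [ 491.2 -155.8] [60.2 44.2] 18.1 z 0.0395 bgr [180.  52. 142.]
 obj [239. 279.] xy [ 582.5 -409.7] [88.  28.1] 1.4 z 0.0394 bgr [ 67. 232. 250.]
 obj [340. 288.] xy [ 586.3 -298.8] [74.2 26.1] 19.8 z 0.0388 bgr [208. 217. 222.]
 obj [458. 291.] xy [ 579.9 -165.4] [46.5 53.9] 28.7 z 0.0394 bgr [27. 25. 27.]
t 7.7 tcp [ 0.4601 -0.4056  0.201 ] yaw 4.5
 -> (0.4585, -0.4045, 0.1, 4.5) tx 0.015 ty 0.013 tz 1.010 roll -0.001
 -> (0.4585, -0.4045, 0.012, 4.5) tx 0.000 ty 0.000 tz 0.880 roll 0.000
```

Emit:
apply_moves:
  steps:
    - {"tx": 0.01, "ty": 0, "tz": 0.3, "roll": -0.03}
    - {"tx": 0.01, "ty": 0, "tz": 0.6, "roll": -0.03}
    - {"tx": 0.01, "ty": 0, "tz": 0.9, "roll": -0.03}
    - {"tx": 0.01, "ty": 0, "tz": 1, "roll": -0.03}
    - {"tx": 0.01, "ty": 0, "tz": 1, "roll": -0.03}
    - {"tx": 0.01, "ty": 0, "tz": 1, "roll": -0.03}
    - {"tx": 0.01, "ty": 0, "tz": 1, "roll": -0.03}
    - {"tx": 0.01, "ty": 0, "tz": 1, "roll": -0.03}

```text
time: 8.4
ee_pos: [0.4587, -0.4073, 0.1013]
eef_rot: [-0.144, 3.135, -0.004]
wrist_force: [0.2, 0.1, -0.6]
finger_gap: 0.0854
grip_force: 0.0
```

Emit:
apply_moves:
  steps:
    - {"tx": 0, "ty": 0, "tz": 0.15, "roll": 0}
    - {"tx": 0, "ty": 0, "tz": 0.3, "roll": 0}
    - {"tx": 0, "ty": 0, "tz": 0.45, "roll": 0}
    - {"tx": 0, "ty": 0, "tz": 0.6, "roll": 0}
    - {"tx": 0, "ty": 0, "tz": 0.75, "roll": 0}
    - {"tx": 0, "ty": 0, "tz": 0.88, "roll": 0}
    - {"tx": 0, "ty": 0, "tz": 0.88, "roll": 0}
    - {"tx": 0, "ty": 0, "tz": 0.88, "roll": 0}

```text
time: 9.07
ee_pos: [0.4577, -0.4064, 0.0115]
eef_rot: [-0.144, 3.138, -0.0]
wrist_force: [-0.9, 0.6, 0.7]
finger_gap: 0.0856
grip_force: 0.0
```

Emit:
apply_moves:
  steps:
    - {"tx": 0, "ty": 0, "tz": 0, "roll": 0}
    - {"tx": 0, "ty": 0, "tz": 0, "roll": 0}
    - {"tx": 0, "ty": 0, "tz": 0, "roll": 0}
    - {"tx": 0, "ty": 0, "tz": 0, "roll": 0}
    - {"tx": 0, "ty": 0, "tz": 0, "roll": 0}
    - {"tx": 0, "ty": 0, "tz": 0, "roll": 0}
    - {"tx": 0, "ty": 0, "tz": 0, "roll": 0}
    - {"tx": 0, "ty": 0, "tz": 0, "roll": 0}
  fingers: -1
  force: 50

```text
time: 9.73
ee_pos: [0.4581, -0.4066, 0.0123]
eef_rot: [-0.144, 3.137, -0.001]
wrist_force: [0.1, 0.9, 5.3]
finger_gap: 0.0449
grip_force: 53.2
```

Emit:
apply_moves:
  steps:
    - {"tx": 0, "ty": 0, "tz": -0.1, "roll": 0}
    - {"tx": 0, "ty": 0, "tz": -0.2, "roll": 0}
    - {"tx": 0, "ty": 0, "tz": -0.3, "roll": 0}
    - {"tx": 0, "ty": 0, "tz": -0.5, "roll": 0}
    - {"tx": 0, "ty": 0, "tz": -0.7, "roll": 0}
    - {"tx": 0, "ty": 0, "tz": -0.9, "roll": 0}
    - {"tx": 0, "ty": 0, "tz": -1, "roll": 0}
    - {"tx": 0, "ty": 0, "tz": -1, "roll": 0}

```text
time: 10.4
ee_pos: [0.4588, -0.4076, 0.1143]
eef_rot: [-0.144, 3.134, -0.006]
wrist_force: [0.6, -0.9, -2.2]
finger_gap: 0.045
grip_force: 52.3
```

```bash
python3 - <<'E'
from obj import *
im,d,c=grab('side'); im2,_,_=grab('wrist')
cv2.imwrite('pics/g1.png',np.hstack([cv2.resize(im[200:350,200:400],(533,400)),im2[:400:2,::2][:192,:256].repeat(1,0)][:1]))
print(sense()['wrist_force'])
to((.4660,.3470,.26,4.45),(.586,.154,.26,4.45))
E
```

```text
[-1.22593692  0.3761983  -3.51197187]
t 10.5 tcp [ 0.4575 -0.4059  0.1115] yaw 5.3
 -> (0.466, 0.347, 0.26, 4.45) tx -0.775 ty 7.490 tz -1.485 roll 0.027
 -> (0.586, 0.154, 0.26, 4.45) tx -1.047 ty -2.017 tz -0.000 roll 0.000
```

View pics/g1.png

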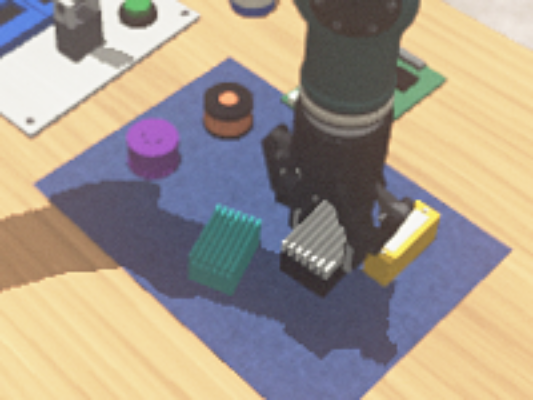

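The side view shows the brick held level between the fingers. Now I carry it to the front-left brick nest.

Emit:
apply_moves:
  steps:
    - {"tx": 0, "ty": 0.05, "tz": -0.2, "roll": 0.03}
    - {"tx": 0, "ty": 0.2, "tz": -0.4, "roll": 0.03}
    - {"tx": -0.05, "ty": 0.4, "tz": -0.6, "roll": 0.03}
    - {"tx": -0.1, "ty": 0.6, "tz": -0.7, "roll": 0.03}
    - {"tx": -0.1, "ty": 0.8, "tz": -0.75, "roll": 0.03}
    - {"tx": -0.1, "ty": 1, "tz": -0.75, "roll": 0.03}
    - {"tx": -0.1, "ty": 1, "tz": -0.75, "roll": 0.03}
    - {"tx": -0.1, "ty": 1, "tz": -0.75, "roll": 0.03}

```text
time: 11.17
ee_pos: [0.4577, -0.3036, 0.185]
eef_rot: [0.123, -3.137, -0.003]
wrist_force: [-0.4, 0.2, -1.9]
finger_gap: 0.0448
grip_force: 52.3
```

Emit:
apply_moves:
  steps:
    - {"tx": 0, "ty": 0.15, "tz": -0.2, "roll": 0}
    - {"tx": 0, "ty": 0.3, "tz": -0.4, "roll": 0}
    - {"tx": -0.05, "ty": 0.5, "tz": -0.6, "roll": 0}
    - {"tx": -0.1, "ty": 0.7, "tz": -0.7, "roll": 0}
    - {"tx": -0.1, "ty": 0.85, "tz": -0.75, "roll": 0}
    - {"tx": -0.1, "ty": 1, "tz": -0.75, "roll": 0}
    - {"tx": -0.1, "ty": 1, "tz": -0.75, "roll": 0}
    - {"tx": -0.1, "ty": 1, "tz": -0.75, "roll": 0}

```text
time: 11.83
ee_pos: [0.4605, -0.2055, 0.2607]
eef_rot: [0.12, -3.138, 0.001]
wrist_force: [0.1, 0.7, -2.5]
finger_gap: 0.0451
grip_force: 52.5
```

Emit:
apply_moves:
  steps:
    - {"tx": 0, "ty": 0.15, "tz": 0, "roll": 0}
    - {"tx": 0, "ty": 0.3, "tz": 0, "roll": 0}
    - {"tx": -0.05, "ty": 0.5, "tz": 0, "roll": 0}
    - {"tx": -0.1, "ty": 0.7, "tz": 0, "roll": 0}
    - {"tx": -0.1, "ty": 0.85, "tz": 0, "roll": 0}
    - {"tx": -0.1, "ty": 1, "tz": 0, "roll": 0}
    - {"tx": -0.1, "ty": 1, "tz": 0, "roll": 0}
    - {"tx": -0.1, "ty": 1, "tz": 0, "roll": 0}

```text
time: 12.5
ee_pos: [0.4632, -0.1059, 0.2609]
eef_rot: [0.119, -3.139, 0.002]
wrist_force: [0.5, 0.0, -1.9]
finger_gap: 0.045
grip_force: 52.5
```

Emit:
apply_moves:
  steps:
    - {"tx": 0, "ty": 0.15, "tz": 0, "roll": 0}
    - {"tx": 0, "ty": 0.3, "tz": 0, "roll": 0}
    - {"tx": -0.05, "ty": 0.5, "tz": 0, "roll": 0}
    - {"tx": -0.1, "ty": 0.7, "tz": 0, "roll": 0}
    - {"tx": -0.1, "ty": 0.85, "tz": 0, "roll": 0}
    - {"tx": -0.1, "ty": 1, "tz": 0, "roll": 0}
    - {"tx": -0.1, "ty": 1, "tz": 0, "roll": 0}
    - {"tx": -0.1, "ty": 1, "tz": 0, "roll": 0}

```text
time: 13.17
ee_pos: [0.466, -0.0057, 0.2612]
eef_rot: [-0.118, 3.139, -0.002]
wrist_force: [0.1, -0.2, -1.9]
finger_gap: 0.045
grip_force: 52.5
```

Emit:
apply_moves:
  steps:
    - {"tx": 0, "ty": 0.15, "tz": 0, "roll": 0}
    - {"tx": 0, "ty": 0.3, "tz": 0, "roll": 0}
    - {"tx": -0.05, "ty": 0.5, "tz": 0, "roll": 0}
    - {"tx": -0.1, "ty": 0.7, "tz": 0, "roll": 0}
    - {"tx": -0.1, "ty": 0.85, "tz": 0, "roll": 0}
    - {"tx": -0.1, "ty": 1, "tz": 0, "roll": 0}
    - {"tx": -0.1, "ty": 1, "tz": 0, "roll": 0}
    - {"tx": -0.1, "ty": 1, "tz": 0, "roll": 0}

```text
time: 13.83
ee_pos: [0.4685, 0.0947, 0.2612]
eef_rot: [-0.118, 3.139, -0.002]
wrist_force: [0.6, -0.5, -2.7]
finger_gap: 0.0451
grip_force: 52.5
```

Emit:
apply_moves:
  steps:
    - {"tx": 0, "ty": 0.15, "tz": 0, "roll": 0}
    - {"tx": 0, "ty": 0.3, "tz": 0, "roll": 0}
    - {"tx": -0.05, "ty": 0.5, "tz": 0, "roll": 0}
    - {"tx": -0.1, "ty": 0.7, "tz": 0, "roll": 0}
    - {"tx": -0.1, "ty": 0.85, "tz": 0, "roll": 0}
    - {"tx": -0.1, "ty": 1, "tz": 0, "roll": 0}
    - {"tx": -0.1, "ty": 1, "tz": 0, "roll": 0}
    - {"tx": -0.1, "ty": 1, "tz": 0, "roll": 0}

```text
time: 14.5
ee_pos: [0.4709, 0.195, 0.2612]
eef_rot: [-0.117, 3.139, -0.002]
wrist_force: [-0.7, -0.9, -2.2]
finger_gap: 0.0454
grip_force: 52.5
```

Emit:
apply_moves:
  steps:
    - {"tx": 0, "ty": 0.15, "tz": 0, "roll": 0}
    - {"tx": 0, "ty": 0.3, "tz": 0, "roll": 0}
    - {"tx": -0.05, "ty": 0.5, "tz": 0, "roll": 0}
    - {"tx": -0.1, "ty": 0.7, "tz": 0, "roll": 0}
    - {"tx": -0.1, "ty": 0.85, "tz": 0, "roll": 0}
    - {"tx": -0.1, "ty": 1, "tz": 0, "roll": 0}
    - {"tx": -0.1, "ty": 1, "tz": 0, "roll": 0}
    - {"tx": -0.1, "ty": 1, "tz": 0, "roll": 0}

```text
time: 15.17
ee_pos: [0.4724, 0.2966, 0.2611]
eef_rot: [0.12, -3.139, 0.002]
wrist_force: [-0.2, -1.3, -2.5]
finger_gap: 0.0452
grip_force: 52.5
```

```bash
python3 - <<'E'
from fix import *
grab('wrist','w5.png'); grab('top','t5.png')
for n in ('w5.png','t5.png'):
    try: pockets(n)
    except Exception as e: print(e)
to((.4638,.3438,.26,4.45),(.4638,.3438,.05,4.45),(.4638,.3438,.031,4.45))
E
```

```text
nests [525.7 247.6] [209.1 295.7] 4.45 topz 0.029073593732421098
 pocket [122. 153.] [479.8 144.1] [87.5 32.8] 4.3 floorz 0.0177
 pocket [248. 199.] [525.4 276.3] [177.4 205.3] 8.9 floorz 0.2759
 pocket [132. 236.] [582.9 152.5] [71.2 50.4] 4.4 floorz 0.0176
nests [ 518.2 -278.2] [290.1 389.5] 0.09 topz 0.0016648900802350122
 pocket [388. 194.] [ 583.5 -405.9] [88.4 40.1] 1.5 floorz 0.0375
 pocket [306. 194.] [ 589.6 -160.9] [57.1 63.3] 89.3 floorz 0.0378
 pocket [348. 195.] [ 583.  -283.2] [73.7 64.3] 17.5 floorz 0.0317
 pocket [302. 227.] [ 488.3 -146.4] [56.4 56. ] 89.2 floorz 0.0382
 pocket [354. 239.] [ 450.5 -295.9] [92.6 63.1] 29.1 floorz 0.0306
t 15.3 tcp [0.4726 0.2951 0.2611] yaw 4.3
 -> (0.4638, 0.3438, 0.26, 4.45) tx 0.052 ty 0.492 tz 0.011 roll -0.006
 -> (0.4638, 0.3438, 0.05, 4.45) tx 0.000 ty 0.000 tz 2.100 roll 0.000
 -> (0.4638, 0.3438, 0.031, 4.45) tx 0.000 ty 0.000 tz 0.190 roll 0.000
```

Emit:
apply_moves:
  steps:
    - {"tx": 0.05, "ty": 0.2, "tz": 0, "roll": -0.005}
    - {"tx": 0.05, "ty": 0.4, "tz": 0, "roll": -0.005}
    - {"tx": 0.05, "ty": 0.49, "tz": 0.2, "roll": -0.005}
    - {"tx": 0.05, "ty": 0.49, "tz": 0.5, "roll": -0.005}
    - {"tx": 0.05, "ty": 0.49, "tz": 0.75, "roll": -0.005}
    - {"tx": 0.05, "ty": 0.49, "tz": 1, "roll": -0.005}
    - {"tx": 0.05, "ty": 0.49, "tz": 1, "roll": -0.005}
    - {"tx": 0.05, "ty": 0.49, "tz": 1, "roll": -0.005}

```text
time: 15.93
ee_pos: [0.4635, 0.3436, 0.1605]
eef_rot: [0.121, -3.137, 0.004]
wrist_force: [0.4, -0.8, -3.2]
finger_gap: 0.0451
grip_force: 52.4
```

Emit:
apply_moves:
  steps:
    - {"tx": 0, "ty": 0, "tz": 0.2, "roll": 0}
    - {"tx": 0, "ty": 0, "tz": 0.4, "roll": 0}
    - {"tx": 0, "ty": 0, "tz": 0.6, "roll": 0}
    - {"tx": 0, "ty": 0, "tz": 0.8, "roll": 0}
    - {"tx": 0, "ty": 0, "tz": 1, "roll": 0}
    - {"tx": 0, "ty": 0, "tz": 1, "roll": 0}
    - {"tx": 0, "ty": 0, "tz": 1, "roll": 0}
    - {"tx": 0, "ty": 0, "tz": 1, "roll": 0}

```text
time: 16.6
ee_pos: [0.4656, 0.3462, 0.0633]
eef_rot: [-0.122, 3.136, 0.003]
wrist_force: [0.5, 1.0, -2.3]
finger_gap: 0.045
grip_force: 52.4
```

```bash
python3 - <<'E'
from go import *
print(sense()['wrist_force'])
to((.4638,.3438,.029,4.45))
E
```

```text
[ 0.4570654   1.0244978  -2.29748861]
t 16.6 tcp [0.4656 0.3462 0.0633] yaw 4.5
 -> (0.4638, 0.3438, 0.029, 4.45) tx 0.020 ty -0.022 tz 0.343 roll 0.001
```

Emit:
apply_moves:
  steps:
    - {"tx": 0, "ty": 0, "tz": 0.05, "roll": 0}
    - {"tx": 0, "ty": 0, "tz": 0.1, "roll": 0}
    - {"tx": 0, "ty": 0, "tz": 0.15, "roll": 0}
    - {"tx": 0, "ty": 0, "tz": 0.17, "roll": 0}
    - {"tx": 0, "ty": 0, "tz": 0.17, "roll": 0}
    - {"tx": 0, "ty": 0, "tz": 0.17, "roll": 0}
    - {"tx": 0, "ty": 0, "tz": 0.17, "roll": 0}
    - {"tx": 0, "ty": 0, "tz": 0.17, "roll": 0}

```text
time: 17.27
ee_pos: [0.4641, 0.3456, 0.0444]
eef_rot: [-0.123, 3.139, 0.0]
wrist_force: [0.5, -0.1, -2.2]
finger_gap: 0.0449
grip_force: 52.5
```

```bash
python3 - <<'E'
from go import *
print(sense()['wrist_force'])
to((.4638,.3438,.029,4.45))
E
```

```text
[ 0.46874011 -0.07277419 -2.22715744]
t 17.3 tcp [0.4641 0.3456 0.0444] yaw 4.5
 -> (0.4638, 0.3438, 0.029, 4.45) tx 0.004 ty -0.018 tz 0.154 roll 0.002
```

Emit:
apply_moves:
  steps:
    - {"tx": 0, "ty": -0.01, "tz": 0, "roll": 0}
    - {"tx": 0, "ty": -0.01, "tz": 0.03, "roll": 0}
    - {"tx": 0, "ty": -0.01, "tz": 0.06, "roll": 0}
    - {"tx": 0, "ty": -0.01, "tz": 0.09, "roll": 0}
    - {"tx": 0, "ty": -0.01, "tz": 0.12, "roll": 0}
    - {"tx": 0, "ty": -0.01, "tz": 0.14, "roll": 0}
    - {"tx": 0, "ty": -0.01, "tz": 0.15, "roll": 0}
    - {"tx": 0, "ty": -0.01, "tz": 0.15, "roll": 0}

```text
time: 17.93
ee_pos: [0.4639, 0.3444, 0.0289]
eef_rot: [0.123, -3.139, 0.001]
wrist_force: [-0.2, -0.0, -1.8]
finger_gap: 0.045
grip_force: 52.5
```

```bash
python3 - <<'E'
from go import *
print(sense()['wrist_force'])
to((.4638,.3438,.029,4.45))
im,d,c=grab('side'); cv2.imwrite('pics/p1.png',cv2.resize(im[130:270,110:290],(720,560)))
E
```

```text
[-0.16272444 -0.03877026 -1.7937882 ]
t 17.9 tcp [0.4639 0.3444 0.0289] yaw 4.5
 -> (0.4638, 0.3438, 0.029, 4.45) tx 0.001 ty -0.006 tz -0.001 roll 0.002
```

View pics/p1.png

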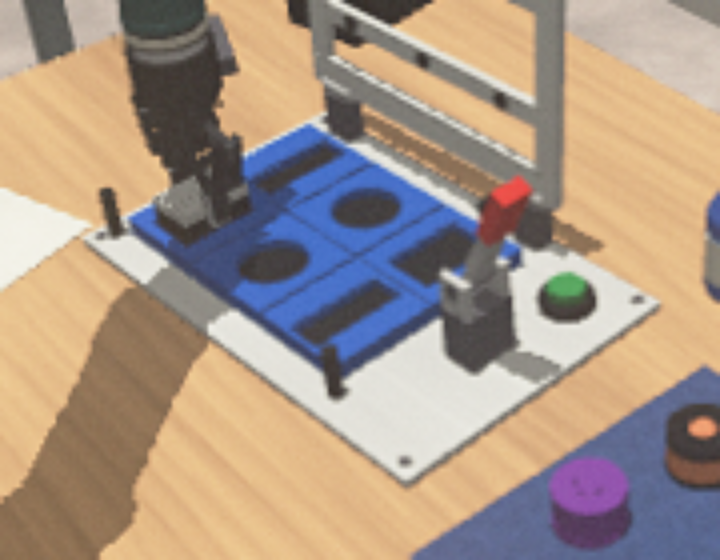

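The side view shows the brick down inside the front-left nest (around (200,200) in the crop) with no contact force. I release it and go for the next brick.

Emit:
apply_moves:
  steps:
    - {"tx": 0, "ty": 0, "tz": 0, "roll": 0}
    - {"tx": 0, "ty": 0, "tz": 0, "roll": 0}
    - {"tx": 0, "ty": 0, "tz": 0, "roll": 0}
    - {"tx": 0, "ty": 0, "tz": 0, "roll": 0}
    - {"tx": 0, "ty": 0, "tz": 0, "roll": 0}
    - {"tx": 0, "ty": 0, "tz": -0.1, "roll": 0}
    - {"tx": 0, "ty": 0, "tz": -0.2, "roll": 0}
    - {"tx": 0, "ty": 0, "tz": -0.4, "roll": 0}
  fingers: 0.8

```text
time: 18.65
ee_pos: [0.4632, 0.3439, 0.0692]
eef_rot: [0.123, -3.137, 0.003]
wrist_force: [-0.5, 0.5, -0.5]
finger_gap: 0.077
grip_force: 0.0
```

Emit:
apply_moves:
  steps:
    - {"tx": 0, "ty": 0, "tz": -0.4, "roll": 0}
    - {"tx": 0, "ty": 0, "tz": -0.8, "roll": 0}
    - {"tx": 0, "ty": -0.2, "tz": -0.95, "roll": 0}
    - {"tx": -0.1, "ty": -0.6, "tz": -0.95, "roll": 0}
    - {"tx": -0.1, "ty": -0.9, "tz": -0.95, "roll": 0}
    - {"tx": -0.1, "ty": -0.9, "tz": -0.95, "roll": 0}
    - {"tx": -0.1, "ty": -0.9, "tz": -0.95, "roll": 0}
    - {"tx": -0.1, "ty": -0.9, "tz": -0.95, "roll": 0}

```text
time: 19.32
ee_pos: [0.4812, 0.2562, 0.1652]
eef_rot: [-0.123, 3.138, 0.002]
wrist_force: [-0.1, 0.1, 0.1]
finger_gap: 0.0773
grip_force: 0.0
```

Emit:
apply_moves:
  steps:
    - {"tx": 0, "ty": -0.2, "tz": -0.4, "roll": 0}
    - {"tx": 0, "ty": -0.5, "tz": -0.8, "roll": 0}
    - {"tx": -0.1, "ty": -0.92, "tz": -0.95, "roll": 0}
    - {"tx": -0.1, "ty": -0.92, "tz": -0.95, "roll": 0}
    - {"tx": -0.1, "ty": -0.92, "tz": -0.95, "roll": 0}
    - {"tx": -0.1, "ty": -0.92, "tz": -0.95, "roll": 0}
    - {"tx": -0.1, "ty": -0.92, "tz": -0.95, "roll": 0}
    - {"tx": -0.1, "ty": -0.92, "tz": -0.95, "roll": 0}

```text
time: 19.98
ee_pos: [0.4971, 0.1668, 0.2582]
eef_rot: [0.129, -3.137, 0.0]
wrist_force: [-0.5, 0.2, 0.1]
finger_gap: 0.0766
grip_force: 0.0
```

Emit:
apply_moves:
  steps:
    - {"tx": 0, "ty": -0.3, "tz": 0, "roll": 0}
    - {"tx": 0, "ty": -0.6, "tz": 0, "roll": 0}
    - {"tx": -0.1, "ty": -0.92, "tz": 0, "roll": 0}
    - {"tx": -0.1, "ty": -0.92, "tz": 0, "roll": 0}
    - {"tx": -0.1, "ty": -0.92, "tz": 0, "roll": 0}
    - {"tx": -0.1, "ty": -0.92, "tz": 0, "roll": 0}
    - {"tx": -0.1, "ty": -0.92, "tz": 0, "roll": 0}
    - {"tx": -0.1, "ty": -0.92, "tz": 0, "roll": 0}

```text
time: 20.65
ee_pos: [0.515, 0.0757, 0.2589]
eef_rot: [0.129, -3.138, -0.001]
wrist_force: [0.1, 0.6, -0.0]
finger_gap: 0.0767
grip_force: 0.0
```

Emit:
apply_moves:
  steps:
    - {"tx": 0, "ty": -0.3, "tz": 0, "roll": 0}
    - {"tx": 0, "ty": -0.6, "tz": 0, "roll": 0}
    - {"tx": -0.1, "ty": -0.92, "tz": 0, "roll": 0}
    - {"tx": -0.1, "ty": -0.92, "tz": 0, "roll": 0}
    - {"tx": -0.1, "ty": -0.92, "tz": 0, "roll": 0}
    - {"tx": -0.1, "ty": -0.92, "tz": 0, "roll": 0}
    - {"tx": -0.1, "ty": -0.92, "tz": 0, "roll": 0}
    - {"tx": -0.1, "ty": -0.92, "tz": 0, "roll": 0}

```text
time: 21.32
ee_pos: [0.5323, -0.0152, 0.2591]
eef_rot: [0.128, -3.138, -0.001]
wrist_force: [0.5, -0.1, 1.4]
finger_gap: 0.0769
grip_force: 0.0
```

Emit:
apply_moves:
  steps:
    - {"tx": 0, "ty": -0.3, "tz": 0, "roll": 0}
    - {"tx": 0, "ty": -0.6, "tz": 0, "roll": 0}
    - {"tx": -0.1, "ty": -0.92, "tz": 0, "roll": 0}
    - {"tx": -0.1, "ty": -0.92, "tz": 0, "roll": 0}
    - {"tx": -0.1, "ty": -0.92, "tz": 0, "roll": 0}
    - {"tx": -0.1, "ty": -0.92, "tz": 0, "roll": 0}
    - {"tx": -0.1, "ty": -0.92, "tz": 0, "roll": 0}
    - {"tx": -0.1, "ty": -0.92, "tz": 0, "roll": 0}

```text
time: 21.98
ee_pos: [0.5496, -0.1061, 0.2591]
eef_rot: [0.128, -3.138, -0.001]
wrist_force: [0.6, -0.4, -0.4]
finger_gap: 0.0769
grip_force: 0.0
```

Emit:
apply_moves:
  steps:
    - {"tx": 0, "ty": -0.3, "tz": 0, "roll": 0}
    - {"tx": 0, "ty": -0.6, "tz": 0, "roll": 0}
    - {"tx": -0.1, "ty": -0.9, "tz": 0, "roll": 0}
    - {"tx": -0.1, "ty": -0.9, "tz": 0, "roll": 0}
    - {"tx": -0.1, "ty": -0.9, "tz": 0, "roll": 0}
    - {"tx": -0.1, "ty": -0.9, "tz": 0, "roll": 0}
    - {"tx": -0.1, "ty": -0.9, "tz": 0, "roll": 0}
    - {"tx": -0.1, "ty": -0.9, "tz": 0, "roll": 0}

```text
time: 22.65
ee_pos: [0.5668, -0.195, 0.2591]
eef_rot: [0.128, -3.138, -0.002]
wrist_force: [0.5, -0.4, 0.3]
finger_gap: 0.0769
grip_force: 0.0
```

Emit:
apply_moves:
  steps:
    - {"tx": 0, "ty": -0.3, "tz": 0.1, "roll": -0.15}
    - {"tx": 0, "ty": -0.6, "tz": 0.2, "roll": -0.3}
    - {"tx": -0.1, "ty": -0.9, "tz": 0.4, "roll": -0.48}
    - {"tx": -0.1, "ty": -0.9, "tz": 0.4, "roll": -0.48}
    - {"tx": -0.1, "ty": -0.9, "tz": 0.4, "roll": -0.48}
    - {"tx": -0.1, "ty": -0.9, "tz": 0.4, "roll": -0.48}
    - {"tx": -0.1, "ty": -0.9, "tz": 0.4, "roll": -0.48}
    - {"tx": -0.1, "ty": -0.9, "tz": 0.4, "roll": -0.48}

```text
time: 23.32
ee_pos: [0.5845, -0.284, 0.22]
eef_rot: [-0.519, 3.097, 0.001]
wrist_force: [0.5, 0.5, -0.1]
finger_gap: 0.077
grip_force: 0.0
```

```bash
python3 - <<'E'
from obj import *
grab('wrist','w6.png'); objs('w6.png')
im,d,c=grab('top','t6.png'); P=cloud(d,c)
q=P[(abs(P[...,0]-.464)<.02)&(abs(P[...,1]-.345)<.015)]; print('seated top z',np.nanmedian(q[:,2]),np.nanmax(q[:,2]))
objs('t6.png')
to((.583,-.287,.1,18.8),(.583,-.287,.012,18.8))
E
```

```text
obj [287.  34.] xy [ 456.  -293.6] [60.7 46.8] 21.6 z 0.0391 bgr [237. 242.  79.]
 obj [133. 124.] xy [ 583.6 -408.3] [85.3 30.5] 0.9 z 0.0395 bgr [ 81. 247. 253.]
 obj [413. 121.] xy [ 489.  -147.9] [54.8 59.6] 19.5 z 0.0396 bgr [105.  34.  82.]
 obj [248. 162.] xy [ 582.6 -288.3] [70.5 46.2] 19.0 z 0.0392 bgr [148.  156.  159.5]
 obj [360. 206.] xy [ 588.2 -161.9] [58.6 56.1] 48.0 z 0.0394 bgr [38. 36. 37.]
seated top z 0.050839526681361026 0.06127247286051215
 obj [307. 193.] xy [ 586.4 -164.2] [53.4 54. ] 88.6 z 0.0391 bgr [32. 32. 33.]
 obj [303. 227.] xy [ 486.1 -149.8] [52.9 52.7] 89.2 z 0.0387 bgr [72. 29. 60.]
t 23.4 tcp [ 0.5844 -0.2845  0.22  ] yaw 19.0
 -> (0.583, -0.287, 0.1, 18.8) tx 0.021 ty -0.019 tz 1.200 roll 0.007
 -> (0.583, -0.287, 0.012, 18.8) tx 0.000 ty 0.000 tz 0.880 roll 0.000
```

Emit:
apply_moves:
  steps:
    - {"tx": 0.03, "ty": -0.03, "tz": 0.3, "roll": 0}
    - {"tx": 0.03, "ty": -0.03, "tz": 0.6, "roll": 0}
    - {"tx": 0.03, "ty": -0.03, "tz": 0.9, "roll": 0}
    - {"tx": 0.03, "ty": -0.03, "tz": 1, "roll": 0}
    - {"tx": 0.03, "ty": -0.03, "tz": 1, "roll": 0}
    - {"tx": 0.03, "ty": -0.03, "tz": 1, "roll": 0}
    - {"tx": 0.03, "ty": -0.03, "tz": 1, "roll": 0}
    - {"tx": 0.03, "ty": -0.03, "tz": 1, "roll": 0}

```text
time: 24.08
ee_pos: [0.5835, -0.2905, 0.1214]
eef_rot: [-0.515, 3.096, -0.003]
wrist_force: [-0.4, 0.1, 0.1]
finger_gap: 0.077
grip_force: 0.0
```

Emit:
apply_moves:
  steps:
    - {"tx": 0, "ty": 0, "tz": 0.2, "roll": 0}
    - {"tx": 0, "ty": 0, "tz": 0.4, "roll": 0}
    - {"tx": 0, "ty": 0, "tz": 0.6, "roll": 0}
    - {"tx": 0, "ty": 0, "tz": 0.8, "roll": 0}
    - {"tx": 0, "ty": 0, "tz": 0.9, "roll": 0}
    - {"tx": 0, "ty": 0, "tz": 1, "roll": 0}
    - {"tx": 0, "ty": 0, "tz": 1, "roll": 0}
    - {"tx": 0, "ty": 0, "tz": 1, "roll": 0}

```text
time: 24.75
ee_pos: [0.5825, -0.29, 0.0199]
eef_rot: [-0.516, 3.098, -0.001]
wrist_force: [0.2, -0.9, 0.8]
finger_gap: 0.0768
grip_force: 0.0
```

Emit:
apply_moves:
  steps:
    - {"tx": 0, "ty": 0, "tz": 0.08, "roll": 0}
    - {"tx": 0, "ty": 0, "tz": 0.08, "roll": 0}
    - {"tx": 0, "ty": 0, "tz": 0.08, "roll": 0}
    - {"tx": 0, "ty": 0, "tz": 0.08, "roll": 0}
    - {"tx": 0, "ty": 0, "tz": 0.08, "roll": 0}
    - {"tx": 0, "ty": 0, "tz": 0.08, "roll": 0}
    - {"tx": 0, "ty": 0, "tz": 0.08, "roll": 0}
    - {"tx": 0, "ty": 0, "tz": 0.08, "roll": 0}
  fingers: -1
  force: 50

```text
time: 25.42
ee_pos: [0.5823, -0.2899, 0.0117]
eef_rot: [-0.516, 3.098, -0.0]
wrist_force: [0.5, 0.6, 3.3]
finger_gap: 0.0449
grip_force: 53.9
```

Emit:
apply_moves:
  steps:
    - {"tx": 0, "ty": 0, "tz": -0.1, "roll": 0}
    - {"tx": 0, "ty": 0, "tz": -0.2, "roll": 0}
    - {"tx": 0, "ty": 0, "tz": -0.3, "roll": 0}
    - {"tx": 0, "ty": 0, "tz": -0.5, "roll": 0}
    - {"tx": 0, "ty": 0, "tz": -0.7, "roll": 0}
    - {"tx": 0, "ty": 0, "tz": -0.9, "roll": 0}
    - {"tx": 0, "ty": 0, "tz": -1, "roll": 0}
    - {"tx": 0, "ty": 0, "tz": -1, "roll": 0}

```text
time: 26.08
ee_pos: [0.5838, -0.2908, 0.1146]
eef_rot: [-0.515, 3.094, -0.005]
wrist_force: [0.9, -0.4, -2.4]
finger_gap: 0.0451
grip_force: 53.4
```

Emit:
apply_moves:
  steps:
    - {"tx": 0, "ty": 0, "tz": -0.2, "roll": 0.12}
    - {"tx": 0, "ty": 0, "tz": -0.4, "roll": 0.24}
    - {"tx": 0, "ty": 0, "tz": -0.6, "roll": 0.36}
    - {"tx": 0, "ty": 0, "tz": -0.8, "roll": 0.48}
    - {"tx": 0, "ty": 0, "tz": -0.9, "roll": 0.48}
    - {"tx": 0, "ty": 0, "tz": -1, "roll": 0.48}
    - {"tx": 0, "ty": 0, "tz": -1, "roll": 0.48}
    - {"tx": 0, "ty": 0, "tz": -1, "roll": 0.48}

```text
time: 26.75
ee_pos: [0.5817, -0.2895, 0.2108]
eef_rot: [0.125, -3.139, -0.001]
wrist_force: [-0.7, -0.2, -3.1]
finger_gap: 0.0453
grip_force: 53.3
```

```bash
python3 - <<'E'
from obj import *
to((.48,-.287,.27,4.45),(.48,.13,.27,4.45),(.584,.1528,.27,4.45))
to((.584,.1528,.27,4.45))
E
```

```text
t 26.8 tcp [ 0.5817 -0.2895  0.2108] yaw 4.6
 -> (0.48, -0.287, 0.27, 4.45) tx 1.012 ty 0.106 tz -0.592 roll 0.004
 -> (0.48, 0.13, 0.27, 4.45) tx -0.324 ty 4.157 tz -0.000 roll 0.000
 -> (0.584, 0.1528, 0.27, 4.45) tx -1.055 ty 0.147 tz -0.000 roll 0.000
t 26.8 tcp [ 0.5817 -0.2895  0.2108] yaw 4.6
 -> (0.584, 0.1528, 0.27, 4.45) tx -0.374 ty 4.407 tz -0.592 roll 0.004
```

Emit:
apply_moves:
  steps:
    - {"tx": 0, "ty": 0.1, "tz": -0.2, "roll": 0}
    - {"tx": 0, "ty": 0.2, "tz": -0.4, "roll": 0}
    - {"tx": 0, "ty": 0.4, "tz": -0.6, "roll": 0}
    - {"tx": -0.07, "ty": 0.6, "tz": -0.8, "roll": 0}
    - {"tx": -0.07, "ty": 0.8, "tz": -0.8, "roll": 0}
    - {"tx": -0.07, "ty": 0.88, "tz": -0.8, "roll": 0}
    - {"tx": -0.07, "ty": 0.88, "tz": -0.8, "roll": 0}
    - {"tx": -0.07, "ty": 0.88, "tz": -0.8, "roll": 0}

```text
time: 27.42
ee_pos: [0.5809, -0.2015, 0.2896]
eef_rot: [0.124, -3.136, -0.0]
wrist_force: [-0.7, -0.1, -2.2]
finger_gap: 0.0454
grip_force: 53.3
```

Emit:
apply_moves:
  steps:
    - {"tx": 0, "ty": 0.1, "tz": 0, "roll": 0}
    - {"tx": 0, "ty": 0.3, "tz": 0, "roll": 0}
    - {"tx": 0, "ty": 0.5, "tz": 0, "roll": 0}
    - {"tx": -0.07, "ty": 0.7, "tz": 0, "roll": 0}
    - {"tx": -0.07, "ty": 0.88, "tz": 0, "roll": 0}
    - {"tx": -0.07, "ty": 0.88, "tz": 0, "roll": 0}
    - {"tx": -0.07, "ty": 0.88, "tz": 0, "roll": 0}
    - {"tx": -0.07, "ty": 0.88, "tz": 0, "roll": 0}

```text
time: 28.08
ee_pos: [0.5817, -0.1148, 0.2909]
eef_rot: [0.12, -3.138, 0.002]
wrist_force: [-1.1, -0.6, -3.1]
finger_gap: 0.0453
grip_force: 53.3
```

Emit:
apply_moves:
  steps:
    - {"tx": 0, "ty": 0.1, "tz": 0, "roll": 0}
    - {"tx": 0, "ty": 0.3, "tz": 0, "roll": 0}
    - {"tx": 0, "ty": 0.5, "tz": 0, "roll": 0}
    - {"tx": -0.07, "ty": 0.7, "tz": 0, "roll": 0}
    - {"tx": -0.07, "ty": 0.88, "tz": 0, "roll": 0}
    - {"tx": -0.07, "ty": 0.88, "tz": 0, "roll": 0}
    - {"tx": -0.07, "ty": 0.88, "tz": 0, "roll": 0}
    - {"tx": -0.07, "ty": 0.88, "tz": 0, "roll": 0}

```text
time: 28.75
ee_pos: [0.582, -0.0263, 0.2913]
eef_rot: [0.121, -3.139, 0.002]
wrist_force: [0.6, -0.5, -4.2]
finger_gap: 0.0451
grip_force: 53.3
```

Emit:
apply_moves:
  steps:
    - {"tx": 0, "ty": 0.1, "tz": 0, "roll": 0}
    - {"tx": 0, "ty": 0.3, "tz": 0, "roll": 0}
    - {"tx": 0, "ty": 0.5, "tz": 0, "roll": 0}
    - {"tx": -0.07, "ty": 0.7, "tz": 0, "roll": 0}
    - {"tx": -0.07, "ty": 0.88, "tz": 0, "roll": 0}
    - {"tx": -0.07, "ty": 0.88, "tz": 0, "roll": 0}
    - {"tx": -0.07, "ty": 0.88, "tz": 0, "roll": 0}
    - {"tx": -0.07, "ty": 0.88, "tz": 0, "roll": 0}

```text
time: 29.42
ee_pos: [0.5822, 0.062, 0.2913]
eef_rot: [0.121, -3.139, 0.002]
wrist_force: [-1.0, -0.2, -2.6]
finger_gap: 0.045
grip_force: 53.3
```

Emit:
apply_moves:
  steps:
    - {"tx": 0, "ty": 0.1, "tz": 0, "roll": 0}
    - {"tx": 0, "ty": 0.3, "tz": 0, "roll": 0}
    - {"tx": 0, "ty": 0.5, "tz": 0, "roll": 0}
    - {"tx": -0.07, "ty": 0.7, "tz": 0, "roll": 0}
    - {"tx": -0.07, "ty": 0.88, "tz": 0, "roll": 0}
    - {"tx": -0.07, "ty": 0.88, "tz": 0, "roll": 0}
    - {"tx": -0.07, "ty": 0.88, "tz": 0, "roll": 0}
    - {"tx": -0.07, "ty": 0.88, "tz": 0, "roll": 0}

```text
time: 30.08
ee_pos: [0.5823, 0.1502, 0.2913]
eef_rot: [0.121, -3.139, 0.002]
wrist_force: [-0.3, -0.9, -2.3]
finger_gap: 0.045
grip_force: 53.3
```

```bash
python3 - <<'E'
from obj import *
to((.5843,.153,.2,4.45),(.5843,.153,.029,4.45))
E
```

```text
t 30.1 tcp [0.5823 0.1502 0.2913] yaw 4.4
 -> (0.5843, 0.153, 0.2, 4.45) tx -0.022 ty 0.026 tz 0.913 roll -0.002
 -> (0.5843, 0.153, 0.029, 4.45) tx 0.000 ty 0.000 tz 1.710 roll 0.000
```

Emit:
apply_moves:
  steps:
    - {"tx": -0.02, "ty": 0.03, "tz": 0.2, "roll": 0}
    - {"tx": -0.02, "ty": 0.03, "tz": 0.4, "roll": 0}
    - {"tx": -0.02, "ty": 0.03, "tz": 0.6, "roll": 0}
    - {"tx": -0.02, "ty": 0.03, "tz": 0.8, "roll": 0}
    - {"tx": -0.02, "ty": 0.03, "tz": 1, "roll": 0}
    - {"tx": -0.02, "ty": 0.03, "tz": 1, "roll": 0}
    - {"tx": -0.02, "ty": 0.03, "tz": 1, "roll": 0}
    - {"tx": -0.02, "ty": 0.03, "tz": 1, "roll": 0}

```text
time: 30.75
ee_pos: [0.5852, 0.1538, 0.1925]
eef_rot: [-0.12, 3.137, -0.0]
wrist_force: [0.1, -0.5, -2.2]
finger_gap: 0.0449
grip_force: 53.1
```

Emit:
apply_moves:
  steps:
    - {"tx": 0, "ty": 0, "tz": 0.2, "roll": 0}
    - {"tx": 0, "ty": 0, "tz": 0.4, "roll": 0}
    - {"tx": 0, "ty": 0, "tz": 0.6, "roll": 0}
    - {"tx": 0, "ty": 0, "tz": 0.8, "roll": 0}
    - {"tx": 0, "ty": 0, "tz": 1, "roll": 0}
    - {"tx": 0, "ty": 0, "tz": 1, "roll": 0}
    - {"tx": 0, "ty": 0, "tz": 1, "roll": 0}
    - {"tx": 0, "ty": 0, "tz": 1, "roll": 0}

```text
time: 31.42
ee_pos: [0.5859, 0.1548, 0.0932]
eef_rot: [-0.123, 3.136, 0.001]
wrist_force: [-0.2, 0.5, -3.0]
finger_gap: 0.045
grip_force: 53.1
```

Emit:
apply_moves:
  steps:
    - {"tx": 0, "ty": 0, "tz": 0.15, "roll": 0}
    - {"tx": 0, "ty": 0, "tz": 0.3, "roll": 0}
    - {"tx": 0, "ty": 0, "tz": 0.4, "roll": 0}
    - {"tx": 0, "ty": 0, "tz": 0.43, "roll": 0}
    - {"tx": 0, "ty": 0, "tz": 0.43, "roll": 0}
    - {"tx": 0, "ty": 0, "tz": 0.43, "roll": 0}
    - {"tx": 0, "ty": 0, "tz": 0.43, "roll": 0}
    - {"tx": 0, "ty": 0, "tz": 0.43, "roll": 0}

```text
time: 32.08
ee_pos: [0.5849, 0.1549, 0.0492]
eef_rot: [-0.123, 3.138, 0.001]
wrist_force: [0.7, 0.8, -2.6]
finger_gap: 0.0451
grip_force: 53.3
```

```bash
python3 - <<'E'
from obj import *
to((.5843,.153,.029,4.45)); print(sense()['wrist_force'])
E
```

```text
t 32.1 tcp [0.5849 0.1549 0.0492] yaw 4.5
 -> (0.5843, 0.153, 0.029, 4.45) tx 0.007 ty -0.018 tz 0.202 roll 0.002
[ 0.67446237  0.7963561  -2.57642077]
```

Emit:
apply_moves:
  steps:
    - {"tx": 0, "ty": -0.015, "tz": 0.03, "roll": 0}
    - {"tx": 0, "ty": -0.015, "tz": 0.06, "roll": 0}
    - {"tx": 0, "ty": -0.015, "tz": 0.09, "roll": 0}
    - {"tx": 0, "ty": -0.015, "tz": 0.12, "roll": 0}
    - {"tx": 0, "ty": -0.015, "tz": 0.16, "roll": 0}
    - {"tx": 0, "ty": -0.015, "tz": 0.2, "roll": 0}
    - {"tx": 0, "ty": -0.015, "tz": 0.2, "roll": 0}
    - {"tx": 0, "ty": -0.015, "tz": 0.2, "roll": 0}

```text
time: 32.75
ee_pos: [0.5842, 0.1532, 0.0279]
eef_rot: [0.123, -3.139, 0.0]
wrist_force: [1.3, 0.6, -1.6]
finger_gap: 0.0451
grip_force: 53.2
```

Emit:
apply_moves:
  steps:
    - {"tx": 0, "ty": 0, "tz": 0, "roll": 0}
    - {"tx": 0, "ty": 0, "tz": 0, "roll": 0}
    - {"tx": 0, "ty": 0, "tz": 0, "roll": 0}
    - {"tx": 0, "ty": 0, "tz": 0, "roll": 0}
    - {"tx": 0, "ty": 0, "tz": 0, "roll": 0}
    - {"tx": 0, "ty": 0, "tz": -0.1, "roll": 0}
    - {"tx": 0, "ty": 0, "tz": -0.2, "roll": 0}
    - {"tx": 0, "ty": 0, "tz": -0.4, "roll": 0}
  fingers: 0.8

```text
time: 33.42
ee_pos: [0.5832, 0.153, 0.0681]
eef_rot: [0.123, -3.136, 0.001]
wrist_force: [0.2, 0.5, 0.2]
finger_gap: 0.0766
grip_force: 0.0
```

Emit:
apply_moves:
  steps:
    - {"tx": 0, "ty": 0, "tz": -0.3, "roll": 0}
    - {"tx": 0, "ty": 0, "tz": -0.6, "roll": 0}
    - {"tx": 0, "ty": 0, "tz": -0.9, "roll": 0}
    - {"tx": 0, "ty": 0, "tz": -1, "roll": 0}
    - {"tx": 0, "ty": 0, "tz": -1, "roll": 0}
    - {"tx": 0, "ty": 0, "tz": -1, "roll": 0}
    - {"tx": 0, "ty": 0, "tz": -1, "roll": 0}
    - {"tx": 0, "ty": 0, "tz": -1, "roll": 0}

```text
time: 34.08
ee_pos: [0.5829, 0.1531, 0.1667]
eef_rot: [0.123, -3.136, 0.001]
wrist_force: [0.0, -0.9, -0.1]
finger_gap: 0.0768
grip_force: 0.0
```

Emit:
apply_moves:
  steps:
    - {"tx": 0, "ty": 0, "tz": -0.3, "roll": 0}
    - {"tx": 0, "ty": 0, "tz": -0.6, "roll": 0}
    - {"tx": 0, "ty": -0.2, "tz": -0.9, "roll": 0}
    - {"tx": 0, "ty": -0.5, "tz": -0.9, "roll": 0}
    - {"tx": 0, "ty": -0.85, "tz": -0.9, "roll": 0}
    - {"tx": 0, "ty": -0.85, "tz": -0.9, "roll": 0}
    - {"tx": 0, "ty": -0.85, "tz": -0.9, "roll": 0}
    - {"tx": 0, "ty": -0.85, "tz": -0.9, "roll": 0}

```text
time: 34.75
ee_pos: [0.5902, 0.0687, 0.2569]
eef_rot: [0.122, -3.137, -0.0]
wrist_force: [-0.7, -0.4, -0.3]
finger_gap: 0.0768
grip_force: 0.0
```

Emit:
apply_moves:
  steps:
    - {"tx": 0.1, "ty": -0.3, "tz": 0, "roll": 0}
    - {"tx": 0.1, "ty": -0.6, "tz": 0, "roll": 0}
    - {"tx": 0.1, "ty": -1, "tz": 0, "roll": 0}
    - {"tx": 0.1, "ty": -1, "tz": 0, "roll": 0}
    - {"tx": 0.1, "ty": -1, "tz": 0, "roll": 0}
    - {"tx": 0.1, "ty": -1, "tz": 0, "roll": 0}
    - {"tx": 0.1, "ty": -1, "tz": 0, "roll": 0}
    - {"tx": 0.1, "ty": -1, "tz": 0, "roll": 0}

```text
time: 35.42
ee_pos: [0.5888, -0.0294, 0.2578]
eef_rot: [0.129, -3.138, -0.001]
wrist_force: [-0.2, -0.5, 0.4]
finger_gap: 0.0769
grip_force: 0.0
```

Emit:
apply_moves:
  steps:
    - {"tx": 0.1, "ty": -0.3, "tz": 0, "roll": 0}
    - {"tx": 0.1, "ty": -0.6, "tz": 0, "roll": 0}
    - {"tx": 0.1, "ty": -1, "tz": 0, "roll": 0}
    - {"tx": 0.1, "ty": -1, "tz": 0, "roll": 0}
    - {"tx": 0.1, "ty": -1, "tz": 0, "roll": 0}
    - {"tx": 0.1, "ty": -1, "tz": 0, "roll": 0}
    - {"tx": 0.1, "ty": -1, "tz": 0, "roll": 0}
    - {"tx": 0.1, "ty": -1, "tz": 0, "roll": 0}

```text
time: 36.08
ee_pos: [0.5869, -0.13, 0.258]
eef_rot: [0.129, -3.139, -0.002]
wrist_force: [0.8, 0.0, -0.0]
finger_gap: 0.0772
grip_force: 0.0
```

```bash
python3 - <<'E'
from obj import *
grab('wrist','w7.png'); objs('w7.png')
im,d,c=grab('top','t7.png'); P=cloud(d,c)
for x,y in((.464,.345),(.584,.153)):
    q=P[(abs(P[...,0]-x)<.02)&(abs(P[...,1]-y)<.015)]; print('seated top z',np.nanpercentile(q[:,2],[10,50,80]))
to((.588,-.1635,.1,4.5),(.588,-.1635,.012,4.5))
E
```

```text
obj [105.  27.] xy [ 455.5 -293. ] [63.7 49.4] 21.7 z 0.0383 bgr [120. 128.  21.]
 obj [243.  66.] xy [ 489.  -147.3] [55.  55.1] 68.6 z 0.0395 bgr [208.  96. 181.]
 obj [ 13. 139.] xy [ 583.9 -407.4] [84.  35.4] 1.9 z 0.0391 bgr [ 41. 207. 238.]
 obj [223. 158.] xy [ 588.5 -161.4] [56.8 53.7] 2.3 z 0.0393 bgr [29. 31. 35.]
 obj [302. 290.] xy [750.1 -51.7] [22.7 12.9] 17.0 z 0.0467 bgr [76. 86. 89.]
seated top z [0.04316889 0.05212559 0.05620278]
seated top z [0.04095661 0.05128127 0.05550274]
t 36.2 tcp [ 0.5869 -0.1307  0.2582] yaw 4.7
 -> (0.588, -0.1635, 0.1, 4.5) tx 0.016 ty -0.328 tz 1.582 roll 0.005
 -> (0.588, -0.1635, 0.012, 4.5) tx 0.000 ty 0.000 tz 0.880 roll 0.000
```

Emit:
apply_moves:
  steps:
    - {"tx": 0.01, "ty": -0.2, "tz": 0.3, "roll": 0}
    - {"tx": 0.01, "ty": -0.32, "tz": 0.6, "roll": 0}
    - {"tx": 0.01, "ty": -0.32, "tz": 0.9, "roll": 0}
    - {"tx": 0.01, "ty": -0.32, "tz": 1, "roll": 0}
    - {"tx": 0.01, "ty": -0.32, "tz": 1, "roll": 0}
    - {"tx": 0.01, "ty": -0.32, "tz": 1, "roll": 0}
    - {"tx": 0.01, "ty": -0.32, "tz": 1, "roll": 0}
    - {"tx": 0.01, "ty": -0.32, "tz": 1, "roll": 0}
  fingers: 1

```text
time: 36.85
ee_pos: [0.5898, -0.1643, 0.1603]
eef_rot: [-0.125, 3.135, -0.001]
wrist_force: [0.8, 0.1, 0.9]
finger_gap: 0.0857
grip_force: 0.0
```

Emit:
apply_moves:
  steps:
    - {"tx": 0, "ty": 0, "tz": 0.2, "roll": 0}
    - {"tx": 0, "ty": 0, "tz": 0.4, "roll": 0}
    - {"tx": 0, "ty": 0, "tz": 0.6, "roll": 0}
    - {"tx": 0, "ty": 0, "tz": 0.8, "roll": 0}
    - {"tx": 0, "ty": 0, "tz": 0.9, "roll": 0}
    - {"tx": 0, "ty": 0, "tz": 1, "roll": 0}
    - {"tx": 0, "ty": 0, "tz": 1, "roll": 0}
    - {"tx": 0, "ty": 0, "tz": 1, "roll": 0}

```text
time: 37.52
ee_pos: [0.5887, -0.1646, 0.0588]
eef_rot: [-0.123, 3.138, -0.0]
wrist_force: [0.7, -0.5, -0.9]
finger_gap: 0.0858
grip_force: 0.0
```

Emit:
apply_moves:
  steps:
    - {"tx": 0, "ty": 0, "tz": 0.1, "roll": 0}
    - {"tx": 0, "ty": 0, "tz": 0.2, "roll": 0}
    - {"tx": 0, "ty": 0, "tz": 0.3, "roll": 0}
    - {"tx": 0, "ty": 0, "tz": 0.4, "roll": 0}
    - {"tx": 0, "ty": 0, "tz": 0.46, "roll": 0}
    - {"tx": 0, "ty": 0, "tz": 0.46, "roll": 0}
    - {"tx": 0, "ty": 0, "tz": 0.46, "roll": 0}
    - {"tx": 0, "ty": 0, "tz": 0.46, "roll": 0}

```text
time: 38.18
ee_pos: [0.5883, -0.1645, 0.0123]
eef_rot: [-0.123, 3.139, -0.0]
wrist_force: [-0.4, -0.4, 0.4]
finger_gap: 0.0854
grip_force: 0.0
```

Emit:
apply_moves:
  steps:
    - {"tx": 0, "ty": 0, "tz": 0, "roll": 0}
    - {"tx": 0, "ty": 0, "tz": 0, "roll": 0}
    - {"tx": 0, "ty": 0, "tz": 0, "roll": 0}
    - {"tx": 0, "ty": 0, "tz": 0, "roll": 0}
    - {"tx": 0, "ty": 0, "tz": 0, "roll": 0}
    - {"tx": 0, "ty": 0, "tz": 0, "roll": 0}
    - {"tx": 0, "ty": 0, "tz": 0, "roll": 0}
    - {"tx": 0, "ty": 0, "tz": 0, "roll": 0}
  fingers: -1
  force: 50

```text
time: 38.85
ee_pos: [0.5887, -0.1643, 0.0132]
eef_rot: [-0.123, 3.138, 0.0]
wrist_force: [-0.8, -0.1, 6.3]
finger_gap: 0.0546
grip_force: 53.0
```

Emit:
apply_moves:
  steps:
    - {"tx": 0, "ty": 0, "tz": -0.1, "roll": 0}
    - {"tx": 0, "ty": 0, "tz": -0.2, "roll": 0}
    - {"tx": 0, "ty": 0, "tz": -0.3, "roll": 0}
    - {"tx": 0, "ty": 0, "tz": -0.5, "roll": 0}
    - {"tx": 0, "ty": 0, "tz": -0.7, "roll": 0}
    - {"tx": 0, "ty": 0, "tz": -0.9, "roll": 0}
    - {"tx": 0, "ty": 0, "tz": -1, "roll": 0}
    - {"tx": 0, "ty": 0, "tz": -1, "roll": 0}

```text
time: 39.52
ee_pos: [0.59, -0.1651, 0.1153]
eef_rot: [-0.123, 3.134, -0.003]
wrist_force: [0.3, 0.1, -3.2]
finger_gap: 0.0548
grip_force: 53.3
```

Emit:
apply_moves:
  steps:
    - {"tx": 0, "ty": 0, "tz": -0.2, "roll": 0}
    - {"tx": 0, "ty": 0, "tz": -0.4, "roll": 0}
    - {"tx": 0, "ty": 0, "tz": -0.6, "roll": 0}
    - {"tx": 0, "ty": 0, "tz": -0.8, "roll": 0}
    - {"tx": 0, "ty": 0, "tz": -0.9, "roll": 0}
    - {"tx": 0, "ty": 0, "tz": -1, "roll": 0}
    - {"tx": 0, "ty": 0, "tz": -1, "roll": 0}
    - {"tx": 0, "ty": 0, "tz": -1, "roll": 0}

```text
time: 40.18
ee_pos: [0.5879, -0.1642, 0.2117]
eef_rot: [0.124, -3.138, -0.0]
wrist_force: [-0.3, 0.2, -1.8]
finger_gap: 0.0545
grip_force: 53.6
```

```bash
python3 - <<'E'
from obj import *
to((.4723,.2443,.29,4.45))
to((.5767,.2525,.29,4.45))
E
```

```text
t 40.2 tcp [ 0.5879 -0.1642  0.2117] yaw 4.5
 -> (0.4723, 0.2443, 0.29, 4.45) tx 0.831 ty 4.163 tz -0.783 roll 0.002
t 40.2 tcp [ 0.5879 -0.1642  0.2117] yaw 4.5
 -> (0.5767, 0.2525, 0.29, 4.45) tx -0.216 ty 4.163 tz -0.783 roll 0.002
```

Emit:
apply_moves:
  steps:
    - {"tx": 0, "ty": 0.1, "tz": -0.2, "roll": 0}
    - {"tx": 0, "ty": 0.2, "tz": -0.4, "roll": 0}
    - {"tx": 0, "ty": 0.4, "tz": -0.6, "roll": 0}
    - {"tx": 0.1, "ty": 0.6, "tz": -0.8, "roll": 0}
    - {"tx": 0.17, "ty": 0.83, "tz": -0.8, "roll": 0}
    - {"tx": 0.17, "ty": 0.83, "tz": -0.8, "roll": 0}
    - {"tx": 0.17, "ty": 0.83, "tz": -0.8, "roll": 0}
    - {"tx": 0.17, "ty": 0.83, "tz": -0.8, "roll": 0}

```text
time: 40.85
ee_pos: [0.5641, -0.0832, 0.2911]
eef_rot: [0.124, -3.137, 0.001]
wrist_force: [-0.0, -0.2, -2.3]
finger_gap: 0.0544
grip_force: 53.8
```

Emit:
apply_moves:
  steps:
    - {"tx": 0, "ty": 0.1, "tz": 0, "roll": 0}
    - {"tx": 0.05, "ty": 0.3, "tz": 0, "roll": 0}
    - {"tx": 0.1, "ty": 0.5, "tz": 0, "roll": 0}
    - {"tx": 0.17, "ty": 0.7, "tz": 0, "roll": 0}
    - {"tx": 0.17, "ty": 0.83, "tz": 0, "roll": 0}
    - {"tx": 0.17, "ty": 0.83, "tz": 0, "roll": 0}
    - {"tx": 0.17, "ty": 0.83, "tz": 0, "roll": 0}
    - {"tx": 0.17, "ty": 0.83, "tz": 0, "roll": 0}

```text
time: 41.52
ee_pos: [0.5416, -0.0031, 0.2921]
eef_rot: [-0.121, 3.139, -0.002]
wrist_force: [-0.1, -0.2, -2.0]
finger_gap: 0.0546
grip_force: 53.8
```

Emit:
apply_moves:
  steps:
    - {"tx": 0, "ty": 0.1, "tz": 0, "roll": 0}
    - {"tx": 0.05, "ty": 0.3, "tz": 0, "roll": 0}
    - {"tx": 0.1, "ty": 0.5, "tz": 0, "roll": 0}
    - {"tx": 0.17, "ty": 0.7, "tz": 0, "roll": 0}
    - {"tx": 0.17, "ty": 0.83, "tz": 0, "roll": 0}
    - {"tx": 0.17, "ty": 0.83, "tz": 0, "roll": 0}
    - {"tx": 0.17, "ty": 0.83, "tz": 0, "roll": 0}
    - {"tx": 0.17, "ty": 0.83, "tz": 0, "roll": 0}

```text
time: 42.18
ee_pos: [0.5183, 0.0783, 0.2925]
eef_rot: [-0.12, 3.139, -0.001]
wrist_force: [-0.0, -0.5, -2.4]
finger_gap: 0.0545
grip_force: 53.8
```

Emit:
apply_moves:
  steps:
    - {"tx": 0, "ty": 0.1, "tz": 0, "roll": 0}
    - {"tx": 0.05, "ty": 0.3, "tz": 0, "roll": 0}
    - {"tx": 0.1, "ty": 0.5, "tz": 0, "roll": 0}
    - {"tx": 0.17, "ty": 0.7, "tz": 0, "roll": 0}
    - {"tx": 0.17, "ty": 0.83, "tz": 0, "roll": 0}
    - {"tx": 0.17, "ty": 0.83, "tz": 0, "roll": 0}
    - {"tx": 0.17, "ty": 0.83, "tz": 0, "roll": 0}
    - {"tx": 0.17, "ty": 0.83, "tz": 0, "roll": 0}

```text
time: 42.85
ee_pos: [0.4951, 0.1596, 0.2924]
eef_rot: [-0.12, 3.139, -0.002]
wrist_force: [-0.2, -0.5, -2.1]
finger_gap: 0.0547
grip_force: 53.8
```

Emit:
apply_moves:
  steps:
    - {"tx": 0, "ty": 0.1, "tz": 0, "roll": 0}
    - {"tx": 0.05, "ty": 0.3, "tz": 0, "roll": 0}
    - {"tx": 0.1, "ty": 0.5, "tz": 0, "roll": 0}
    - {"tx": 0.17, "ty": 0.7, "tz": 0, "roll": 0}
    - {"tx": 0.17, "ty": 0.84, "tz": 0, "roll": 0}
    - {"tx": 0.17, "ty": 0.84, "tz": 0, "roll": 0}
    - {"tx": 0.17, "ty": 0.84, "tz": 0, "roll": 0}
    - {"tx": 0.17, "ty": 0.84, "tz": 0, "roll": 0}

```text
time: 43.52
ee_pos: [0.4715, 0.2422, 0.2923]
eef_rot: [-0.12, 3.139, -0.002]
wrist_force: [0.9, 0.1, -2.7]
finger_gap: 0.0543
grip_force: 53.8
```

Emit:
apply_moves:
  steps:
    - {"tx": 0, "ty": 0, "tz": 0.2, "roll": 0}
    - {"tx": 0, "ty": 0, "tz": 0.4, "roll": 0}
    - {"tx": 0, "ty": 0, "tz": 0.6, "roll": 0}
    - {"tx": 0, "ty": 0, "tz": 0.8, "roll": 0}
    - {"tx": 0, "ty": 0, "tz": 1, "roll": 0}
    - {"tx": 0, "ty": 0, "tz": 1, "roll": 0}
    - {"tx": 0, "ty": 0, "tz": 1, "roll": 0}
    - {"tx": 0, "ty": 0, "tz": 1, "roll": 0}

```text
time: 44.18
ee_pos: [0.4721, 0.243, 0.1933]
eef_rot: [-0.121, 3.138, 0.0]
wrist_force: [-0.2, 0.3, -1.6]
finger_gap: 0.0541
grip_force: 53.8
```

```bash
python3 - <<'E'
from obj import *
to((.4723,.2446,.05,4.45))
E
```

```text
t 44.2 tcp [0.4721 0.243  0.1933] yaw 4.4
 -> (0.4723, 0.2446, 0.05, 4.45) tx -0.004 ty 0.015 tz 1.433 roll -0.002
```

Emit:
apply_moves:
  steps:
    - {"tx": 0, "ty": 0, "tz": 0.2, "roll": 0}
    - {"tx": 0, "ty": 0, "tz": 0.4, "roll": 0}
    - {"tx": 0, "ty": 0, "tz": 0.6, "roll": 0}
    - {"tx": 0, "ty": 0, "tz": 0.8, "roll": 0}
    - {"tx": 0, "ty": 0, "tz": 1, "roll": 0}
    - {"tx": 0, "ty": 0, "tz": 1, "roll": 0}
    - {"tx": 0, "ty": 0, "tz": 1, "roll": 0}
    - {"tx": 0, "ty": 0, "tz": 1, "roll": 0}

```text
time: 44.85
ee_pos: [0.4723, 0.2441, 0.0939]
eef_rot: [-0.123, 3.136, 0.002]
wrist_force: [0.4, 0.2, -1.6]
finger_gap: 0.0543
grip_force: 53.8
```

Emit:
apply_moves:
  steps:
    - {"tx": 0, "ty": 0, "tz": 0.15, "roll": 0}
    - {"tx": 0, "ty": 0, "tz": 0.3, "roll": 0}
    - {"tx": 0, "ty": 0, "tz": 0.4, "roll": 0}
    - {"tx": 0, "ty": 0, "tz": 0.44, "roll": 0}
    - {"tx": 0, "ty": 0, "tz": 0.44, "roll": 0}
    - {"tx": 0, "ty": 0, "tz": 0.44, "roll": 0}
    - {"tx": 0, "ty": 0, "tz": 0.44, "roll": 0}
    - {"tx": 0, "ty": 0, "tz": 0.44, "roll": 0}

```text
time: 45.52
ee_pos: [0.4714, 0.2439, 0.049]
eef_rot: [-0.123, 3.138, 0.001]
wrist_force: [-0.1, 0.6, -1.9]
finger_gap: 0.0544
grip_force: 53.8
```

```bash
python3 - <<'E'
from obj import *
to((.4723,.2446,.029,4.45)); print(sense()['wrist_force'])
E
```

```text
t 45.5 tcp [0.4714 0.2439 0.049 ] yaw 4.5
 -> (0.4723, 0.2446, 0.029, 4.45) tx -0.010 ty 0.006 tz 0.200 roll 0.002
[-0.06548602  0.59439677 -1.90179535]
```

Emit:
apply_moves:
  steps:
    - {"tx": -0.01, "ty": 0.005, "tz": 0.03, "roll": 0}
    - {"tx": -0.01, "ty": 0.005, "tz": 0.06, "roll": 0}
    - {"tx": -0.01, "ty": 0.005, "tz": 0.09, "roll": 0}
    - {"tx": -0.01, "ty": 0.005, "tz": 0.12, "roll": 0}
    - {"tx": -0.01, "ty": 0.005, "tz": 0.16, "roll": 0}
    - {"tx": -0.01, "ty": 0.005, "tz": 0.2, "roll": 0}
    - {"tx": -0.01, "ty": 0.005, "tz": 0.2, "roll": 0}
    - {"tx": -0.01, "ty": 0.005, "tz": 0.2, "roll": 0}

```text
time: 46.18
ee_pos: [0.4717, 0.2442, 0.0291]
eef_rot: [0.123, -3.139, -0.001]
wrist_force: [-1.4, -0.4, 9.4]
finger_gap: 0.0545
grip_force: 55.0
```

Emit:
apply_moves:
  steps:
    - {"tx": 0, "ty": 0, "tz": 0, "roll": 0}
    - {"tx": 0, "ty": 0, "tz": 0, "roll": 0}
    - {"tx": 0, "ty": 0, "tz": 0, "roll": 0}
    - {"tx": 0, "ty": 0, "tz": 0, "roll": 0}
    - {"tx": 0, "ty": 0, "tz": 0, "roll": 0}
    - {"tx": 0, "ty": 0, "tz": -0.1, "roll": 0}
    - {"tx": 0, "ty": 0, "tz": -0.2, "roll": 0}
    - {"tx": 0, "ty": 0, "tz": -0.4, "roll": 0}
  fingers: 0.9

```text
time: 46.85
ee_pos: [0.4709, 0.2437, 0.0682]
eef_rot: [0.123, -3.137, 0.002]
wrist_force: [1.0, 0.2, 0.3]
finger_gap: 0.0807
grip_force: 0.0
```

Emit:
apply_moves:
  steps:
    - {"tx": 0, "ty": 0, "tz": -0.3, "roll": 0}
    - {"tx": 0, "ty": 0, "tz": -0.6, "roll": 0}
    - {"tx": 0, "ty": 0, "tz": -0.9, "roll": 0}
    - {"tx": 0, "ty": 0, "tz": -1, "roll": 0}
    - {"tx": 0, "ty": 0, "tz": -1, "roll": 0}
    - {"tx": 0, "ty": 0, "tz": -1, "roll": 0}
    - {"tx": 0, "ty": 0, "tz": -1, "roll": 0}
    - {"tx": 0, "ty": 0, "tz": -1, "roll": 0}

```text
time: 47.52
ee_pos: [0.4706, 0.2437, 0.1669]
eef_rot: [0.123, -3.136, 0.002]
wrist_force: [0.5, -0.3, -0.6]
finger_gap: 0.081
grip_force: 0.0
```

Emit:
apply_moves:
  steps:
    - {"tx": 0, "ty": 0, "tz": -0.3, "roll": 0}
    - {"tx": 0, "ty": -0.2, "tz": -0.6, "roll": 0}
    - {"tx": 0, "ty": -0.5, "tz": -0.9, "roll": 0}
    - {"tx": -0.08, "ty": -0.94, "tz": -0.9, "roll": 0}
    - {"tx": -0.08, "ty": -0.94, "tz": -0.9, "roll": 0}
    - {"tx": -0.08, "ty": -0.94, "tz": -0.9, "roll": 0}
    - {"tx": -0.08, "ty": -0.94, "tz": -0.9, "roll": 0}
    - {"tx": -0.08, "ty": -0.94, "tz": -0.9, "roll": 0}

```text
time: 48.18
ee_pos: [0.4862, 0.1523, 0.257]
eef_rot: [0.126, -3.136, 0.001]
wrist_force: [-0.4, 0.0, -0.1]
finger_gap: 0.0811
grip_force: 0.0
```

Emit:
apply_moves:
  steps:
    - {"tx": 0, "ty": -0.3, "tz": 0, "roll": 0}
    - {"tx": 0, "ty": -0.6, "tz": 0, "roll": 0}
    - {"tx": -0.08, "ty": -0.94, "tz": 0, "roll": 0}
    - {"tx": -0.08, "ty": -0.94, "tz": 0, "roll": 0}
    - {"tx": -0.08, "ty": -0.94, "tz": 0, "roll": 0}
    - {"tx": -0.08, "ty": -0.94, "tz": 0, "roll": 0}
    - {"tx": -0.08, "ty": -0.94, "tz": 0, "roll": 0}
    - {"tx": -0.08, "ty": -0.94, "tz": 0, "roll": 0}

```text
time: 48.85
ee_pos: [0.5021, 0.0601, 0.2579]
eef_rot: [0.129, -3.138, -0.001]
wrist_force: [-0.3, 1.2, 0.2]
finger_gap: 0.0813
grip_force: 0.0
```

Emit:
apply_moves:
  steps:
    - {"tx": 0, "ty": -0.3, "tz": 0, "roll": 0}
    - {"tx": 0, "ty": -0.6, "tz": 0, "roll": 0}
    - {"tx": -0.08, "ty": -0.94, "tz": 0, "roll": 0}
    - {"tx": -0.08, "ty": -0.94, "tz": 0, "roll": 0}
    - {"tx": -0.08, "ty": -0.94, "tz": 0, "roll": 0}
    - {"tx": -0.08, "ty": -0.94, "tz": 0, "roll": 0}
    - {"tx": -0.08, "ty": -0.94, "tz": 0, "roll": 0}
    - {"tx": -0.08, "ty": -0.94, "tz": 0, "roll": 0}

```text
time: 49.52
ee_pos: [0.5176, -0.0331, 0.2581]
eef_rot: [0.128, -3.138, -0.001]
wrist_force: [0.5, -0.9, -0.6]
finger_gap: 0.0813
grip_force: 0.0
```

Emit:
apply_moves:
  steps:
    - {"tx": 0, "ty": -0.3, "tz": 0, "roll": 0}
    - {"tx": 0, "ty": -0.6, "tz": 0, "roll": 0}
    - {"tx": -0.08, "ty": -0.94, "tz": 0, "roll": 0}
    - {"tx": -0.08, "ty": -0.94, "tz": 0, "roll": 0}
    - {"tx": -0.08, "ty": -0.94, "tz": 0, "roll": 0}
    - {"tx": -0.08, "ty": -0.94, "tz": 0, "roll": 0}
    - {"tx": -0.08, "ty": -0.94, "tz": 0, "roll": 0}
    - {"tx": -0.08, "ty": -0.94, "tz": 0, "roll": 0}

```text
time: 50.18
ee_pos: [0.533, -0.1261, 0.2581]
eef_rot: [0.128, -3.138, -0.002]
wrist_force: [-1.0, -0.8, 0.4]
finger_gap: 0.0812
grip_force: 0.0
```

Emit:
apply_moves:
  steps:
    - {"tx": 0, "ty": -0.3, "tz": 0, "roll": 0}
    - {"tx": 0, "ty": -0.6, "tz": 0, "roll": 0}
    - {"tx": -0.08, "ty": -0.94, "tz": 0, "roll": 0}
    - {"tx": -0.08, "ty": -0.94, "tz": 0, "roll": 0}
    - {"tx": -0.08, "ty": -0.94, "tz": 0, "roll": 0}
    - {"tx": -0.08, "ty": -0.94, "tz": 0, "roll": 0}
    - {"tx": -0.08, "ty": -0.94, "tz": 0, "roll": 0}
    - {"tx": -0.08, "ty": -0.94, "tz": 0, "roll": 0}

```text
time: 50.85
ee_pos: [0.5485, -0.219, 0.2581]
eef_rot: [0.128, -3.138, -0.002]
wrist_force: [-0.0, -0.5, 0.0]
finger_gap: 0.0811
grip_force: 0.0
```

Emit:
apply_moves:
  steps:
    - {"tx": 0, "ty": -0.3, "tz": 0, "roll": 0}
    - {"tx": 0, "ty": -0.6, "tz": 0, "roll": 0}
    - {"tx": -0.08, "ty": -0.94, "tz": 0, "roll": 0}
    - {"tx": -0.08, "ty": -0.94, "tz": 0, "roll": 0}
    - {"tx": -0.08, "ty": -0.94, "tz": 0, "roll": 0}
    - {"tx": -0.08, "ty": -0.94, "tz": 0, "roll": 0}
    - {"tx": -0.08, "ty": -0.94, "tz": 0, "roll": 0}
    - {"tx": -0.08, "ty": -0.94, "tz": 0, "roll": 0}

```text
time: 51.52
ee_pos: [0.5641, -0.312, 0.2582]
eef_rot: [0.128, -3.139, -0.002]
wrist_force: [-0.3, 0.6, -0.6]
finger_gap: 0.0809
grip_force: 0.0
```

Emit:
apply_moves:
  steps:
    - {"tx": 0, "ty": -0.3, "tz": 0.2, "roll": 0.05}
    - {"tx": 0, "ty": -0.6, "tz": 0.4, "roll": 0.1}
    - {"tx": -0.08, "ty": -0.94, "tz": 0.5, "roll": 0.1}
    - {"tx": -0.08, "ty": -0.94, "tz": 0.5, "roll": 0.1}
    - {"tx": -0.08, "ty": -0.94, "tz": 0.5, "roll": 0.1}
    - {"tx": -0.08, "ty": -0.94, "tz": 0.5, "roll": 0.1}
    - {"tx": -0.08, "ty": -0.94, "tz": 0.5, "roll": 0.1}
    - {"tx": -0.08, "ty": -0.94, "tz": 0.5, "roll": 0.1}

```text
time: 52.18
ee_pos: [0.58, -0.4054, 0.209]
eef_rot: [-0.045, 3.14, 0.001]
wrist_force: [-0.4, 0.5, 0.7]
finger_gap: 0.0813
grip_force: 0.0
```

```bash
python3 - <<'E'
from obj import *
grab('wrist','w8.png'); objs('w8.png')
im,d,c=grab('top','t8.png'); P=cloud(d,c)
for x,y in((.464,.345),(.584,.153),(.472,.244)):
    q=P[(abs(P[...,0]-x)<.02)&(abs(P[...,1]-y)<.015)]; print('seated top z',np.nanpercentile(q[:,2],[10,50,80]))
to((.583,-.4085,.1,1.5),(.583,-.4085,.012,1.5))
E
```

```text
obj [376.  35.] xy [ 451.4 -296.6] [71.  49.5] 20.5 z 0.0385 bgr [83. 87. 14.]
 obj [502.  87.] xy [ 493.2 -169.1] [52.8 19. ] 12.1 z 0.0392 bgr [163.  45. 127.]
 obj [247. 170.] xy [ 583.7 -409.7] [84.1 28. ] 1.6 z 0.0395 bgr [ 69. 142. 160.]
seated top z [0.04157617 0.05174442 0.05555981]
seated top z [0.04087594 0.05004544 0.05550573]
seated top z [0.05071062 0.05516235 0.05760013]
t 52.3 tcp [ 0.5798 -0.406   0.209 ] yaw 1.6
 -> (0.583, -0.4085, 0.1, 1.5) tx -0.031 ty -0.026 tz 1.090 roll 0.003
 -> (0.583, -0.4085, 0.012, 1.5) tx 0.000 ty 0.000 tz 0.880 roll 0.000
```

Emit:
apply_moves:
  steps:
    - {"tx": -0.03, "ty": -0.035, "tz": 0.3, "roll": 0}
    - {"tx": -0.03, "ty": -0.035, "tz": 0.6, "roll": 0}
    - {"tx": -0.03, "ty": -0.035, "tz": 0.9, "roll": 0}
    - {"tx": -0.03, "ty": -0.035, "tz": 1, "roll": 0}
    - {"tx": -0.03, "ty": -0.035, "tz": 1, "roll": 0}
    - {"tx": -0.03, "ty": -0.035, "tz": 1, "roll": 0}
    - {"tx": -0.03, "ty": -0.035, "tz": 1, "roll": 0}
    - {"tx": -0.03, "ty": -0.035, "tz": 1, "roll": 0}

```text
time: 52.95
ee_pos: [0.5836, -0.4119, 0.1108]
eef_rot: [-0.041, 3.138, -0.004]
wrist_force: [-0.2, 0.7, 0.1]
finger_gap: 0.0811
grip_force: 0.0
```

Emit:
apply_moves:
  steps:
    - {"tx": 0, "ty": 0, "tz": 0.2, "roll": 0}
    - {"tx": 0, "ty": 0, "tz": 0.4, "roll": 0}
    - {"tx": 0, "ty": 0, "tz": 0.6, "roll": 0}
    - {"tx": 0, "ty": 0, "tz": 0.8, "roll": 0}
    - {"tx": 0, "ty": 0, "tz": 0.9, "roll": 0}
    - {"tx": 0, "ty": 0, "tz": 0.97, "roll": 0}
    - {"tx": 0, "ty": 0, "tz": 0.97, "roll": 0}
    - {"tx": 0, "ty": 0, "tz": 0.97, "roll": 0}

```text
time: 53.62
ee_pos: [0.5829, -0.4114, 0.0123]
eef_rot: [-0.041, 3.14, -0.002]
wrist_force: [0.6, 0.3, -0.5]
finger_gap: 0.0815
grip_force: 0.0
```

Emit:
apply_moves:
  steps:
    - {"tx": 0, "ty": 0, "tz": 0, "roll": 0}
    - {"tx": 0, "ty": 0, "tz": 0, "roll": 0}
    - {"tx": 0, "ty": 0, "tz": 0, "roll": 0}
    - {"tx": 0, "ty": 0, "tz": 0, "roll": 0}
    - {"tx": 0, "ty": 0, "tz": 0, "roll": 0}
    - {"tx": 0, "ty": 0, "tz": 0, "roll": 0}
    - {"tx": 0, "ty": 0, "tz": 0, "roll": 0}
    - {"tx": 0, "ty": 0, "tz": 0, "roll": 0}
  fingers: -1
  force: 50

```text
time: 54.28
ee_pos: [0.5828, -0.4112, 0.0121]
eef_rot: [-0.041, 3.14, -0.001]
wrist_force: [-0.2, 0.8, 6.2]
finger_gap: 0.0266
grip_force: 51.1
```

Emit:
apply_moves:
  steps:
    - {"tx": 0, "ty": 0, "tz": -0.1, "roll": 0}
    - {"tx": 0, "ty": 0, "tz": -0.2, "roll": 0}
    - {"tx": 0, "ty": 0, "tz": -0.3, "roll": 0}
    - {"tx": 0, "ty": 0, "tz": -0.5, "roll": 0}
    - {"tx": 0, "ty": 0, "tz": -0.7, "roll": 0}
    - {"tx": 0, "ty": 0, "tz": -0.9, "roll": 0}
    - {"tx": 0, "ty": 0, "tz": -1, "roll": 0}
    - {"tx": 0, "ty": 0, "tz": -1, "roll": 0}

```text
time: 54.95
ee_pos: [0.5839, -0.4123, 0.1148]
eef_rot: [-0.041, 3.137, -0.005]
wrist_force: [-0.4, -0.5, -1.3]
finger_gap: 0.0271
grip_force: 50.3
```

Emit:
apply_moves:
  steps:
    - {"tx": 0, "ty": 0, "tz": -0.2, "roll": -0.1}
    - {"tx": 0, "ty": 0, "tz": -0.4, "roll": -0.1}
    - {"tx": 0, "ty": 0, "tz": -0.6, "roll": -0.1}
    - {"tx": 0, "ty": 0, "tz": -0.8, "roll": -0.1}
    - {"tx": 0, "ty": 0, "tz": -0.9, "roll": -0.1}
    - {"tx": 0, "ty": 0, "tz": -1, "roll": -0.1}
    - {"tx": 0, "ty": 0, "tz": -1, "roll": -0.1}
    - {"tx": 0, "ty": 0, "tz": -1, "roll": -0.1}

```text
time: 55.62
ee_pos: [0.5821, -0.4105, 0.2107]
eef_rot: [0.123, -3.139, -0.001]
wrist_force: [-0.0, 0.5, -1.1]
finger_gap: 0.0272
grip_force: 50.3
```

```bash
python3 - <<'E'
from obj import *
grab('side','s9.png')
to((.4800,.1446,.29,4.45))
E
```

```text
t 55.7 tcp [ 0.5817 -0.4101  0.21  ] yaw 4.5
 -> (0.48, 0.1446, 0.29, 4.45) tx 0.578 ty 5.610 tz -0.800 roll 0.002
```

Emit:
apply_moves:
  steps:
    - {"tx": 0, "ty": 0.1, "tz": -0.2, "roll": 0}
    - {"tx": 0, "ty": 0.2, "tz": -0.4, "roll": 0}
    - {"tx": 0, "ty": 0.4, "tz": -0.6, "roll": 0}
    - {"tx": 0.05, "ty": 0.6, "tz": -0.8, "roll": 0}
    - {"tx": 0.1, "ty": 0.8, "tz": -0.8, "roll": 0}
    - {"tx": 0.1, "ty": 0.94, "tz": -0.8, "roll": 0}
    - {"tx": 0.1, "ty": 0.94, "tz": -0.8, "roll": 0}
    - {"tx": 0.1, "ty": 0.94, "tz": -0.8, "roll": 0}

```text
time: 56.33
ee_pos: [0.5648, -0.3166, 0.2897]
eef_rot: [0.126, -3.137, -0.002]
wrist_force: [-0.6, -0.8, -2.0]
finger_gap: 0.0273
grip_force: 50.3
```

Emit:
apply_moves:
  steps:
    - {"tx": 0, "ty": 0.1, "tz": 0, "roll": 0}
    - {"tx": 0.05, "ty": 0.3, "tz": 0, "roll": 0}
    - {"tx": 0.1, "ty": 0.5, "tz": 0, "roll": 0}
    - {"tx": 0.1, "ty": 0.7, "tz": 0, "roll": 0}
    - {"tx": 0.1, "ty": 0.94, "tz": 0, "roll": 0}
    - {"tx": 0.1, "ty": 0.94, "tz": 0, "roll": 0}
    - {"tx": 0.1, "ty": 0.94, "tz": 0, "roll": 0}
    - {"tx": 0.1, "ty": 0.94, "tz": 0, "roll": 0}

```text
time: 57.0
ee_pos: [0.5476, -0.226, 0.291]
eef_rot: [0.122, -3.139, 0.002]
wrist_force: [0.2, -0.6, -1.7]
finger_gap: 0.027
grip_force: 50.3
```

Emit:
apply_moves:
  steps:
    - {"tx": 0, "ty": 0.1, "tz": 0, "roll": 0}
    - {"tx": 0.05, "ty": 0.3, "tz": 0, "roll": 0}
    - {"tx": 0.1, "ty": 0.5, "tz": 0, "roll": 0}
    - {"tx": 0.1, "ty": 0.7, "tz": 0, "roll": 0}
    - {"tx": 0.1, "ty": 0.94, "tz": 0, "roll": 0}
    - {"tx": 0.1, "ty": 0.94, "tz": 0, "roll": 0}
    - {"tx": 0.1, "ty": 0.94, "tz": 0, "roll": 0}
    - {"tx": 0.1, "ty": 0.94, "tz": 0, "roll": 0}

```text
time: 57.67
ee_pos: [0.5304, -0.133, 0.2914]
eef_rot: [-0.122, 3.139, -0.001]
wrist_force: [-1.2, -0.4, -1.2]
finger_gap: 0.0268
grip_force: 50.3
```

Emit:
apply_moves:
  steps:
    - {"tx": 0, "ty": 0.1, "tz": 0, "roll": 0}
    - {"tx": 0.05, "ty": 0.3, "tz": 0, "roll": 0}
    - {"tx": 0.1, "ty": 0.5, "tz": 0, "roll": 0}
    - {"tx": 0.1, "ty": 0.7, "tz": 0, "roll": 0}
    - {"tx": 0.1, "ty": 0.94, "tz": 0, "roll": 0}
    - {"tx": 0.1, "ty": 0.94, "tz": 0, "roll": 0}
    - {"tx": 0.1, "ty": 0.94, "tz": 0, "roll": 0}
    - {"tx": 0.1, "ty": 0.94, "tz": 0, "roll": 0}

```text
time: 58.33
ee_pos: [0.5131, -0.0399, 0.2914]
eef_rot: [-0.121, 3.139, -0.001]
wrist_force: [0.6, 0.4, -1.1]
finger_gap: 0.0271
grip_force: 50.3
```

Emit:
apply_moves:
  steps:
    - {"tx": 0, "ty": 0.1, "tz": 0, "roll": 0}
    - {"tx": 0.05, "ty": 0.3, "tz": 0, "roll": 0}
    - {"tx": 0.1, "ty": 0.5, "tz": 0, "roll": 0}
    - {"tx": 0.1, "ty": 0.7, "tz": 0, "roll": 0}
    - {"tx": 0.1, "ty": 0.94, "tz": 0, "roll": 0}
    - {"tx": 0.1, "ty": 0.94, "tz": 0, "roll": 0}
    - {"tx": 0.1, "ty": 0.94, "tz": 0, "roll": 0}
    - {"tx": 0.1, "ty": 0.94, "tz": 0, "roll": 0}

```text
time: 59.0
ee_pos: [0.4957, 0.053, 0.2913]
eef_rot: [-0.121, 3.139, -0.001]
wrist_force: [-0.4, -0.4, -2.6]
finger_gap: 0.0274
grip_force: 50.3
```

Emit:
apply_moves:
  steps:
    - {"tx": 0, "ty": 0.1, "tz": 0, "roll": 0}
    - {"tx": 0.05, "ty": 0.3, "tz": 0, "roll": 0}
    - {"tx": 0.08, "ty": 0.5, "tz": 0, "roll": 0}
    - {"tx": 0.08, "ty": 0.7, "tz": 0, "roll": 0}
    - {"tx": 0.08, "ty": 0.92, "tz": 0, "roll": 0}
    - {"tx": 0.08, "ty": 0.92, "tz": 0, "roll": 0}
    - {"tx": 0.08, "ty": 0.92, "tz": 0, "roll": 0}
    - {"tx": 0.08, "ty": 0.92, "tz": 0, "roll": 0}

```text
time: 59.67
ee_pos: [0.4805, 0.144, 0.2912]
eef_rot: [0.121, -3.139, 0.001]
wrist_force: [-0.0, -0.8, -2.1]
finger_gap: 0.0275
grip_force: 50.3
```

Emit:
apply_moves:
  steps:
    - {"tx": 0, "ty": 0, "tz": 0.2, "roll": 0}
    - {"tx": 0, "ty": 0, "tz": 0.4, "roll": 0}
    - {"tx": 0, "ty": 0, "tz": 0.6, "roll": 0}
    - {"tx": 0, "ty": 0, "tz": 0.8, "roll": 0}
    - {"tx": 0, "ty": 0, "tz": 1, "roll": 0}
    - {"tx": 0, "ty": 0, "tz": 1, "roll": 0}
    - {"tx": 0, "ty": 0, "tz": 1, "roll": 0}
    - {"tx": 0, "ty": 0, "tz": 1, "roll": 0}

```text
time: 60.33
ee_pos: [0.4814, 0.1442, 0.1922]
eef_rot: [-0.12, 3.138, 0.0]
wrist_force: [-0.2, 0.1, -0.8]
finger_gap: 0.027
grip_force: 50.2
```

```bash
python3 - <<'E'
from obj import *
to((.4800,.1446,.05,4.45))
E
```

```text
t 60.3 tcp [0.4814 0.1442 0.1922] yaw 4.4
 -> (0.48, 0.1446, 0.05, 4.45) tx 0.013 ty 0.005 tz 1.422 roll -0.002
```

Emit:
apply_moves:
  steps:
    - {"tx": 0, "ty": 0, "tz": 0.2, "roll": 0}
    - {"tx": 0, "ty": 0, "tz": 0.4, "roll": 0}
    - {"tx": 0, "ty": 0, "tz": 0.6, "roll": 0}
    - {"tx": 0, "ty": 0, "tz": 0.8, "roll": 0}
    - {"tx": 0, "ty": 0, "tz": 1, "roll": 0}
    - {"tx": 0, "ty": 0, "tz": 1, "roll": 0}
    - {"tx": 0, "ty": 0, "tz": 1, "roll": 0}
    - {"tx": 0, "ty": 0, "tz": 1, "roll": 0}

```text
time: 61.0
ee_pos: [0.4818, 0.1451, 0.0928]
eef_rot: [-0.123, 3.136, 0.001]
wrist_force: [0.3, 0.3, -1.9]
finger_gap: 0.0273
grip_force: 50.2
```

Emit:
apply_moves:
  steps:
    - {"tx": 0, "ty": 0, "tz": 0.15, "roll": 0}
    - {"tx": 0, "ty": 0, "tz": 0.3, "roll": 0}
    - {"tx": 0, "ty": 0, "tz": 0.4, "roll": 0}
    - {"tx": 0, "ty": 0, "tz": 0.42, "roll": 0}
    - {"tx": 0, "ty": 0, "tz": 0.42, "roll": 0}
    - {"tx": 0, "ty": 0, "tz": 0.42, "roll": 0}
    - {"tx": 0, "ty": 0, "tz": 0.42, "roll": 0}
    - {"tx": 0, "ty": 0, "tz": 0.42, "roll": 0}

```text
time: 61.67
ee_pos: [0.4809, 0.1451, 0.05]
eef_rot: [-0.123, 3.138, 0.001]
wrist_force: [0.4, 0.2, -0.9]
finger_gap: 0.027
grip_force: 50.3
```

```bash
python3 - <<'E'
from obj import *
to((.4800,.1446,.03,4.45))
E
```

```text
t 61.7 tcp [0.4809 0.1451 0.05  ] yaw 4.5
 -> (0.48, 0.1446, 0.03, 4.45) tx 0.010 ty -0.004 tz 0.200 roll 0.002
```

Emit:
apply_moves:
  steps:
    - {"tx": 0.01, "ty": -0.005, "tz": 0.03, "roll": 0}
    - {"tx": 0.01, "ty": -0.005, "tz": 0.06, "roll": 0}
    - {"tx": 0.01, "ty": -0.005, "tz": 0.09, "roll": 0}
    - {"tx": 0.01, "ty": -0.005, "tz": 0.12, "roll": 0}
    - {"tx": 0.01, "ty": -0.005, "tz": 0.16, "roll": 0}
    - {"tx": 0.01, "ty": -0.005, "tz": 0.2, "roll": 0}
    - {"tx": 0.01, "ty": -0.005, "tz": 0.2, "roll": 0}
    - {"tx": 0.01, "ty": -0.005, "tz": 0.2, "roll": 0}

```text
time: 62.33
ee_pos: [0.4792, 0.1442, 0.0289]
eef_rot: [0.123, -3.138, 0.0]
wrist_force: [1.0, -0.2, -1.0]
finger_gap: 0.0266
grip_force: 50.3
```

Emit:
apply_moves:
  steps:
    - {"tx": 0, "ty": 0, "tz": 0, "roll": 0}
    - {"tx": 0, "ty": 0, "tz": 0, "roll": 0}
    - {"tx": 0, "ty": 0, "tz": 0, "roll": 0}
    - {"tx": 0, "ty": 0, "tz": 0, "roll": 0}
    - {"tx": 0, "ty": 0, "tz": 0, "roll": 0}
    - {"tx": 0, "ty": 0, "tz": -0.1, "roll": 0}
    - {"tx": 0, "ty": 0, "tz": -0.2, "roll": 0}
    - {"tx": 0, "ty": 0, "tz": -0.4, "roll": 0}
  fingers: 0.5

```text
time: 63.0
ee_pos: [0.4785, 0.144, 0.0694]
eef_rot: [0.123, -3.137, 0.001]
wrist_force: [0.2, -0.1, -0.6]
finger_gap: 0.0644
grip_force: 0.0
```

Emit:
apply_moves:
  steps:
    - {"tx": 0, "ty": 0, "tz": -0.3, "roll": 0}
    - {"tx": 0, "ty": 0, "tz": -0.6, "roll": 0}
    - {"tx": 0, "ty": 0, "tz": -0.9, "roll": 0}
    - {"tx": 0, "ty": 0, "tz": -1, "roll": 0}
    - {"tx": 0, "ty": 0, "tz": -1, "roll": 0}
    - {"tx": 0, "ty": 0, "tz": -1, "roll": 0}
    - {"tx": 0, "ty": 0, "tz": -1, "roll": 0}
    - {"tx": 0, "ty": 0, "tz": -1, "roll": 0}

```text
time: 63.67
ee_pos: [0.4783, 0.144, 0.168]
eef_rot: [0.123, -3.136, 0.002]
wrist_force: [0.3, -0.5, -0.6]
finger_gap: 0.0641
grip_force: 0.0
```

Emit:
apply_moves:
  steps:
    - {"tx": 0, "ty": 0.3, "tz": -0.3, "roll": 0}
    - {"tx": 0, "ty": 0.6, "tz": -0.6, "roll": 0}
    - {"tx": 0, "ty": 0.9, "tz": -0.9, "roll": 0}
    - {"tx": 0, "ty": 1, "tz": -1, "roll": 0}
    - {"tx": 0, "ty": 1, "tz": -1, "roll": 0}
    - {"tx": 0, "ty": 1, "tz": -1, "roll": 0}
    - {"tx": 0, "ty": 1, "tz": -1, "roll": 0}
    - {"tx": 0, "ty": 1, "tz": -1, "roll": 0}

```text
time: 64.33
ee_pos: [0.4707, 0.2415, 0.2673]
eef_rot: [0.119, -3.136, 0.005]
wrist_force: [-0.0, -0.0, -0.3]
finger_gap: 0.0641
grip_force: 0.0
```

Emit:
apply_moves:
  steps:
    - {"tx": 0, "ty": 0, "tz": -0.3, "roll": 0}
    - {"tx": 0, "ty": 0, "tz": -0.6, "roll": 0}
    - {"tx": 0, "ty": 0, "tz": -0.9, "roll": 0}
    - {"tx": 0, "ty": 0, "tz": -1, "roll": 0}
    - {"tx": 0, "ty": 0, "tz": -1, "roll": 0}
    - {"tx": 0, "ty": 0, "tz": -1, "roll": 0}
    - {"tx": 0, "ty": 0, "tz": -1, "roll": 0}
    - {"tx": 0, "ty": 0, "tz": -1, "roll": 0}

```text
time: 65.0
ee_pos: [0.4705, 0.2432, 0.367]
eef_rot: [0.123, -3.135, 0.004]
wrist_force: [0.3, 0.1, 0.2]
finger_gap: 0.0638
grip_force: 0.0
```

```bash
python3 - <<'E'
from obj import *
im,d,c=grab('wrist','w10.png'); P=cloud(d,c)
for x,y in((.464,.345),(.584,.153),(.472,.244),(.480,.145)):
    q=P[(abs(P[...,0]-x)<.018)&(abs(P[...,1]-y)<.012)]; print('seated top z',np.nanpercentile(q[:,2],[10,50,80]))
ims,ds,cs=grab('side','s10.png')
to((.7,.26,.36,4.5))
# lid: points of the lid plane from side, fixture frame
a=np.radians(4.45); C=np.array([.5245,.2485]); 
for n,(dd,cc) in {'side':(ds,cs),'wrist':(d,c)}.items():
    Q=cloud(dd,cc); X=(Q[...,0]-C[0])*np.cos(a)+(Q[...,1]-C[1])*np.sin(a); Y=-(Q[...,0]-C[0])*np.sin(a)+(Q[...,1]-C[1])*np.cos(a); Z=Q[...,2]
    m=(X>.1)&(X<.25)&(abs(Y)<.18)&(Z>.1)&(Z<.35)
    if m.sum()>50: print(n,m.sum(),'lid fit x=az+b',np.polyfit(Z[m],X[m],1),'zmax',np.nanpercentile(Z[m],99),'xat top',np.median(X[m&(Z>.27)]))
    m=(abs(X)<.02)&(Y<-.19)&(Y>-.36)&(Z>.12)&(Z<.25)
    if m.sum()>10: print(n,m.sum(),'clamp y=az+b',np.polyfit(Z[m],Y[m],1),'zmax',Z[m].max(),'Y',Y[m].min(),Y[m].max())
E
```

```text
seated top z [0.04313034 0.05219269 0.05541864]
seated top z [0.04306874 0.05312876 0.05521836]
seated top z [0.05738007 0.4487606  0.45265969]
seated top z [0.05440531 0.05561444 0.05636081]
t 65.1 tcp [0.4708 0.2436 0.3676] yaw 4.5
 -> (0.7, 0.26, 0.36, 4.5) tx -2.298 ty -0.016 tz 0.076 roll -0.000
side 2050 lid fit x=az+b [0.0622992  0.12652207] zmax 0.30597156557143984 xat top 0.14408899870870073
side 176 clamp y=az+b [-0.40606346 -0.18009857] zmax 0.1967087997890758 Y -0.26473814440988497 -0.21981543499331477
wrist 4484 lid fit x=az+b [0.05084961 0.12851376] zmax 0.2646727633518343 xat top nan
wrist 2000 clamp y=az+b [-0.45417853 -0.15901273] zmax 0.20006256852299503 Y -0.26303346368240055 -0.21253662231976253
  return _methods._mean(a, axis=axis, dtype=dtype,
  ret = ret.dtype.type(ret / rcount)
```

View pics/w10.png

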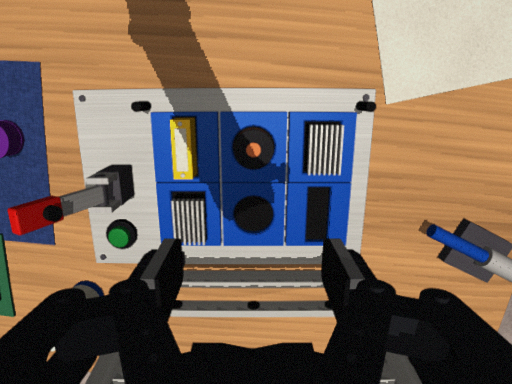

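The picture shows all four modules seated: relay (183,148), coil (254,147), bricks (324,148) and (188,217). Clamp at (35,213), button at (121,235). Depth puts every module top at about 55 mm. Next is the lid, measured 3.5° back from vertical: I shut the fingers and pass over it to its outer side.

Emit:
apply_moves:
  steps:
    - {"tx": -0.2, "ty": 0, "tz": 0, "roll": 0}
    - {"tx": -0.4, "ty": 0, "tz": 0, "roll": 0}
    - {"tx": -0.7, "ty": 0, "tz": 0, "roll": 0}
    - {"tx": -0.85, "ty": 0, "tz": 0, "roll": 0}
    - {"tx": -0.85, "ty": 0, "tz": 0, "roll": 0}
    - {"tx": -0.85, "ty": 0, "tz": 0, "roll": 0}
    - {"tx": -0.85, "ty": 0, "tz": 0, "roll": 0}
    - {"tx": -0.85, "ty": 0, "tz": 0, "roll": 0}
  fingers: -1
  force: 60

```text
time: 65.77
ee_pos: [0.555, 0.2508, 0.3689]
eef_rot: [0.125, -3.137, 0.0]
wrist_force: [-0.6, 0.2, -0.1]
finger_gap: -0.0001
grip_force: 0.0
```

Emit:
apply_moves:
  steps:
    - {"tx": -0.2, "ty": 0, "tz": 0, "roll": 0}
    - {"tx": -0.4, "ty": 0, "tz": 0, "roll": 0}
    - {"tx": -0.7, "ty": 0, "tz": 0, "roll": 0}
    - {"tx": -0.85, "ty": 0, "tz": 0, "roll": 0}
    - {"tx": -0.85, "ty": 0, "tz": 0, "roll": 0}
    - {"tx": -0.85, "ty": 0, "tz": 0, "roll": 0}
    - {"tx": -0.85, "ty": 0, "tz": 0, "roll": 0}
    - {"tx": -0.85, "ty": 0, "tz": 0, "roll": 0}

```text
time: 66.43
ee_pos: [0.6396, 0.2577, 0.3695]
eef_rot: [0.125, -3.138, -0.001]
wrist_force: [0.1, 0.1, 0.7]
finger_gap: 0.0
grip_force: 0.0
```

Emit:
apply_moves:
  steps:
    - {"tx": -0.2, "ty": 0, "tz": 0, "roll": 0}
    - {"tx": -0.4, "ty": 0, "tz": 0, "roll": 0}
    - {"tx": -0.7, "ty": 0, "tz": 0, "roll": 0}
    - {"tx": -0.85, "ty": 0, "tz": 0, "roll": 0}
    - {"tx": -0.85, "ty": 0, "tz": 0, "roll": 0}
    - {"tx": -0.85, "ty": 0, "tz": 0, "roll": 0}
    - {"tx": -0.85, "ty": 0, "tz": 0, "roll": 0}
    - {"tx": -0.85, "ty": 0, "tz": 0, "roll": 0}

```text
time: 67.1
ee_pos: [0.7244, 0.2644, 0.3698]
eef_rot: [0.125, -3.138, -0.001]
wrist_force: [-0.2, -0.6, 0.6]
finger_gap: 0.0002
grip_force: 0.0
```

```bash
cat > lid.py <<'E'
from go import *
A=np.radians(4.45); C=np.array([.5245,.2485])
def f2w(X,Y): return C+np.array([X*np.cos(A)-Y*np.sin(A),X*np.sin(A)+Y*np.cos(A)])
def w2f(p): d=np.array(p[:2])-C; return np.array([d[0]*np.cos(A)+d[1]*np.sin(A),-d[0]*np.sin(A)+d[1]*np.cos(A)])
def lidtcp(t,r=.230): return np.array([.134-r*np.cos(t)+.009*np.sin(t)+.011, .062+r*np.sin(t)+.009*np.cos(t)])
E
python3 - <<'E'
from lid import *
p,M,s=axes(); print(p,w2f(p),yaw(M),s['wrist_force'])
q=np.array([w2f(p)[0],p[2]])
for t in (1.75,1.63,1.4,1.1,.8,.5,.25,0):
    n=lidtcp(t); print(t,np.round(n,4),'tx %.3f tz %.3f'%(-(n-q)[0]*10,-(n-q)[1]*10)); q=n
E
```

```text
[0.72440599 0.26443621 0.36976621] [0.20053983 0.00037765] 4.548163440209762 [-0.23711858 -0.63896829  0.57600936]
1.75 [0.1949 0.2867] tx 0.057 tz 0.831
1.63 [0.1676 0.2911] tx 0.273 tz -0.044
1.4 [0.1148 0.2902] tx 0.528 tz 0.009
1.1 [0.0487 0.2711] tx 0.661 tz 0.191
0.8 [-0.0088  0.2333] tx 0.575 tz 0.378
0.5 [-0.0525  0.1802] tx 0.437 tz 0.531
0.25 [-0.0756  0.1276] tx 0.231 tz 0.525
0 [-0.085  0.071] tx 0.094 tz 0.566
```

Emit:
apply_moves:
  steps:
    - {"tx": 0, "ty": 0, "tz": 0.2, "roll": 0}
    - {"tx": 0, "ty": 0, "tz": 0.4, "roll": 0}
    - {"tx": 0, "ty": 0, "tz": 0.6, "roll": 0}
    - {"tx": 0, "ty": 0, "tz": 0.8, "roll": 0}
    - {"tx": 0, "ty": 0, "tz": 0.8, "roll": 0}
    - {"tx": 0, "ty": 0, "tz": 0.8, "roll": 0}
    - {"tx": 0, "ty": 0, "tz": 0.8, "roll": 0}
    - {"tx": 0, "ty": 0, "tz": 0.8, "roll": 0}

```text
time: 67.77
ee_pos: [0.7267, 0.2643, 0.2917]
eef_rot: [-0.123, 3.136, 0.002]
wrist_force: [0.6, -1.0, -1.0]
finger_gap: 0.0003
grip_force: 0.0
```

Emit:
apply_moves:
  steps:
    - {"tx": 0.1, "ty": 0, "tz": 0, "roll": 0}
    - {"tx": 0.2, "ty": 0, "tz": 0, "roll": 0}
    - {"tx": 0.3, "ty": 0, "tz": 0, "roll": 0}
    - {"tx": 0.4, "ty": 0, "tz": 0, "roll": 0}
    - {"tx": 0.5, "ty": 0, "tz": 0, "roll": 0}
    - {"tx": 0.6, "ty": 0, "tz": 0, "roll": 0}
    - {"tx": 0.6, "ty": 0, "tz": 0, "roll": 0}
    - {"tx": 0.6, "ty": 0, "tz": 0, "roll": 0}

```text
time: 68.43
ee_pos: [0.6647, 0.2594, 0.2893]
eef_rot: [0.124, -3.137, -0.0]
wrist_force: [0.5, 0.3, 0.5]
finger_gap: 0.0002
grip_force: 0.0
```

```bash
cat >> lid.py <<'E'
def lidang(name='side'):
    im,d,c=grab(name,'lidtmp.png'); Q=cloud(d,c); X=(Q[...,0]-C[0])*np.cos(A)+(Q[...,1]-C[1])*np.sin(A); Y=-(Q[...,0]-C[0])*np.sin(A)+(Q[...,1]-C[1])*np.cos(A); Z=Q[...,2]
    m=(X>-.15)&(X<.25)&(Y<-.135)&(Y>-.18)&(Z>.075)&(Z<.35)
    return m.sum(), np.degrees(np.arctan2(np.nanmean(Z[m]-.062),np.nanmean(.134-X[m])))
E
python3 - <<'E'
from lid import *
p,M,s=axes(); print(p,w2f(p),yaw(M),s['wrist_force']); print(lidang())
E
```

```text
[0.66472242 0.25943496 0.28932166] [1.40648144e-01 2.22673151e-05] 4.526518299157663 [0.45996363 0.33326401 0.46558924]
(np.int64(493), np.float64(84.6272404137757))
```

Emit:
apply_moves:
  steps:
    - {"tx": 0.13, "ty": 0, "tz": 0, "roll": 0}
    - {"tx": 0.26, "ty": 0, "tz": 0, "roll": 0}
    - {"tx": 0.39, "ty": 0, "tz": 0.03, "roll": 0}
    - {"tx": 0.52, "ty": 0, "tz": 0.06, "roll": 0}
    - {"tx": 0.65, "ty": 0, "tz": 0.1, "roll": 0}
    - {"tx": 0.78, "ty": 0, "tz": 0.14, "roll": 0}
    - {"tx": 0.92, "ty": 0, "tz": 0.18, "roll": 0}
    - {"tx": 0.92, "ty": 0, "tz": 0.18, "roll": 0}

```text
time: 69.15
ee_pos: [0.5713, 0.2519, 0.27]
eef_rot: [0.125, -3.134, 0.002]
wrist_force: [0.0, -0.6, 0.2]
finger_gap: -0.0
grip_force: 0.0
```

Emit:
apply_moves:
  steps:
    - {"tx": 0.1, "ty": 0, "tz": 0.04, "roll": 0}
    - {"tx": 0.2, "ty": 0, "tz": 0.1, "roll": 0}
    - {"tx": 0.3, "ty": 0, "tz": 0.17, "roll": 0}
    - {"tx": 0.4, "ty": 0, "tz": 0.24, "roll": 0}
    - {"tx": 0.5, "ty": 0, "tz": 0.31, "roll": 0}
    - {"tx": 0.58, "ty": 0, "tz": 0.38, "roll": 0}
    - {"tx": 0.58, "ty": 0, "tz": 0.38, "roll": 0}
    - {"tx": 0.58, "ty": 0, "tz": 0.38, "roll": 0}

```text
time: 69.82
ee_pos: [0.516, 0.2475, 0.2328]
eef_rot: [0.124, -3.138, 0.001]
wrist_force: [1.1, -0.1, 0.0]
finger_gap: -0.0001
grip_force: 0.0
```

Emit:
apply_moves:
  steps:
    - {"tx": 0.08, "ty": 0, "tz": 0.08, "roll": 0}
    - {"tx": 0.16, "ty": 0, "tz": 0.17, "roll": 0}
    - {"tx": 0.24, "ty": 0, "tz": 0.26, "roll": 0}
    - {"tx": 0.31, "ty": 0, "tz": 0.35, "roll": 0}
    - {"tx": 0.38, "ty": 0, "tz": 0.44, "roll": 0}
    - {"tx": 0.44, "ty": 0, "tz": 0.53, "roll": 0}
    - {"tx": 0.44, "ty": 0, "tz": 0.53, "roll": 0}
    - {"tx": 0.44, "ty": 0, "tz": 0.53, "roll": 0}

```text
time: 70.48
ee_pos: [0.4722, 0.244, 0.1799]
eef_rot: [0.123, -3.138, 0.001]
wrist_force: [-0.4, -0.2, -0.2]
finger_gap: 0.0002
grip_force: 0.0
```

```bash
python3 - <<'E'
from lid import *
p,M,s=axes(); print(p,w2f(p),yaw(M),s['wrist_force']); print(lidang())
q=np.array([w2f(p)[0],p[2]])
for t in (.25,0):
    n=lidtcp(t); print(t,np.round(n,4),'tx %.3f tz %.3f'%(-(n-q)[0]*10,-(n-q)[1]*10)); q=n
E
```

```text
[0.47223437 0.24395532 0.17993829] [-0.05246069 -0.00047574] 4.503099153626873 [-0.36103434 -0.16144218 -0.15448959]
(np.int64(251), np.float64(28.238164004303027))
0.25 [-0.0756  0.1276] tx 0.232 tz 0.523
0 [-0.085  0.071] tx 0.094 tz 0.566
```

Lid is following at about 28°. I push it fully shut.

Emit:
apply_moves:
  steps:
    - {"tx": 0.05, "ty": 0, "tz": 0.09, "roll": 0}
    - {"tx": 0.1, "ty": 0, "tz": 0.18, "roll": 0}
    - {"tx": 0.14, "ty": 0, "tz": 0.27, "roll": 0}
    - {"tx": 0.17, "ty": 0, "tz": 0.35, "roll": 0}
    - {"tx": 0.2, "ty": 0, "tz": 0.44, "roll": 0}
    - {"tx": 0.23, "ty": 0, "tz": 0.52, "roll": 0}
    - {"tx": 0.23, "ty": 0, "tz": 0.52, "roll": 0}
    - {"tx": 0.23, "ty": 0, "tz": 0.52, "roll": 0}

```text
time: 71.2
ee_pos: [0.4491, 0.242, 0.1276]
eef_rot: [0.123, -3.138, 0.002]
wrist_force: [1.0, -0.2, 0.0]
finger_gap: 0.0003
grip_force: 0.0
```

Emit:
apply_moves:
  steps:
    - {"tx": 0.03, "ty": 0, "tz": 0.1, "roll": 0}
    - {"tx": 0.05, "ty": 0, "tz": 0.2, "roll": 0}
    - {"tx": 0.07, "ty": 0, "tz": 0.3, "roll": 0}
    - {"tx": 0.08, "ty": 0, "tz": 0.4, "roll": 0}
    - {"tx": 0.09, "ty": 0, "tz": 0.48, "roll": 0}
    - {"tx": 0.09, "ty": 0, "tz": 0.54, "roll": 0}
    - {"tx": 0.09, "ty": 0, "tz": 0.57, "roll": 0}
    - {"tx": 0.09, "ty": 0, "tz": 0.57, "roll": 0}

```text
time: 71.87
ee_pos: [0.4407, 0.2415, 0.0712]
eef_rot: [0.123, -3.138, 0.0]
wrist_force: [-0.1, 0.1, 0.1]
finger_gap: 0.0001
grip_force: 0.0
```

```bash
python3 - <<'E'
from lid import *
p,M,s=axes(); print(p,w2f(p),yaw(M),s['wrist_force'])
E
```

```text
[0.44071263 0.2414978  0.07122881] [-0.08407808 -0.0004801 ] 4.48248712092505 [-0.12476902  0.1381432   0.06977377]
```

Emit:
apply_moves:
  steps:
    - {"tx": 0, "ty": 0, "tz": 0.01, "roll": 0}
    - {"tx": 0, "ty": 0, "tz": 0.02, "roll": 0}
    - {"tx": 0, "ty": 0, "tz": 0.03, "roll": 0}
    - {"tx": 0, "ty": 0, "tz": 0.03, "roll": 0}
    - {"tx": 0, "ty": 0, "tz": 0.03, "roll": 0}
    - {"tx": 0, "ty": 0, "tz": 0.03, "roll": 0}
    - {"tx": 0, "ty": 0, "tz": 0.03, "roll": 0}
    - {"tx": 0, "ty": 0, "tz": 0.03, "roll": 0}

```text
time: 72.53
ee_pos: [0.441, 0.2416, 0.0708]
eef_rot: [-0.122, 3.139, 0.002]
wrist_force: [-4.3, -2.7, 26.1]
finger_gap: 0.0002
grip_force: 12.8
```

```bash
python3 - <<'E'
from lid import *
p,M,s=axes(); print(p,w2f(p),yaw(M),s['wrist_force'])
im,d,c=grab('side','s12.png'); cv2.imwrite('pics/s12c.png',cv2.resize(im[100:270,100:300],(800,600)[:2] if 0 else (700,595)))
E
```

```text
[0.44098566 0.2415939  0.07078085] [-0.08379842 -0.00040548] 4.460349732320857 [-4.30310831 -2.67318758 26.14357059]
```

View pics/s12c.png

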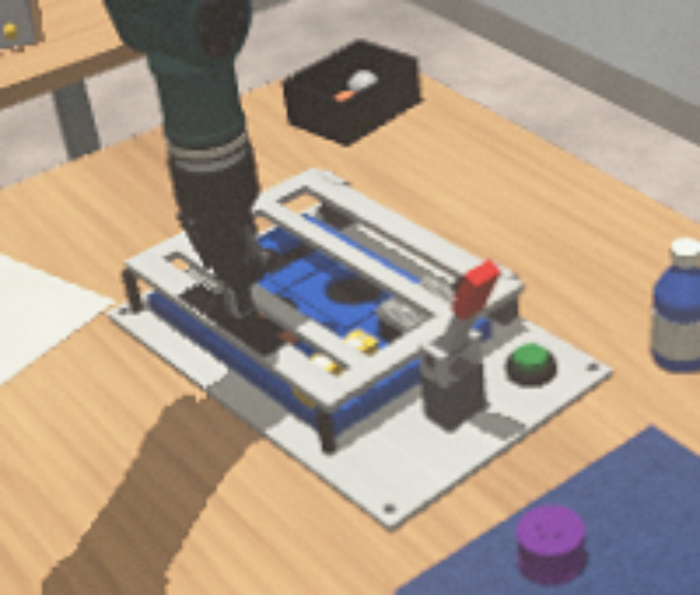

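The side crop shows the lid lying level on its front rests (330,420). The wrist read 26 N against the stop, so the lid is shut. The clamp still leans out at (470,300). Now I lift off and go to its outer side.

Emit:
apply_moves:
  steps:
    - {"tx": 0, "ty": 0, "tz": -0.2, "roll": 0}
    - {"tx": 0, "ty": 0, "tz": -0.4, "roll": 0}
    - {"tx": 0, "ty": 0, "tz": -0.7, "roll": 0}
    - {"tx": 0, "ty": 0, "tz": -1, "roll": 0}
    - {"tx": 0, "ty": 0, "tz": -1, "roll": 0}
    - {"tx": 0, "ty": 0, "tz": -1, "roll": 0}
    - {"tx": 0, "ty": 0, "tz": -1, "roll": 0}
    - {"tx": 0, "ty": 0, "tz": -1, "roll": 0}

```text
time: 73.25
ee_pos: [0.4399, 0.2412, 0.1673]
eef_rot: [0.123, -3.137, 0.002]
wrist_force: [-0.6, 0.5, 0.0]
finger_gap: 0.0002
grip_force: 0.0
```

Emit:
apply_moves:
  steps:
    - {"tx": 0, "ty": 0, "tz": -0.3, "roll": 0}
    - {"tx": 0, "ty": 0, "tz": -0.6, "roll": 0}
    - {"tx": 0, "ty": -0.2, "tz": -0.9, "roll": 0}
    - {"tx": 0, "ty": -0.4, "tz": -1, "roll": 0}
    - {"tx": 0, "ty": -0.4, "tz": -1, "roll": 0}
    - {"tx": 0, "ty": -0.4, "tz": -1, "roll": 0}
    - {"tx": 0, "ty": -0.4, "tz": -1, "roll": 0}
    - {"tx": 0, "ty": -0.4, "tz": -1, "roll": 0}

```text
time: 73.92
ee_pos: [0.4428, 0.2024, 0.2667]
eef_rot: [0.126, -3.136, 0.002]
wrist_force: [1.0, 0.3, -0.3]
finger_gap: -0.0004
grip_force: 0.0
```

Emit:
apply_moves:
  steps:
    - {"tx": -0.1, "ty": -0.3, "tz": 0, "roll": 0}
    - {"tx": -0.2, "ty": -0.6, "tz": 0, "roll": 0}
    - {"tx": -0.28, "ty": -0.9, "tz": 0, "roll": 0}
    - {"tx": -0.28, "ty": -0.9, "tz": 0, "roll": 0}
    - {"tx": -0.28, "ty": -0.9, "tz": 0, "roll": 0}
    - {"tx": -0.28, "ty": -0.9, "tz": 0, "roll": 0}
    - {"tx": -0.28, "ty": -0.9, "tz": 0, "roll": 0}
    - {"tx": -0.28, "ty": -0.9, "tz": 0, "roll": 0}

```text
time: 74.58
ee_pos: [0.4783, 0.1158, 0.2679]
eef_rot: [0.128, -3.138, -0.0]
wrist_force: [-0.0, -0.1, 0.1]
finger_gap: -0.0001
grip_force: 0.0
```

Emit:
apply_moves:
  steps:
    - {"tx": -0.1, "ty": -0.3, "tz": 0, "roll": 0}
    - {"tx": -0.2, "ty": -0.6, "tz": 0, "roll": 0}
    - {"tx": -0.28, "ty": -0.9, "tz": 0, "roll": 0}
    - {"tx": -0.28, "ty": -0.9, "tz": 0, "roll": 0}
    - {"tx": -0.28, "ty": -0.9, "tz": 0, "roll": 0}
    - {"tx": -0.28, "ty": -0.9, "tz": 0, "roll": 0}
    - {"tx": -0.28, "ty": -0.9, "tz": 0, "roll": 0}
    - {"tx": -0.28, "ty": -0.9, "tz": 0, "roll": 0}

```text
time: 75.25
ee_pos: [0.5133, 0.0285, 0.2681]
eef_rot: [0.128, -3.138, -0.001]
wrist_force: [-0.9, 0.2, -0.4]
finger_gap: -0.0003
grip_force: 0.0
```

Emit:
apply_moves:
  steps:
    - {"tx": -0.1, "ty": -0.3, "tz": 0, "roll": 0}
    - {"tx": -0.2, "ty": -0.6, "tz": 0, "roll": 0}
    - {"tx": -0.28, "ty": -0.9, "tz": 0, "roll": 0}
    - {"tx": -0.28, "ty": -0.9, "tz": 0, "roll": 0}
    - {"tx": -0.28, "ty": -0.9, "tz": 0, "roll": 0}
    - {"tx": -0.28, "ty": -0.9, "tz": 0, "roll": 0}
    - {"tx": -0.28, "ty": -0.9, "tz": 0, "roll": 0}
    - {"tx": -0.28, "ty": -0.9, "tz": 0, "roll": 0}

```text
time: 75.92
ee_pos: [0.5484, -0.0589, 0.2681]
eef_rot: [0.128, -3.138, -0.001]
wrist_force: [0.8, 0.0, -0.5]
finger_gap: -0.0001
grip_force: 0.0
```

```bash
cat >> lid.py <<'E'
def clamptcp(t,r=.1): return np.array([-.205+r*np.cos(t)-.0085*np.sin(t)-.0145, .0865+r*np.sin(t)+.0085*np.cos(t)])
def lidz(P):
    d=P[...,:2]-C; X=d[...,0]*np.cos(A)+d[...,1]*np.sin(A); Y=-d[...,0]*np.sin(A)+d[...,1]*np.cos(A); Z=P[...,2]
    m=(abs(X+.095)<.012)&(abs(Y)<.14)&(Z>.04); return m.sum(),np.nanmedian(Z[m])
E
python3 - <<'E'
from lid import *
p,M,s=axes(); print(p,w2f(p),yaw(M))
im,d,c=grab('top','t13.png'); P=cloud(d,c); print('lid front z',lidz(P))
q=np.array([w2f(p)[1],p[2]])
for t in (1.99,1.6,1.3,1.,.7,.4,.2,0):
    n=clamptcp(t); print(t,np.round(n,4),'ty %.3f tz %.3f'%((n-q)[0]*10,-(n-q)[1]*10)); q=n
E
```

```text
[ 0.54840398 -0.05887493  0.26813917] [-1.70263118e-05 -3.08303008e-01] 4.675269305038234
lid front z (np.int64(823), np.float64(0.06970625782894133))
1.99 [-0.268   0.1744] ty 0.403 tz 0.938
1.6 [-0.2309  0.1862] ty 0.371 tz -0.118
1.3 [-0.2009  0.1851] ty 0.300 tz 0.011
1.0 [-0.1726  0.1752] ty 0.283 tz 0.099
0.7 [-0.1485  0.1574] ty 0.241 tz 0.178
0.4 [-0.1307  0.1333] ty 0.178 tz 0.242
0.2 [-0.1232  0.1147] ty 0.075 tz 0.186
0 [-0.1195  0.095 ] ty 0.037 tz 0.197
```

Emit:
apply_moves:
  steps:
    - {"tx": 0, "ty": 0, "tz": 0.2, "roll": 0}
    - {"tx": 0, "ty": 0, "tz": 0.4, "roll": 0}
    - {"tx": 0, "ty": 0, "tz": 0.6, "roll": 0}
    - {"tx": 0, "ty": 0, "tz": 0.8, "roll": 0}
    - {"tx": 0, "ty": 0, "tz": 0.9, "roll": 0}
    - {"tx": 0, "ty": 0, "tz": 0.9, "roll": 0}
    - {"tx": 0, "ty": 0, "tz": 0.9, "roll": 0}
    - {"tx": 0, "ty": 0, "tz": 0.9, "roll": 0}

```text
time: 76.63
ee_pos: [0.5496, -0.0608, 0.1793]
eef_rot: [-0.124, 3.137, -0.0]
wrist_force: [0.4, 0.3, 0.3]
finger_gap: -0.0002
grip_force: 0.0
```

Emit:
apply_moves:
  steps:
    - {"tx": 0, "ty": 0.14, "tz": 0, "roll": 0}
    - {"tx": 0, "ty": 0.28, "tz": 0, "roll": 0}
    - {"tx": 0, "ty": 0.42, "tz": 0, "roll": 0}
    - {"tx": 0, "ty": 0.56, "tz": 0, "roll": 0}
    - {"tx": 0, "ty": 0.7, "tz": 0, "roll": 0}
    - {"tx": 0, "ty": 0.84, "tz": 0, "roll": 0}
    - {"tx": 0, "ty": 1, "tz": 0, "roll": 0}
    - {"tx": 0, "ty": 1, "tz": 0, "roll": 0}

```text
time: 77.3
ee_pos: [0.542, 0.0422, 0.1796]
eef_rot: [-0.13, 3.136, 0.003]
wrist_force: [-1.1, 0.6, -0.0]
finger_gap: 0.0001
grip_force: 0.0
```

```bash
python3 - <<'E'
from lid import *
p,M,s=axes(); print(p,w2f(p),s['wrist_force'])
q=np.array([w2f(p)[1],p[2]])
for t in (1.,.7,.4,.2,0):
    n=clamptcp(t); print(t,np.round(n,4),'ty %.3f tz %.3f'%((n-q)[0]*10,-(n-q)[1]*10)); q=n
im,d,c=grab('side','s14.png'); cv2.imwrite('pics/s14c.png',cv2.resize(im[100:270,130:330],(700,595)))
E
```

```text
[0.54201559 0.04222325 0.17964202] [ 0.00145796 -0.20701393] [-1.12072978  0.61977462 -0.00624362]
1.0 [-0.1726  0.1752] ty 0.344 tz 0.044
0.7 [-0.1485  0.1574] ty 0.241 tz 0.178
0.4 [-0.1307  0.1333] ty 0.178 tz 0.242
0.2 [-0.1232  0.1147] ty 0.075 tz 0.186
0 [-0.1195  0.095 ] ty 0.037 tz 0.197
```

View pics/s14c.png

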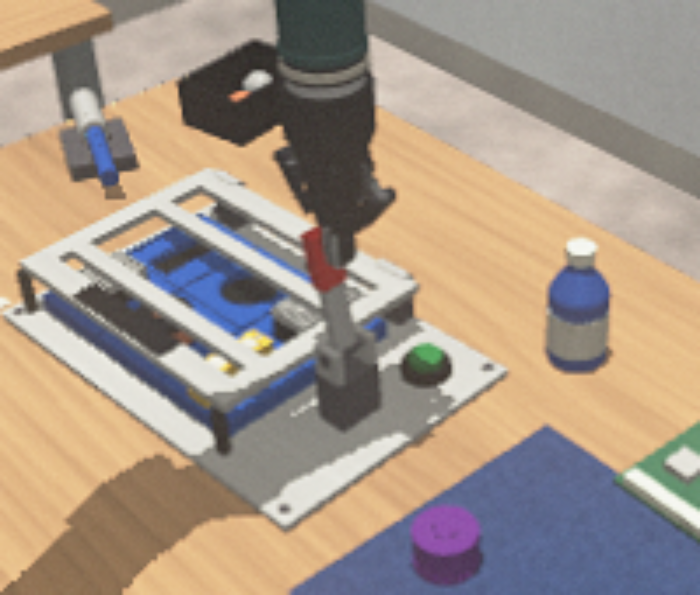

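The crop shows the red clamp (320,258) now leaning inward, pushed by the finger, with the lid shut. I continue the arc down.

Emit:
apply_moves:
  steps:
    - {"tx": 0, "ty": 0.12, "tz": 0, "roll": 0}
    - {"tx": 0, "ty": 0.24, "tz": 0.02, "roll": 0}
    - {"tx": 0, "ty": 0.34, "tz": 0.05, "roll": 0}
    - {"tx": 0, "ty": 0.43, "tz": 0.1, "roll": 0}
    - {"tx": 0, "ty": 0.51, "tz": 0.16, "roll": 0}
    - {"tx": 0, "ty": 0.58, "tz": 0.22, "roll": 0}
    - {"tx": 0, "ty": 0.58, "tz": 0.22, "roll": 0}
    - {"tx": 0, "ty": 0.58, "tz": 0.22, "roll": 0}

```text
time: 78.02
ee_pos: [0.5357, 0.0973, 0.1555]
eef_rot: [0.125, -3.137, 0.0]
wrist_force: [0.1, -1.1, 0.0]
finger_gap: 0.0001
grip_force: 0.0
```

Emit:
apply_moves:
  steps:
    - {"tx": 0, "ty": 0.06, "tz": 0.06, "roll": 0}
    - {"tx": 0, "ty": 0.11, "tz": 0.13, "roll": 0}
    - {"tx": 0, "ty": 0.15, "tz": 0.2, "roll": 0}
    - {"tx": 0, "ty": 0.19, "tz": 0.28, "roll": 0}
    - {"tx": 0, "ty": 0.22, "tz": 0.36, "roll": 0}
    - {"tx": 0, "ty": 0.25, "tz": 0.43, "roll": 0}
    - {"tx": 0, "ty": 0.25, "tz": 0.43, "roll": 0}
    - {"tx": 0, "ty": 0.25, "tz": 0.43, "roll": 0}

```text
time: 78.68
ee_pos: [0.5337, 0.1215, 0.1125]
eef_rot: [0.123, -3.137, 0.001]
wrist_force: [0.6, -0.2, -1.1]
finger_gap: 0.0002
grip_force: 0.0
```

Emit:
apply_moves:
  steps:
    - {"tx": 0, "ty": 0.02, "tz": 0.05, "roll": 0}
    - {"tx": 0, "ty": 0.03, "tz": 0.1, "roll": 0}
    - {"tx": 0, "ty": 0.04, "tz": 0.14, "roll": 0}
    - {"tx": 0, "ty": 0.04, "tz": 0.17, "roll": 0}
    - {"tx": 0, "ty": 0.04, "tz": 0.2, "roll": 0}
    - {"tx": 0, "ty": 0.04, "tz": 0.22, "roll": 0}
    - {"tx": 0, "ty": 0.04, "tz": 0.22, "roll": 0}
    - {"tx": 0, "ty": 0.04, "tz": 0.22, "roll": 0}

```text
time: 79.35
ee_pos: [0.5343, 0.1259, 0.0946]
eef_rot: [0.122, -3.139, -0.004]
wrist_force: [-7.0, 0.3, 29.7]
finger_gap: -0.0001
grip_force: 15.0
```

```bash
python3 - <<'E'
from lid import *
p,M,s=axes(); print(p,w2f(p),s['wrist_force'])
E
```

```text
[0.53426871 0.1259092  0.09463793] [ 0.00022756 -0.12297918] [-6.99967351  0.33799877 29.7126032 ]
```

The clamp is at its stop, at 0.095 m height with 30 N. I lift and find the button.

Emit:
apply_moves:
  steps:
    - {"tx": 0, "ty": 0, "tz": -0.2, "roll": 0}
    - {"tx": 0, "ty": 0, "tz": -0.4, "roll": 0}
    - {"tx": 0, "ty": 0, "tz": -0.7, "roll": 0}
    - {"tx": 0, "ty": 0, "tz": -1, "roll": 0}
    - {"tx": 0, "ty": 0, "tz": -1, "roll": 0}
    - {"tx": 0, "ty": 0, "tz": -1, "roll": 0}
    - {"tx": 0, "ty": 0, "tz": -1, "roll": 0}
    - {"tx": 0, "ty": 0, "tz": -1, "roll": 0}

```text
time: 80.02
ee_pos: [0.5329, 0.1255, 0.19]
eef_rot: [0.124, -3.136, 0.001]
wrist_force: [-0.8, -0.3, -0.4]
finger_gap: 0.0002
grip_force: 0.0
```

```bash
python3 - <<'E'
from lid import *
g={}
for n,f in (('top','t15.png'),('side','s15.png'),('wrist','w15.png')):
    im,d,c=grab(n,f); P=cloud(d,c); hsv=cv2.cvtColor(im,cv2.COLOR_BGR2HSV)
    m=(cv2.inRange(hsv,(50,120,50),(75,255,255))>0)&(abs(P[...,0]-.63)<.05)&(abs(P[...,1]-.04)<.05)
    bl=blobs(m,20)
    if bl:
        b=max(bl,key=lambda t:t[1]); g[n]=(c,b[2]); z=np.nanmedian(P[b[0]][:,2]); print(n,b[1],b[2],'z %.4f'%z,plane(c,[b[2]],z)[0])
    if n!='side' or 1: print(n,'lid z',lidz(P))
    dd=P[...,:2]-C; X=dd[...,0]*np.cos(A)+dd[...,1]*np.sin(A); Y=-dd[...,0]*np.sin(A)+dd[...,1]*np.cos(A)
    mm=(abs(X)<.01)&(Y>-.13)&(Y<-.09)&(P[...,2]>.05); print('  clamp z',mm.sum(),np.nanmedian(P[...,2][mm]) if mm.any() else None)
k=list(g); 
for i in range(len(k)):
    for j in range(i): print(k[i],k[j],tri(*g[k[i]],*g[k[j]]))
b=f2w(.09,-.215); print('model',b)
to((b[0],b[1],.195,4.45))
E
```

```text
top 97 [238.06185567 179.90721649] z 0.0340 [0.63188029 0.04285004 0.033985  ]
top lid z (np.int64(840), np.float64(0.6578258702231272))
  clamp z 194 0.5584091718886492
side lid z (np.int64(434), np.float64(0.06711251804328162))
  clamp z 75 0.09437333572541876
wrist 771 [162.0155642  260.71725032] z 0.0340 [0.62982177 0.04091068 0.03401339]
wrist lid z (np.int64(9161), np.float64(0.07189928298609241))
  clamp z 5598 0.23997426225110796
wrist top [0.63106937 0.04179563 0.03351139]
model [0.63091034 0.04113115]
t 80.2 tcp [0.5333 0.1254 0.1901] yaw 4.5
 -> (np.float64(0.630910342700631), np.float64(0.041131152372555574), 0.195, 4.45) tx -0.907 ty -0.916 tz -0.049 roll 0.001
```

Emit:
apply_moves:
  steps:
    - {"tx": -0.2, "ty": -0.2, "tz": 0, "roll": 0}
    - {"tx": -0.5, "ty": -0.5, "tz": 0, "roll": 0}
    - {"tx": -0.8, "ty": -0.8, "tz": 0, "roll": 0}
    - {"tx": -0.91, "ty": -0.92, "tz": 0, "roll": 0}
    - {"tx": -0.91, "ty": -0.92, "tz": 0, "roll": 0}
    - {"tx": -0.91, "ty": -0.92, "tz": 0, "roll": 0}
    - {"tx": -0.91, "ty": -0.92, "tz": 0, "roll": 0}
    - {"tx": -0.91, "ty": -0.92, "tz": 0, "roll": 0}

```text
time: 80.83
ee_pos: [0.6306, 0.0427, 0.1905]
eef_rot: [0.126, -3.137, -0.002]
wrist_force: [0.1, 0.1, -0.5]
finger_gap: 0.0001
grip_force: 0.0
```

Emit:
apply_moves:
  steps:
    - {"tx": 0, "ty": 0, "tz": 0.2, "roll": 0}
    - {"tx": 0, "ty": 0, "tz": 0.4, "roll": 0}
    - {"tx": 0, "ty": 0, "tz": 0.6, "roll": 0}
    - {"tx": 0, "ty": 0, "tz": 0.8, "roll": 0}
    - {"tx": 0, "ty": 0, "tz": 1, "roll": 0}
    - {"tx": 0, "ty": 0, "tz": 1, "roll": 0}
    - {"tx": 0, "ty": 0, "tz": 1, "roll": 0}
    - {"tx": 0, "ty": 0, "tz": 1, "roll": 0}

```text
time: 81.5
ee_pos: [0.6323, 0.0418, 0.0922]
eef_rot: [-0.125, 3.138, 0.001]
wrist_force: [-0.0, -0.4, -0.5]
finger_gap: -0.0002
grip_force: 0.0
```

Emit:
apply_moves:
  steps:
    - {"tx": 0, "ty": 0, "tz": 0.1, "roll": 0}
    - {"tx": 0, "ty": 0, "tz": 0.2, "roll": 0}
    - {"tx": 0, "ty": 0, "tz": 0.3, "roll": 0}
    - {"tx": 0, "ty": 0, "tz": 0.4, "roll": 0}
    - {"tx": 0, "ty": 0, "tz": 0.45, "roll": 0}
    - {"tx": 0, "ty": 0, "tz": 0.45, "roll": 0}
    - {"tx": 0, "ty": 0, "tz": 0.45, "roll": 0}
    - {"tx": 0, "ty": 0, "tz": 0.45, "roll": 0}

```text
time: 82.17
ee_pos: [0.6323, 0.0408, 0.0464]
eef_rot: [-0.123, 3.139, -0.0]
wrist_force: [0.1, -0.6, 0.6]
finger_gap: 0.0
grip_force: 0.0
```

```bash
python3 - <<'E'
from lid import *
print(sense()['wrist_force'],w2f(sense()['ee_pos'])); to((.6310,.0414,.0255,4.45))
E
```

```text
[ 0.07839709 -0.62575232  0.56922156] [ 0.09138171 -0.21539624]
t 82.2 tcp [0.6323 0.0408 0.0464] yaw 4.5
 -> (0.631, 0.0414, 0.0255, 4.45) tx 0.013 ty 0.007 tz 0.209 roll 0.001
```

Emit:
apply_moves:
  steps:
    - {"tx": 0.01, "ty": 0, "tz": 0.06, "roll": 0}
    - {"tx": 0.01, "ty": 0, "tz": 0.12, "roll": 0}
    - {"tx": 0.01, "ty": 0, "tz": 0.16, "roll": 0}
    - {"tx": 0.01, "ty": 0, "tz": 0.19, "roll": 0}
    - {"tx": 0.01, "ty": 0, "tz": 0.21, "roll": 0}
    - {"tx": 0.01, "ty": 0, "tz": 0.22, "roll": 0}
    - {"tx": 0.01, "ty": 0, "tz": 0.22, "roll": 0}
    - {"tx": 0.01, "ty": 0, "tz": 0.22, "roll": 0}

```text
time: 82.83
ee_pos: [0.6312, 0.041, 0.026]
eef_rot: [-0.123, 3.139, 0.002]
wrist_force: [-3.2, 0.8, 12.7]
finger_gap: -0.0
grip_force: 6.5
```

```bash
python3 - <<'E'
from lid import *
s=sense(); print(s['wrist_force'],s['ee_pos'])
E
```

```text
[-3.18610982  0.78102269 12.73323534] [0.6311941  0.04098366 0.02597659]
```

12.7 N, well above the spring's 4 N, means the button is at its stop. I let go, lift clear and check.

Emit:
apply_moves:
  steps:
    - {"tx": 0, "ty": 0, "tz": -0.1, "roll": 0}
    - {"tx": 0, "ty": 0, "tz": -0.3, "roll": 0}
    - {"tx": 0, "ty": 0, "tz": -0.6, "roll": 0}
    - {"tx": 0, "ty": 0, "tz": -0.9, "roll": 0}
    - {"tx": 0, "ty": 0, "tz": -1, "roll": 0}
    - {"tx": 0, "ty": 0, "tz": -1, "roll": 0}
    - {"tx": 0, "ty": 0, "tz": -1, "roll": 0}
    - {"tx": 0, "ty": 0, "tz": -1, "roll": 0}

```text
time: 83.5
ee_pos: [0.6297, 0.0412, 0.1229]
eef_rot: [0.124, -3.136, -0.0]
wrist_force: [-0.3, -0.4, -0.0]
finger_gap: -0.0003
grip_force: 0.0
```

Emit:
apply_moves:
  steps:
    - {"tx": 0.2, "ty": 0, "tz": -0.3, "roll": 0}
    - {"tx": 0.4, "ty": 0, "tz": -0.6, "roll": 0}
    - {"tx": 0.6, "ty": 0, "tz": -0.9, "roll": 0}
    - {"tx": 0.8, "ty": 0, "tz": -1, "roll": 0}
    - {"tx": 0.8, "ty": 0, "tz": -1, "roll": 0}
    - {"tx": 0.8, "ty": 0, "tz": -1, "roll": 0}
    - {"tx": 0.8, "ty": 0, "tz": -1, "roll": 0}
    - {"tx": 0.8, "ty": 0, "tz": -1, "roll": 0}

```text
time: 84.17
ee_pos: [0.5516, 0.0349, 0.2228]
eef_rot: [0.124, -3.137, 0.001]
wrist_force: [-0.6, -0.6, -0.2]
finger_gap: 0.0
grip_force: 0.0
```

Emit:
apply_moves:
  steps:
    - {"tx": 0, "ty": 0, "tz": -0.3, "roll": 0}
    - {"tx": 0, "ty": 0, "tz": -0.6, "roll": 0}
    - {"tx": 0, "ty": 0, "tz": -0.9, "roll": 0}
    - {"tx": 0, "ty": 0, "tz": -1, "roll": 0}
    - {"tx": 0, "ty": 0, "tz": -1, "roll": 0}
    - {"tx": 0, "ty": 0, "tz": -1, "roll": 0}
    - {"tx": 0, "ty": 0, "tz": -1, "roll": 0}
    - {"tx": 0, "ty": 0, "tz": -1, "roll": 0}

```text
time: 84.83
ee_pos: [0.5501, 0.0348, 0.3222]
eef_rot: [0.123, -3.135, 0.001]
wrist_force: [0.5, -0.4, -0.5]
finger_gap: -0.0001
grip_force: 0.0
```

```bash
python3 - <<'E'
from lid import *
im,d,c=grab('wrist','w16.png'); P=cloud(d,c)
ims,_,_=grab('side'); cv2.imwrite('pics/fin.png',np.hstack([cv2.resize(im,(420,315)),cv2.resize(ims[100:260,120:330],(380,315))]))
hsv=cv2.cvtColor(im,cv2.COLOR_BGR2HSV); m=(cv2.inRange(hsv,(50,120,50),(75,255,255))>0)&(abs(P[...,0]-.63)<.05)&(abs(P[...,1]-.04)<.05)
print('button z',np.nanmedian(P[m][:,2]),sense()['ee_pos'])
E
```

```text
button z 0.03391895448630467 [0.55042593 0.0346733  0.32270597]
```

View pics/fin.png

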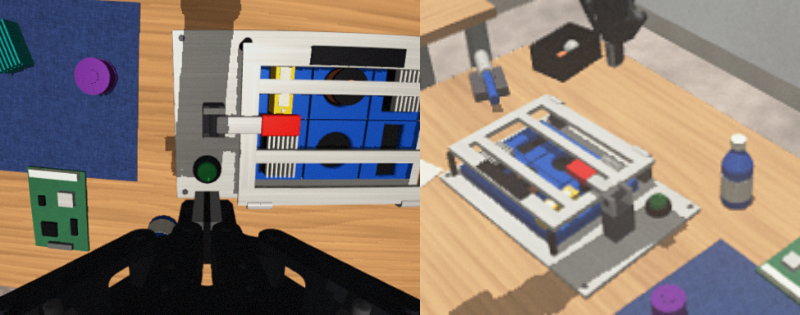

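The picture shows the lid shut with the red clamp down on it (280,125), the button back out at 34 mm (207,168), the modules seated under the frame, and the bottle and board in place.

```bash
python3 -c "
from plant import *
print(hand_in())"
```

```text
the job is handed in; nothing more can be done
None
```

The job is done and handed in (no verdict was returned): all four modules present (two bricks, one coil, one relay) are seated in matching nests, the lid is shut, the clamp is down, and the start button was pushed fully in and released, with the bottle and circuit board left alone.

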